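# Clear the repair bench after stripping a power supply

## Robot

A 6-joint arm with a two-finger parallel gripper is mounted at the origin on the work surface. World frame = base frame: x ahead of the robot, y to its left, z up, the work surface at z = 0. Lengths are in m, angles in rad, forces in N, time in s.
With the tool pointing down it reaches from about 0.35 to 0.775 m from the base axis. Payload 7.3 kg.
Tool frame: the origin (TCP) lies at the very end of the fingers, on their centre line; the grasp point (between the pads) lies 19 mm behind it (robot.tcp_to_grasp is the distance from the TCP to the grasp point, in m); z points along the fingers, y is the direction in which the jaws open and shut (so a half turn about z gives the same grasp; the last joint's range is limited). The gripper opens to 92 mm and grips with 3 to 60 N. Pads are 19 mm wide; open, the fingers measure 130 mm over their backs; the gripper's body (75 mm by 190 mm) begins 47 mm behind the grasp point.
Start: joints at [-1.369, 0.342, 1.524, -0, 1.275, -0.146], TCP at [0.179, -0.494, 0.195] pointing down, gripper open.
Joint ranges: [-2.53, 2.53], [-0.77, 2.02], [0.04, 2.7], [-1, 4.14], [0.28, 2.66], [-3.11, 3.11]. Speed limits (rad/s): [2.57, 2.57, 3.14, 3.14, 3.14, 3.14].

## Interface

Orientations are given as [roll, pitch, yaw] about the fixed x, y, z axes, in that order (R = Rz(yaw) Ry(pitch) Rx(roll)).
In Python, from cell import robot gives the robot as it stands.
- The arm moves only by the tool arm_command, never from a script. Its argument "motion" is a list that holds one entry, the list of rows, each a list of 7 numbers: the turn, a rotation vector about the tool's x, y, z in units of 90 degrees (1.0 is 90 degrees), then the shift along the tool's x, y, z in units of 30 cm (1.0 is 30 cm), then the opening, from -1 (shut) to 1 (fully open). In form: [[[wx, wy, wz, tx, ty, tz, grip], ...]]. A call has 1 to 8 rows; each row is the pose to reach, as a shift and turn from the pose commanded when the call began, along the tool's axes at that moment; what a row does not reach only later rows make up. A row lasts 1/10 s, in which the tool goes at most 50 mm and 8.59 degrees, less where a joint would pass 70% of its speed; a pose out of reach is approached as far as the arm can. A call with a number of a shift or a turn outside -1 to 1 is refused whole. A call with a gripper value outside its range is refused whole. The fingers move at their own pace and stop on an object; "grip_force" is the grip in N (left out, the last holds). Time passes only in rows, so rows that repeat a pose let the fingers close. It gives the time, the measured TCP pose, the force and the opening at its end, in the units of the state.
- robot.observe(): the state, without advancing time (a new reading comes with each control period).
- robot.read_camera(name): name is "scene" or "top"; returns a dict with "image" (384x512x3 uint8, red, green, blue), "z_map" (384x512 float32, m along the optical axis (not along the pixel's ray), 0 where there is no reading), "fov_y" (degrees; the focal length in pixels is half the picture's height over the tangent of half this angle, whatever the lens; pixels are square), "cx", "cy" (the principal point, pixels), "cam_to_world" (4x4, takes a point from camera to world coordinates). Camera axes: x right, y down, z forward; pixel columns grow to the right and rows downward; lengths in m; the calibration is good to about 2 mm. A picture is of the moment at which its call begins.
- robot.hand_in(): hands the job in, once; it reports no verdict.
The state is a dict: "time": time; "qpos": joint angles; "qvel": joint speeds; "joint_efforts": joint torques, N m; "tool_pos": TCP position; "tool_rot": TCP orientation; "contact_force": force on the tool from outside, world axes, zero at the start; "torque": the same for the moment, N m; "opening": finger opening in m.
Only numpy, scipy, OpenCV 4.12 (cv2) and the standard library are available. Lean on these libraries where they do the work, as an engineer would, in place of code of your own. Each camera call takes 0.05 s, during which the arm holds its last target.

## Task

Clear the repair bench: tip the pulled capacitors out of the tote into the scrap bin without touching them with the fingers (they may be charged) and set the empty tote back upright in the middle of its rubber mat; slide every copper ring core fully down onto the spindle; and slide both scrapers blade-first, fully home, into the rack slots that match their blade widths. Leave the screwdriver and the solder spool where they are, and check everything at the end, because things may get knocked.

Things in the scene. Friction and masses are not known exactly. Their poses are not given: they have to be found in the camera images.
- bin: fixed open-topped grey plastic scrap bin, outside 190 (x) x 210 (y) x 100 mm high, walls 5 mm; origin at the centre of its underside
- mat: fixed black rubber mat, 180 (x) x 130 (y) x 3 mm thick, under the tote at the start; origin at the centre of its underside
- tote: grey metal parts tote with a carrying bar, 0.30 kg, on the mat; origin at the centre of its underside, z up. Floor 110 (x) x 80 (y) x 3 mm; at both x ends it rises in a 35-degree lip 14 mm long and 11 mm high: tip it about its y, either way, by well over 35 degrees (55 empties it) and parts roll out. Walls 40 mm high at y = +-38 mm; whole 138 x 80 x 107 mm high
- tote_grip (a point): middle of the tote's wooden carrying bar, 100 mm above the tote's underside and above its centre; the bar is 14 x 14 mm in section and runs along the tote's y (72 mm free between the end plates); same axes as the tote
- cap1: pulled capacitor, a black can 34 mm in diameter and 60 mm long, 0.05 kg, lying in the tote with its length (y) along the tote's y, free to roll along the tote's x; origin at its middle. One of two or three alike; None when absent. Not to be touched with the fingers.
- cap2: pulled capacitor, a black can 34 mm in diameter and 60 mm long, 0.05 kg, lying in the tote with its length (y) along the tote's y, free to roll along the tote's x; origin at its middle. One of two or three alike; None when absent. Not to be touched with the fingers.
- cap3: pulled capacitor, a black can 34 mm in diameter and 60 mm long, 0.05 kg, lying in the tote with its length (y) along the tote's y, free to roll along the tote's x; origin at its middle. One of two or three alike; None when absent. Not to be touched with the fingers.
- spindle: fixed spindle stand: black base disc 72 mm in diameter and 8 mm thick with an upright steel post 24 mm in diameter, its top 12 mm tapered to 12 mm diameter, top at 77 mm above the bench; origin at the centre of its underside; the first core rests on the base at 8 mm, others on top of it every 15 mm
- spindle_top (a point): centre of the spindle post's top, 77 mm above the bench
- core1: bare copper-wound ring (toroid core), 60 mm outside, 34 mm hole, 15 mm high, 0.10 kg, starting flat on the bench; origin at the centre of its underside, z along its axis. One of two to four alike; None all through when absent (also None while the fingers hold it).
- core2: bare copper-wound ring (toroid core), 60 mm outside, 34 mm hole, 15 mm high, 0.10 kg, starting flat on the bench; origin at the centre of its underside, z along its axis. One of two to four alike; None all through when absent (also None while the fingers hold it).
- core3: bare copper-wound ring (toroid core), 60 mm outside, 34 mm hole, 15 mm high, 0.10 kg, starting flat on the bench; origin at the centre of its underside, z along its axis. One of two to four alike; None all through when absent (also None while the fingers hold it).
- core4: bare copper-wound ring (toroid core), 60 mm outside, 34 mm hole, 15 mm high, 0.10 kg, starting flat on the bench; origin at the centre of its underside, z along its axis. One of two to four alike; None all through when absent (also None while the fingers hold it).
- scraper_wide: wide scraper lying flat: wooden handle 100 long x 24 wide x 18 mm high, flat steel blade 80 long x 52 wide x 3 mm thick, its underside flush with the handle's; 0.15 kg. Origin where blade meets handle, on the underside; x points along the blade (tip at +80 mm, handle end at -100 mm), z up. Balances about 35 mm behind the origin.
- scraper_narrow: narrow scraper lying flat: wooden handle 100 long x 24 wide x 18 mm high, flat steel blade 80 long x 34 wide x 3 mm thick, its underside flush with the handle's; 0.15 kg. Origin where blade meets handle, on the underside; x points along the blade (tip at +80 mm, handle end at -100 mm), z up. Balances about 35 mm behind the origin.
- rack: fixed low wooden scraper rack, 90 deep (x) x 160 wide (y) x 52 mm high, with two slots side by side, 84 mm apart, both open towards its -x side (roughly facing the robot); origin at the centre of its underside, x points into the slots
- slot_wide (a point): mid mouth of the rack's wide slot, on its floor 40 mm above the bench; x points in, z up. 58 mm wide, 8 high, 78 deep to a back stop; side walls flare a little at the mouth; metal lips reach 12 mm in over each side from 12 mm inside the mouth (open middle): enter level, endwise. Home: scraper's origin at x = -2 mm; its handle stays outside and sags up to 4 degrees when let go.
- slot_narrow (a point): mid mouth of the rack's narrow slot, on its floor 40 mm above the bench; x points in, z up. 40 mm wide, 8 high, 78 deep to a back stop; side walls flare a little at the mouth; metal lips reach 8 mm in over each side from 12 mm inside the mouth (open middle): enter level, endwise. Home: scraper's origin at x = -2 mm; its handle stays outside and sags up to 4 degrees when let go.
- screwdriver: bystander: screwdriver with a blue handle, lying on the left of the bench; origin on its underside
- spool: bystander: white solder spool standing on the bench, 52 mm diameter, 44 mm high; origin at the centre of its underside

How it is judged:
By the outcome, as a careful person would: the job done as asked, in the order asked, and still so for the second after the job is handed in, with the robot touching nothing.
Of core1, core2, core3, core4 only 2 to 4 are there at a start; the rules pass over those that are not, and their reading is None.
Of cap1, cap2, cap3 only 2 to 3 are there at a start; the rules pass over those that are not, and their reading is None.
At some moment in a run one of core1, core2, core3, core4, scraper_wide, scraper_narrow may be knocked a few centimetres aside while the robot is not near it.
It also fails if it takes over 208 s, if anything falls off the work surface, if the arm or the gripper's body presses on something with over 40 N, if the wrist force passes 120 N, or if a joint passes its speed limit or range.

## Working session

There is one attempt and no reset: what is moved stays moved. The work goes in short steps, Python scripts to look and compute and a tool call to move; the robot and the scene stay as the last step left them, time stands still between calls to the robot, and variables do not carry over. Pictures are saved under pics/ and viewed, and the job is handed in when it is done.

Besides the shell and the picture viewer there is one more tool, called as name(argument=value, ...) on one line, values as JSON. arm_command: Moves the arm, as the interface text tells. Its arguments: {"type":"object","properties":{"motion":{"type":"array"},"grip_force":{"type":"number"}},"required":["motion"]}

```bash
ls; mkdir -p pics; python3 - <<'E'
from cell import robot
import cv2,numpy as np
s=robot.observe()
for k,v in s.items(): print(k,np.round(v,3))
for n in("scene","top"):
    c=robot.read_camera(n); cv2.imwrite(f"pics/a_{n}.png",c["image"][:,:,::-1]); print(n,c["fov_y"],c["cx"],c["cy"],np.round(c["cam_to_world"],3))
E
```

```text
pics
time 0.0
qpos [-1.369  0.343  1.525  0.     1.275 -0.146]
qvel [ 0.004  0.     0.001 -0.001 -0.001 -0.   ]
joint_efforts [-1.0000e-03 -4.3124e+01 -2.4422e+01  7.2000e-02  5.6000e-02 -0.0000e+00]
tool_pos [ 0.179 -0.493  0.195]
tool_rot [-3.14  -0.     0.348]
contact_force [-0.142  0.804 -0.26 ]
torque [-0.013  0.005 -0.016]
opening 0.092
scene 44.449066851955536 255.00596991271013 197.7739473849271 [[ 0.801  0.353 -0.484  1.182]
 [ 0.599 -0.487  0.636 -0.793]
 [-0.011 -0.799 -0.601  0.88 ]
 [ 0.     0.     0.     1.   ]]
top 44.208861389391146 259.39112409646566 187.67632496905267 [[ 0.006 -0.983  0.181  0.307]
 [-1.    -0.01  -0.019  0.062]
 [ 0.021 -0.181 -0.983  1.342]
 [ 0.     0.     0.     1.   ]]
```

View pics/a_scene.png

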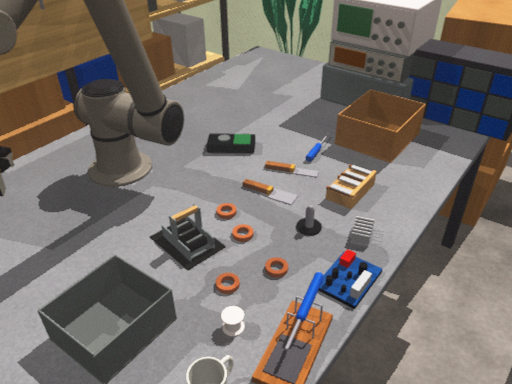

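View pics/a_top.png

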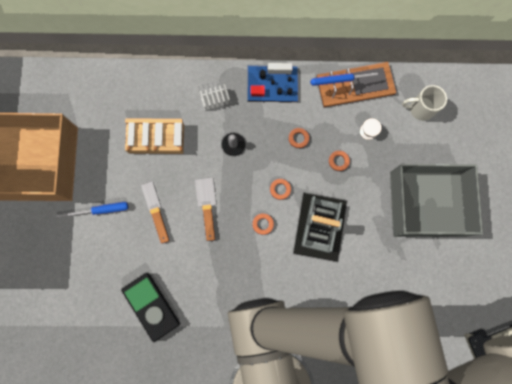

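```bash
cat > h.py <<'E'
from cell import robot
import cv2,numpy as np
def cam(n):
    c=robot.read_camera(n); im=c["image"]; H,W=im.shape[:2]
    f=H/2/np.tan(np.radians(c["fov_y"])/2); T=np.array(c["cam_to_world"])
    return dict(im=im,z=c["z_map"],f=f,cx=c["cx"],cy=c["cy"],T=T,hsv=cv2.cvtColor(im,cv2.COLOR_RGB2HSV))
def ray(c,u,v,z):
    u=np.asarray(u,float);v=np.asarray(v,float)
    d=np.stack([(u-c["cx"])/c["f"],(v-c["cy"])/c["f"],np.ones_like(u)],-1)@c["T"][:3,:3].T
    o=c["T"][:3,3]; s=(z-o[2])/d[...,2]; return o+s[...,None]*d
def pts(c):
    H,W=c["z"].shape; v,u=np.mgrid[:H,:W]
    d=np.stack([(u-c["cx"])/c["f"],(v-c["cy"])/c["f"],np.ones((H,W))],-1)*c["z"][...,None]
    return d@c["T"][:3,:3].T+c["T"][:3,3]
def proj(c,p):
    q=(np.asarray(p)-c["T"][:3,3])@c["T"][:3,:3]; return q[...,:2]/q[...,2:]*c["f"]+[c["cx"],c["cy"]]
def crop(c,r0,r1,c0,c1,k,name): cv2.imwrite("pics/"+name,cv2.resize(c["im"][r0:r1,c0:c1,::-1],None,fx=k,fy=k,interpolation=cv2.INTER_CUBIC))
E
python3 - <<'E'
from h import *
c=cam("top");P=pts(c)
crop(c,110,270,290,490,4,"b1.png");crop(c,100,250,110,250,4,"b2.png")
for n,(u,v) in dict(bench=(180,280),binfl=(440,200),mat=(305,250),bar=(325,221),rack=(153,150),spin=(233,143),base=(233,150)).items(): print(n,P[v,u].round(3))
# copper
h=c["hsv"]; m=((h[...,0]<14)&(h[...,1]>140)&(h[...,2]>90)).astype(np.uint8)
n,l,st,ce=cv2.connectedComponentsWithStats(m)
for i in range(1,n):
    if st[i,4]>40: print(st[i],ce[i].round(1),np.median(P[l==i],0).round(3),ray(c,*ce[i],0.0075).round(4))
E
```

```text
bench [ 0.292  0.255 -0.001]
binfl [ 0.524 -0.49  -0.003]
mat [ 0.377 -0.094  0.005]
bar [ 0.447 -0.135  0.11 ]
rack [0.652 0.338 0.042]
spin [0.672 0.111 0.055]
base [0.663 0.113 0.012]
[320  63  75  43 822] [353.2  90.4] [ 0.84  -0.221  0.018] [ 0.8527 -0.2441  0.0075]
[252  87  12   8  86] [257.2  90.5] [0.838 0.045 0.034] [0.8481 0.0437 0.0075]
[290 129  18  18 136] [298.4 137.7] [ 0.7   -0.076  0.015] [ 0.7034 -0.0782  0.0075]
[330 152  19  18 141] [338.9 160.6] [ 0.634 -0.195  0.015] [ 0.6359 -0.1956  0.0075]
[271 180  19  19 141] [280.1 188.8] [ 0.548 -0.023  0.015] [ 0.5507 -0.024   0.0075]
[205 210   9  30 173] [208.8 223.9] [0.446 0.177 0.018] [0.4479 0.1777 0.0075]
[153 213  15  29 182] [160.1 226.4] [0.44  0.313 0.018] [0.4396 0.3145 0.0075]
[254 215  19  19 140] [262.8 223.6] [0.448 0.025 0.016] [0.4499 0.0253 0.0075]
```

View pics/b1.png

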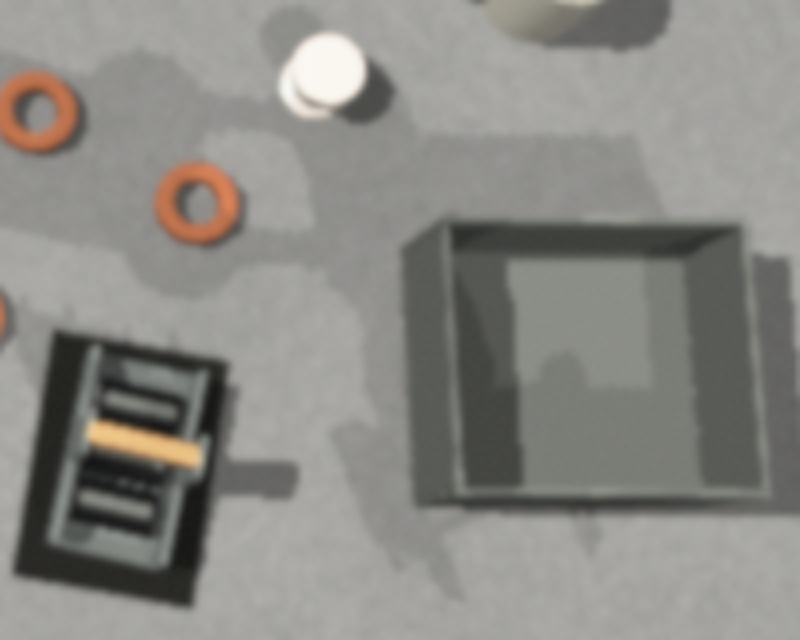

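View pics/b2.png

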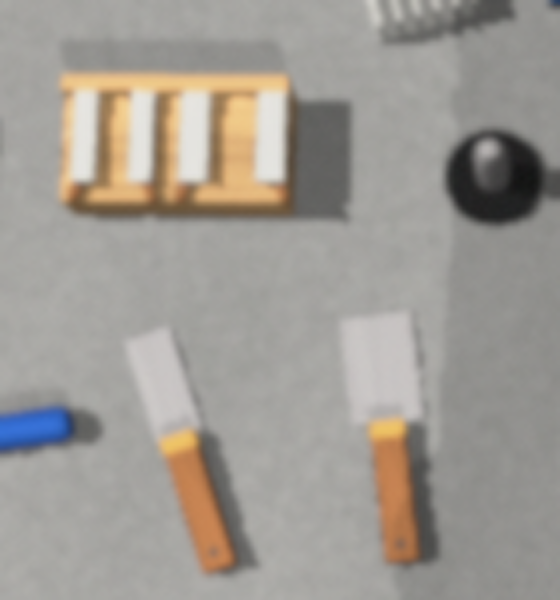

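```bash
cat > m1.py <<'E'
from h import *
c=cam("top");P=pts(c);h=c["hsv"]
def comp(m,box=None,minA=30):
    if box: 
        mm=np.zeros_like(m);r0,r1,c0,c1=box;mm[r0:r1,c0:c1]=m[r0:r1,c0:c1];m=mm
    n,l,st,ce=cv2.connectedComponentsWithStats(m.astype(np.uint8)); 
    return [(l==i) for i in range(1,n) if st[i,4]>=minA]
def rect(m,z,name):
    v,u=np.nonzero(m); 
    con=max(cv2.findContours(m.astype(np.uint8),cv2.RETR_EXTERNAL,cv2.CHAIN_APPROX_NONE)[0],key=len)[:,0]
    w=ray(c,con[:,0],con[:,1],z)[:,:2]; r=cv2.minAreaRect((w*1000).astype(np.float32)); cen=ray(c,u.mean(),v.mean(),z)
    print(name,"rect c",np.round(r[0],1),"size",np.round(r[1],1),"ang",round(r[2],1),"centroid",cen.round(4),"medz",np.median(P[m][:,2]).round(3),len(u)); print(cv2.boxPoints(r).round(0).tolist())
# bar
m=(h[...,0]>8)&(h[...,0]<25)&(h[...,1]>80)&(h[...,2]>150)
for x in comp(m,(205,240,300,350)): rect(x,.107,"bar")
# mat
m=(h[...,2]<50)
for x in comp(m,(185,270,285,355),100):
    k=cv2.morphologyEx(x.astype(np.uint8),cv2.MORPH_CLOSE,np.ones((15,15))); rect(k>0,.003,"mat")
# tote by depth
m=(P[...,2]>.03)
for x in comp(m,(185,265,285,360),100): rect(x,.04,"tote>30mm")
m=(P[...,2]>.095)
for x in comp(m,(185,265,285,360),10): rect(x,.107,"tote>95mm")
# bin rim
m=(P[...,2]>.093)
for x in comp(m,(150,250,380,495),100): rect(x,.10,"bin rim")
# rack
m=(P[...,2]>.03)
for x in comp(m,(105,165,115,195),100): rect(x,.052,"rack")
m=(h[...,2]>200)&(h[...,1]<40)
for x in comp(m,(105,165,115,195),20): rect(x,.052,"lip")
# spindle
m=(h[...,2]<60)
for x in comp(m,(120,165,210,255),50): rect(cv2.morphologyEx(x.astype(np.uint8),cv2.MORPH_CLOSE,np.ones((9,9)))>0,.008,"spbase")
m=P[...,2]>.068
for x in comp(m,(120,165,210,255),1): rect(x,.077,"sptop")
E
python3 m1.py
```

```text
bar rect c [ 448.5 -137.3] size [72.5 15.5] ang 76.3 centroid [ 0.4485 -0.1376  0.107 ] medz 0.11 161
[[432.0, -171.0], [447.0, -174.0], [465.0, -104.0], [450.0, -100.0]]
mat rect c [ 443.8 -138.8] size [122.6 170.1] ang 80.3 centroid [ 0.4172 -0.1196  0.003 ] medz 0.003 712
[[350.0, -185.0], [517.0, -214.0], [538.0, -93.0], [370.0, -64.0]]
mat rect c [ 436.3 -137.1] size [57.9 23.3] ang 77.9 centroid [ 0.4364 -0.1363  0.003 ] medz 0.034 157
[[419.0, -163.0], [442.0, -168.0], [454.0, -111.0], [431.0, -106.0]]
tote>30mm rect c [ 447.8 -142.5] size [ 92.3 139. ] ang 76.8 centroid [ 0.4485 -0.1382  0.04  ] medz 0.04 1012
[[370.0, -172.0], [505.0, -203.0], [526.0, -113.0], [391.0, -82.0]]
tote>95mm rect c [ 448.8 -137.2] size [81.3 27.8] ang 76.4 centroid [ 0.4487 -0.1374  0.107 ] medz 0.11 204
[[426.0, -173.0], [453.0, -180.0], [472.0, -101.0], [445.0, -94.0]]
bin rim rect c [ 512.9 -448.2] size [187.8 213. ] ang 0.4 centroid [ 0.5123 -0.4537  0.1   ] medz 0.1 690
[[418.0, -342.0], [420.0, -555.0], [608.0, -554.0], [606.0, -341.0]]
rack rect c [695.  336.8] size [ 96.7 162.5] ang 0.7 ce
[... 1640 characters left out ...]
edz 1.342 1
[[668.0, 108.0], [668.0, 108.0], [668.0, 108.0], [668.0, 108.0]]
sptop rect c [640.2  71.6] size [0. 0.] ang 0.0 centroid [0.6402 0.0716 0.077 ] medz 1.342 1
[[640.0, 72.0], [640.0, 72.0], [640.0, 72.0], [640.0, 72.0]]
sptop rect c [629.1  55. ] size [0. 0.] ang 0.0 centroid [0.6291 0.055  0.077 ] medz 1.342 1
[[629.0, 55.0], [629.0, 55.0], [629.0, 55.0], [629.0, 55.0]]
sptop rect c [619.6 137.3] size [0. 0.] ang 0.0 centroid [0.6196 0.1373 0.077 ] medz 1.342 1
[[620.0, 137.0], [620.0, 137.0], [620.0, 137.0], [620.0, 137.0]]
sptop rect c [617.1 109.8] size [0. 0.] ang 0.0 centroid [0.6171 0.1098 0.077 ] medz 1.342 1
[[617.0, 110.0], [617.0, 110.0], [617.0, 110.0], [617.0, 110.0]]
```

```bash
cat > go.py <<'E'
# python3 go.py x y z ydir_deg [tilt_deg]  : grasp-point target; ydir = heading of tool y; tilt = rotation about tool x after
import sys,numpy as np
from scipy.spatial.transform import Rotation as R
from cell import robot
def show(x,y,z,yd,tilt=0,s=None):
    s=s or robot.observe()
    R0=R.from_euler('xyz',s["tool_rot"]); p0=np.array(s["tool_pos"])
    Rt=R.from_euler('z',yd+90,degrees=True)*R.from_euler('x',180,degrees=True)*R.from_euler('x',tilt,degrees=True)
    pt=np.array([x,y,z])+Rt.apply([0,0,.019])
    rv=(R0.inv()*Rt).as_rotvec()/(np.pi/2); t=R0.inv().apply(pt-p0)/.3
    print("turn",rv.round(4),"shift",t.round(4),"mm",np.linalg.norm(t*300).round(1),"deg",np.degrees(np.linalg.norm(rv)*np.pi/2).round(1))
def st():
    s=robot.observe();R0=R.from_euler('xyz',s["tool_rot"]);p=np.array(s["tool_pos"])
    m=R0.as_matrix();g=p-m[:,2]*.019
    print("t",round(s["time"],2),"grasp",g.round(4),"ydir",np.degrees(np.arctan2(m[1,1],m[0,1])).round(2),"zax",m[:,2].round(3),"open",round(s["opening"],4),"F",np.round(s["contact_force"],1),"q",np.round(s["qpos"],2))
if __name__=="__main__":
    st()
    a=[float(v) for v in sys.argv[1:]]
    if a: show(*a)
E
python3 go.py .4485 -.1375 .2 -13.5
python3 - <<'E'
from h import *
c=cam("top")
q=np.array([[303.75,192.5],[347,200.5],[338,261.5],[293.75,253.75]]); w=ray(c,q[:,0],q[:,1],.003);print(w.round(4),w.mean(0).round(4),np.linalg.norm(w-np.roll(w,1,0),axis=1))
E
```

```text
t 0.2 grasp [ 0.1789 -0.4933  0.2139] ydir -70.08 zax [-0.     0.001 -1.   ] open 0.0916 F [-0.1 -0.8 -0.3] q [-1.37  0.34  1.52 -0.    1.28 -0.15]
turn [-5.000e-04 -4.000e-04 -6.286e-01] shift [ 1.2491 -0.8087  0.0473] mm 446.6 deg 56.6
[[ 0.5412 -0.0925  0.003 ]
 [ 0.5191 -0.217   0.003 ]
 [ 0.3453 -0.1868  0.003 ]
 [ 0.3661 -0.0624  0.003 ]] [ 0.4429 -0.1397  0.003 ] [0.17773913 0.12644491 0.17633067 0.12612242]
```

arm_command(motion=[[[0,0,-0.63,0.9,-0.58,0,1],[0,0,-0.63,0.9,-0.58,0,1],[0,0,-0.63,0.9,-0.58,0,1],[0,0,-0.63,0.9,-0.58,0,1],[0,0,-0.63,0.9,-0.58,0,1],[0,0,-0.63,0.9,-0.58,0,1],[0,0,-0.63,0.9,-0.58,0,1],[0,0,-0.63,0.9,-0.58,0,1]]], grip_force=40)

```text
time: 1.05
tool_pos: [0.3747, -0.2357, 0.1954]
tool_rot: [3.141, -0.0, 1.343]
contact_force: [-0.6, -1.3, -0.2]
opening: 0.0919
```

```bash
python3 go.py .4485 -.1375 .2 -13.5
```

```text
t 1.05 grasp [ 0.3747 -0.2358  0.2144] ydir -13.05 zax [ 0.  0. -1.] open 0.0919 F [-0.6 -1.3 -0.2] q [-0.74  0.19  1.73  0.    1.22 -0.51]
turn [ 0.0002 -0.0002  0.0051] shift [0.3745 0.1657 0.0482] mm 123.7 deg 0.5
```

arm_command(motion=[[[0,0,0.005,0.374,0.166,0,1],[0,0,0.005,0.374,0.166,0,1],[0,0,0.005,0.374,0.166,0,1],[0,0,0.005,0.374,0.166,0.15,1],[0,0,0.005,0.374,0.166,0.25,1],[0,0,0.005,0.374,0.166,0.33,1],[0,0,0.005,0.374,0.166,0.37,1],[0,0,0.005,0.374,0.166,0.37,1]]])

```text
time: 1.85
tool_pos: [0.4464, -0.1409, 0.0826]
tool_rot: [-3.138, -0.0, 1.327]
contact_force: [0.3, 0.0, 1.0]
opening: 0.0917
```

```bash
python3 go.py .4485 -.1375 .103 -13.5; python3 - <<'E'
from h import *
c=cam("scene"); crop(c,170,290,120,300,4,"g1.png")
E
```

```text
t 1.85 grasp [ 0.4464 -0.141   0.1016] ydir -13.99 zax [-0.004  0.001 -1.   ] open 0.0917 F [0.3 0.  1. ] q [-0.47  0.37  1.83 -0.    0.94 -0.23]
turn [-0.0025 -0.0003 -0.0054] shift [ 0.0128  0.0041 -0.0047] mm 4.3 deg 0.5
```

View pics/g1.png

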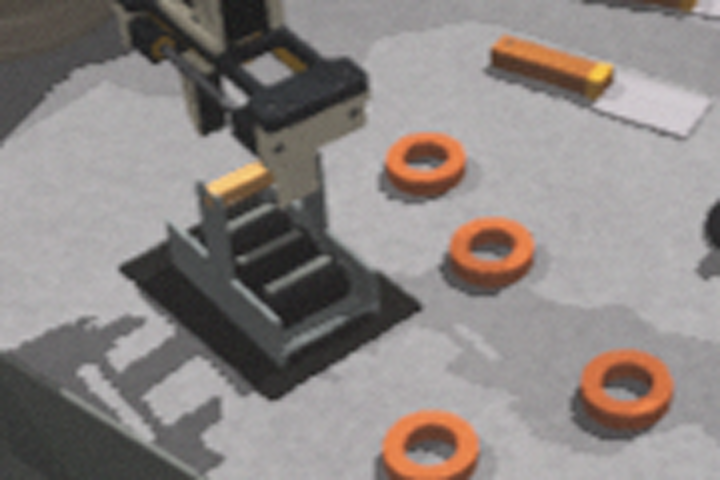

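arm_command(motion=[[[0,0,0,0.013,0.004,0,1],[0,0,0,0.013,0.004,0,-1],[0,0,0,0.013,0.004,0,-1],[0,0,0,0.013,0.004,0,-1],[0,0,0,0.013,0.004,0,-1],[0,0,0,0.013,0.004,0,-1],[0,0,0,0.013,0.004,0,-1],[0,0,0,0.013,0.004,0,-1]]], grip_force=40)

```text
time: 2.7
tool_pos: [0.45, -0.1369, 0.0843]
tool_rot: [-3.142, 0.0, 1.33]
contact_force: [0.2, 0.2, 0.5]
opening: 0.0403
```

```bash
python3 go.py .50 -.43 .28 -41
```

```text
t 2.7 grasp [ 0.45   -0.1369  0.1033] ydir -13.82 zax [-0. -0. -1.] open 0.0403 F [0.2 0.2 0.5] q [-0.46  0.37  1.83 -0.    0.94 -0.22]
turn [0.     0.     0.3019] shift [-0.909   0.3954 -0.5889] mm 345.9 deg 27.2
```

arm_command(motion=[[[0,0,0,0,0,0,-1],[0,0,0,0,0,0,-1],[0,0,0,0,0,0,-1],[0,0,0,0,0,0,-1],[0,0,0,0,0,0,-1],[0,0,0,0,0,-0.03,-1],[0,0,0,0,0,-0.06,-1],[0,0,0,0,0,-0.1,-1]]])

```text
time: 3.5
tool_pos: [0.45, -0.1368, 0.1152]
tool_rot: [3.142, 0.0, 1.33]
contact_force: [0.1, 0.7, -0.3]
opening: 0.0006
```

```bash
python3 go.py .50 -.43 .28 -48
```

```text
t 3.5 grasp [ 0.45   -0.1368  0.1342] ydir -13.82 zax [ 0. -0. -1.] open 0.0006 F [ 0.1  0.7 -0.3] q [-0.46  0.33  1.79 -0.    1.02 -0.22]
turn [1.000e-04 0.000e+00 3.797e-01] shift [-0.9091  0.3954 -0.4859] mm 331.2 deg 34.2
```

```bash
python3 - <<'E'
from h import *
c=cam("scene"); crop(c,150,290,120,300,4,"g2.png")
c=cam("top"); crop(c,170,270,280,380,5,"g2t.png")
E
```

```text
(no output)
```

View pics/g2.png

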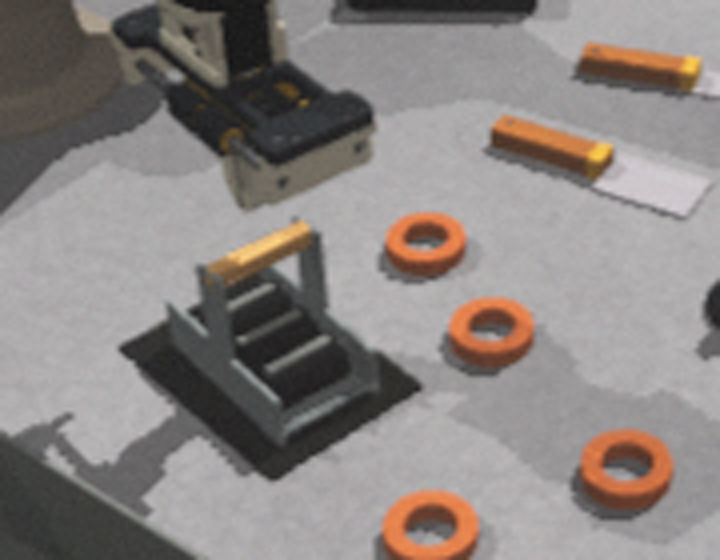

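View pics/g2t.png

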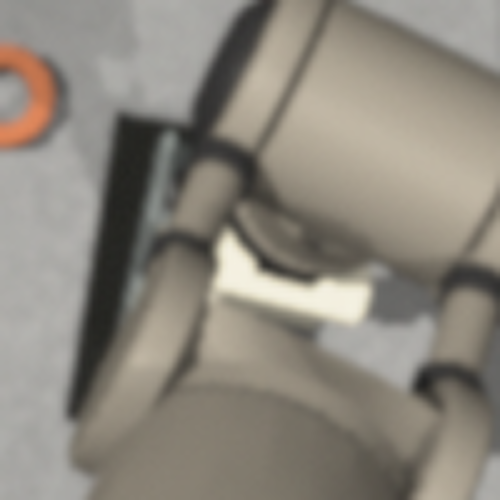

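```bash
python3 - <<'E'
from h import *
c=cam("scene"); o=[120,150]
s=robot.observe(); p=np.array(s["tool_pos"])
for n,q in dict(tcp=p,grasp=p+[0,0,.019],bar=[.4485,-.1375,.103],b2=p+[0,0,.066]).items(): print(n,proj(c,q).round(1),((proj(c,q)-o)*4).round())
print(np.round(s["tool_rot"],3))
P=pts(c); 
for u,v in [(250,250),(260,250),(300,232),(250,195),(300,190),(360,165)]: print(u,v,P[150+v//4,120+u//4].round(3))
E
```

```text
tcp [184.4 210.8] [258. 243.]
grasp [183.7 205.1] [255. 220.]
bar [184.2 214.3] [257. 257.]
b2 [181.8 190.4] [247. 162.]
[3.139e+00 1.000e-03 1.330e+00]
250 250 [ 0.446 -0.142  0.113]
260 250 [ 0.452 -0.137  0.112]
300 232 [ 0.459 -0.107  0.109]
250 195 [ 0.46  -0.148  0.168]
300 190 [ 0.533 -0.173  0.219]
360 165 [0.336 0.084 0.   ]
```

```bash
python3 - <<'E'
from h import *
c=cam("scene"); crop(c,130,250,130,230,6,"g3.png")
E
```

```text
(no output)
```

View pics/g3.png

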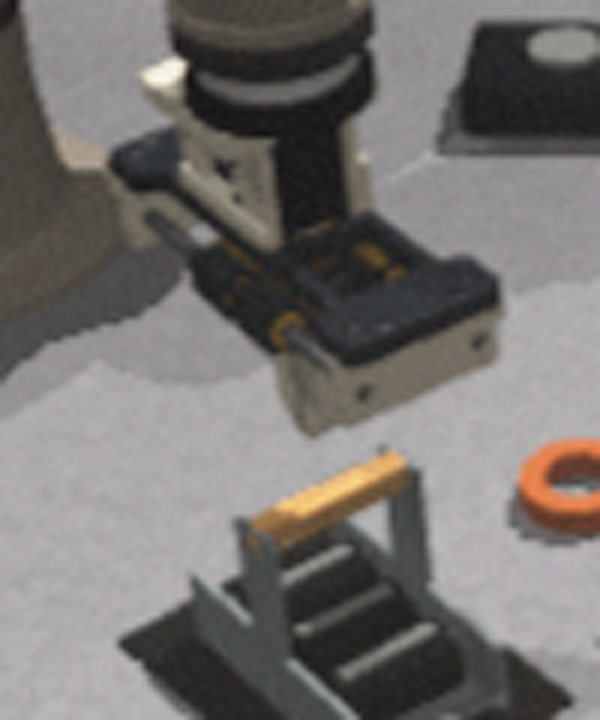

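```bash
python3 go.py .4487 -.1375 .102 -13.7; python3 - <<'E'
from h import *
c=cam("scene"); print(proj(c,np.array([[.495,-.153,.083],[.495,-.153,.166]])))
P=pts(c)
# points above 0.09 around the tote
m=(P[...,2]>.1)&(P[...,2]<.125)&(abs(P[...,0]-.45)<.05)&(abs(P[...,1]+.137)<.06)
v,u=np.nonzero(m); print(u.min(),u.max(),v.min(),v.max(), P[m].mean(0), len(u)); print(c["im"][v,u][::15])
E
```

```text
t 3.7 grasp [ 0.4502 -0.1369  0.1338] ydir -13.82 zax [ 0.001 -0.001 -1.   ] open 0.0005 F [ 0.2 -0.1 -0.1] q [-0.46  0.33  1.79 -0.    1.02 -0.22]
turn [ 0.0008  0.0002 -0.0014] shift [-0.003  -0.0046  0.1059] mm 31.8 deg 0.1
[[193.86603961 229.94239053]
 [190.89685915 204.64605847]]
169 200 203 223 [ 0.45169615 -0.13773507  0.10912951] 213
[[167 170 169]
 [163 163 163]
 [229 181 113]
 [187 140  88]
 [196 147  93]
 [244 206 127]
 [245 205 128]
 [232 184 113]
 [197 149  91]
 [174 133  83]
 [154 116  72]
 [145 109  70]
 [122  94  67]
 [108  83  57]
 [ 71  73  75]]
```

arm_command(motion=[[[0,0,0,0,0,-0.1,0.4],[0,0,0,0,0,-0.1,0.4],[0,0,0,0,0,-0.1,0.4],[0,0,0,0,0,-0.1,0.4],[0,0,0,0,0,-0.1,0.4],[0,0,0,0,0,-0.1,0.4],[0,0,0,0,0,-0.1,0.4]]])

```text
time: 4.45
tool_pos: [0.4498, -0.1368, 0.1439]
tool_rot: [-3.141, -0.0, 1.33]
contact_force: [0.0, 0.6, -0.2]
opening: 0.0521
```

```bash
python3 go.py .4487 -.1375 .102 -13.7; python3 - <<'E'
from h import *
c=cam("scene"); crop(c,110,230,130,230,6,"g4.png"); P=pts(c); s=robot.observe();p=np.array(s["tool_pos"]); print(p, proj(c,p), (proj(c,p)-[130,110])*6)
E
```

```text
t 4.45 grasp [ 0.4498 -0.1368  0.1629] ydir -13.82 zax [-0.001  0.    -1.   ] open 0.0521 F [ 0.   0.6 -0.2] q [-0.46  0.29  1.75 -0.    1.1  -0.22]
turn [-0.0005 -0.     -0.0013] shift [-0.0033 -0.0028  0.203 ] mm 60.9 deg 0.1
[ 0.44986295 -0.13680347  0.14403001] [183.13988104 201.96274088] [318.83928627 551.77644529]
```

View pics/g4.png

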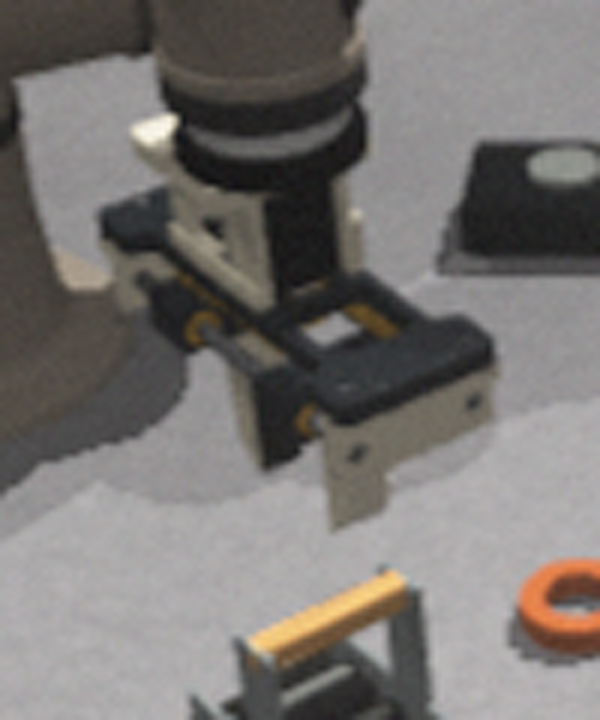

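```bash
python3 - <<'E'
from h import *
c=cam("scene"); P=pts(c)
for u,v in [(340,515),(360,510),(375,500),(340,480),(250,455),(265,465),(275,460),(350,420),(490,410)]:
    print(u,v,P[110+v//6,130+u//6].round(3))
E
```

```text
340 515 [ 0.481 -0.153  0.19 ]
360 510 [ 0.495 -0.152  0.195]
375 500 [ 0.496 -0.146  0.198]
340 480 [ 0.523 -0.189  0.244]
250 455 [0.217 0.03  0.005]
265 465 [ 0.423 -0.137  0.18 ]
275 460 [ 0.42  -0.131  0.179]
350 420 [ 0.535 -0.19   0.278]
490 410 [ 0.546 -0.126  0.252]
```

arm_command(motion=[[[0,0,0,-0.003,-0.003,0.1,0.4],[0,0,0,-0.003,-0.003,0.2,0.4],[0,0,0,-0.003,-0.003,0.25,0.4],[0,0,0,-0.003,-0.003,0.29,0.4],[0,0,0,-0.003,-0.003,0.31,0.4],[0,0,0,-0.003,-0.003,0.31,-1],[0,0,0,-0.003,-0.003,0.31,-1],[0,0,0,-0.003,-0.003,0.31,-1]]])

```text
time: 5.35
tool_pos: [0.4494, -0.1377, 0.052]
tool_rot: [3.14, 0.0, 1.33]
contact_force: [0.2, 0.8, -0.1]
opening: 0.0445
```

arm_command(motion=[[[0,0,0,0,0,0,-1],[0,0,0,0,0,0,-1],[0,0,0,0,0,0,-1],[0,0,0,0,0,0,-1],[0,0,0,0,0,0,-1]]])

```text
time: 5.85
tool_pos: [0.4482, -0.1372, 0.0511]
tool_rot: [-3.14, -0.0, 1.33]
contact_force: [-2.6, 0.3, 0.8]
opening: 0.0135
```

```bash
python3 go.py .4487 -.1375 .102 -13.7; python3 - <<'E'
from h import *
c=cam("scene"); crop(c,130,250,130,230,6,"g5.png")
E
```

```text
t 5.85 grasp [ 0.4483 -0.1372  0.0701] ydir -13.82 zax [-0.001  0.    -1.   ] open 0.0135 F [-2.6  0.3  0.8] q [-0.46  0.42  1.87 -0.    0.86 -0.22]
turn [-0.0009 -0.0001 -0.0013] shift [-0.0005  0.0016 -0.1063] mm 31.9 deg 0.1
```

View pics/g5.png

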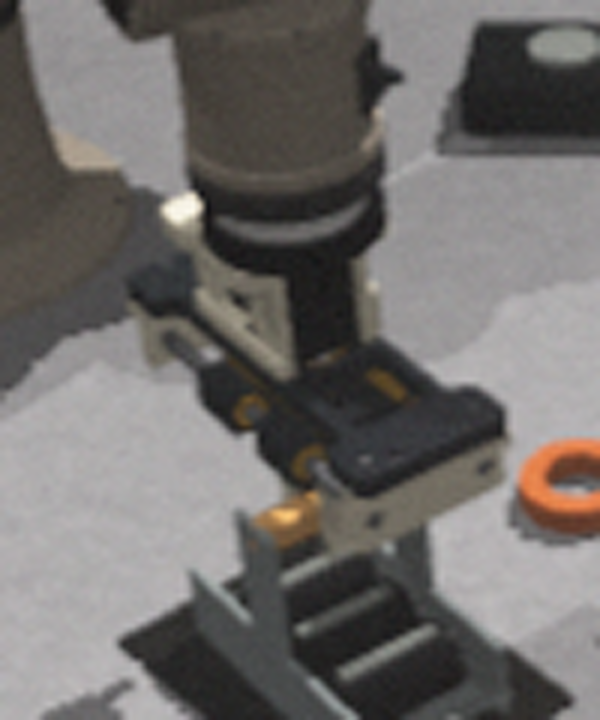

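```bash
python3 - <<'E'
from cell import robot
print(robot.tcp_to_grasp,[a for a in dir(robot) if a[0]!='_'])
E
```

```text
0.0188 ['IKError', 'hand_in', 'observe', 'read_camera', 'tcp_to_grasp']
```

arm_command(motion=[[[0,0,0,0,0,0,-1],[0,0,0,0,0,0,-1],[0,0,0,0,0,-0.03,-1],[0,0,0,0,0,-0.06,-1],[0,0,0,0,0,-0.1,-1]]])

```text
time: 6.4
tool_pos: [0.4492, -0.1376, 0.082]
tool_rot: [3.141, 0.0, 1.329]
contact_force: [0.8, 0.1, -3.7]
opening: 0.0138
```

```bash
python3 go.py .48 -.43 .26 -48; python3 - <<'E'
from h import *
c=cam("scene"); crop(c,130,250,130,230,5,"g6.png")
P=pts(c);m=(c["hsv"][...,0]>8)&(c["hsv"][...,0]<25)&(c["hsv"][...,1]>80)&(abs(P[...,0]-.45)<.06)&(abs(P[...,1]+.14)<.05)&(P[...,2]>.09); print(P[m].mean(0),np.percentile(P[m][:,2],[5,50,95]),m.sum())
E
```

```text
t 6.4 grasp [ 0.4492 -0.1376  0.101 ] ydir -13.83 zax [ 0. -0. -1.] open 0.0138 F [ 0.8  0.1 -3.7] q [-0.46  0.37  1.83  0.    0.94 -0.22]
turn [ 3.000e-04 -0.000e+00  3.797e-01] shift [-0.9219  0.3329 -0.5298] mm 334.3 deg 34.2
[ 0.45372545 -0.15492226  0.18066149] [0.13383851 0.19053708 0.21355986] 140
```

View pics/g6.png

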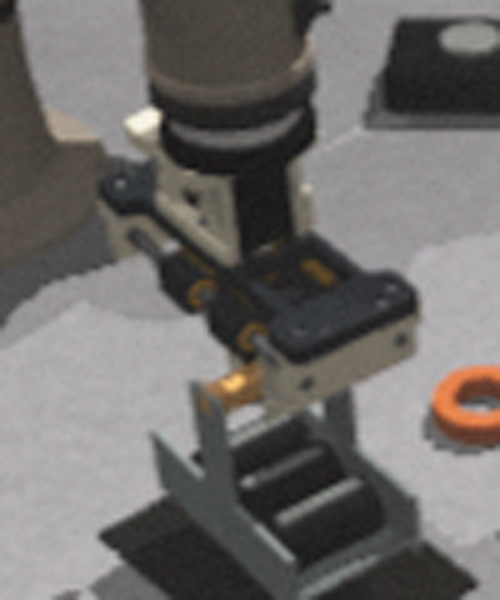

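```bash
python3 go.py .495 -.43 .25 -48
```

```text
t 6.45 grasp [ 0.4504 -0.1381  0.103 ] ydir -13.82 zax [ 0.004 -0.002 -1.   ] open 0.0136 F [ 0.9 -1.  -0.4] q [-0.46  0.37  1.83  0.    0.94 -0.22]
turn [ 2.600e-03 -2.000e-04  3.797e-01] shift [-0.9095  0.3787 -0.4878] mm 329.8 deg 34.2
```

arm_command(motion=[[[0,0,0,0,0,-0.15,-1],[0,0,0,0,0,-0.3,-1],[0,0,0,0,0,-0.45,-1],[0,0,0.05,-0.1,0.04,-0.49,-1],[0,0,0.1,-0.2,0.08,-0.49,-1],[0,0,0.15,-0.33,0.13,-0.49,-1],[0,0,0.2,-0.46,0.19,-0.49,-1],[0,0,0.25,-0.58,0.24,-0.49,-1]]])

```text
time: 7.25
tool_pos: [0.4775, -0.3256, 0.2286]
tool_rot: [3.14, 0.0, 0.933]
contact_force: [0.2, -0.3, -4.1]
opening: 0.0137
```

```bash
python3 go.py .495 -.43 .25 -48
```

```text
t 7.25 grasp [ 0.4775 -0.3256  0.2476] ydir -36.52 zax [ 0.001 -0.001 -1.   ] open 0.0137 F [ 0.2 -0.3 -4.1] q [-0.73  0.42  1.32 -0.    1.41 -0.09]
turn [0.0008 0.     0.1276] shift [-0.245   0.2538 -0.0076] mm 105.9 deg 11.5
```

arm_command(motion=[[[0,0,0.05,-0.1,0.1,-0.008,-1],[0,0,0.1,-0.18,0.19,-0.008,-1],[0,0,0.127,-0.235,0.24,-0.008,-1],[0,0,0.127,-0.245,0.254,-0.008,-1],[0,0,0.127,-0.245,0.254,-0.008,-1],[0,0,0.127,-0.245,0.254,-0.008,-1]]])

```text
time: 7.85
tool_pos: [0.4952, -0.427, 0.2307]
tool_rot: [-3.141, -0.0, 0.738]
contact_force: [0.5, 0.3, -4.3]
opening: 0.0139
```

```bash
python3 go.py .495 -.43 .25 -48 -65; python3 - <<'E'
from h import *
c=cam("scene"); crop(c,200,384,0,250,3,"g7.png")
E
```

```text
t 7.85 grasp [ 0.4952 -0.427   0.2497] ydir -47.69 zax [-0.     0.001 -1.   ] open 0.0139 F [ 0.5  0.3 -4.3] q [-0.83  0.57  1.06  0.    1.51  0.  ]
turn [-0.7226 -0.0022  0.003 ] shift [-0.0075  0.0644 -0.0376] mm 22.5 deg 65.0
```

View pics/g7.png

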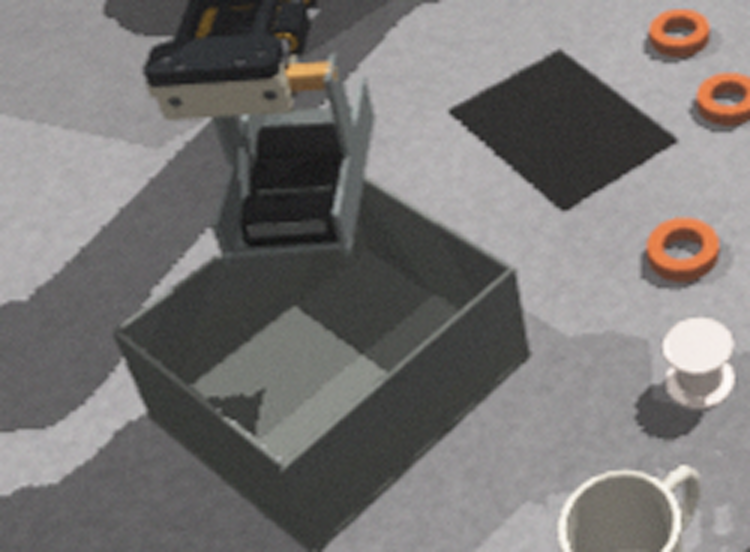

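```bash
python3 - <<'E'
import numpy as np
from scipy.optimize import least_squares
from h import *
D=np.array([[-1.369,.343,1.525,.179,-.494,.195],[-.74,.19,1.73,.3747,-.2357,.1954],[-.46,.37,1.83,.45,-.1369,.0843],[-.73,.42,1.32,.4775,-.3256,.2286],[-.83,.57,1.06,.4952,-.427,.2307],[-.46,.42,1.87,.4482,-.1372,.0511],[-.46,.33,1.79,.45,-.1368,.1152],[-.46,.29,1.75,.4498,-.1368,.1439]])
def f(p):
    a,b,r0,hl,d=p; r=np.hypot(D[:,3],D[:,4]); rp=np.sqrt(r**2-d**2)
    q2,s=D[:,1],D[:,1]+D[:,2]
    return np.r_[r0+a*np.sin(q2)+b*np.sin(s)-rp, hl+a*np.cos(q2)+b*np.cos(s)-D[:,5]]
S=least_squares(f,[.4,.4,0,-.1,.078]); print(S.x.round(3),np.abs(S.fun).max())
c=cam("scene");P=pts(c)
for u,v in [(310,77),(300,75),(325,75)]: print(P[200+v//3,u//3].round(3))
c=cam("top");h=c["hsv"];m=np.zeros((384,512),np.uint8);m[185:270,285:355]=h[185:270,285:355,2]<55
n,l,st,ce=cv2.connectedComponentsWithStats(m);i=1+st[1:,4].argmax();print(st[i],ray(c,*ce[i],.003))
con=max(cv2.findContours((l==i).astype(np.uint8),cv2.RETR_EXTERNAL,cv2.CHAIN_APPROX_NONE)[0],key=len)[:,0]
print(cv2.minAreaRect((ray(c,con[:,0],con[:,1],.003)[:,:2]*1000).astype(np.float32)))
E
```

```text
[ 0.533  0.381 -0.022 -0.193 -0.   ] 0.013028363028634415
[ 0.518 -0.412  0.289]
[ 0.515 -0.416  0.29 ]
[ 0.528 -0.407  0.291]
[ 295  194   51   60 1516] [ 0.46991856 -0.12738583  0.003     ]
((443.2728576660156, -137.74087524414062), (121.01671600341797, 171.69497680664062), 80.04898071289062)<stdin>:6: RuntimeWarning: invalid value encountered in sqrt
```

```bash
python3 - <<'E'
import numpy as np
from scipy.optimize import least_squares
D=np.array([[-1.369,.343,1.525,.179,-.494,.195],[-.74,.19,1.73,.3747,-.2357,.1954],[-.46,.37,1.83,.45,-.1369,.0843],[-.73,.42,1.32,.4775,-.3256,.2286],[-.83,.57,1.06,.4952,-.427,.2307],[-.46,.42,1.87,.4482,-.1372,.0511],[-.46,.33,1.79,.45,-.1368,.1152],[-.46,.29,1.75,.4498,-.1368,.1439]])
d=.0777
def f(p):
    a,b,r0,hl=p; rp=np.sqrt(np.hypot(D[:,3],D[:,4])**2-d*d)
    q2,s=D[:,1],D[:,1]+D[:,2]
    return np.r_[r0+a*np.sin(q2)+b*np.sin(s)-rp, hl+a*np.cos(q2)+b*np.cos(s)-D[:,5]]
S=least_squares(f,[.4,.4,0,-.1]); print(S.x.round(3),S.fun.round(3))
a,b,r0,hl=S.x
from scipy.optimize import fsolve
for L in(.2,.25,.3):
  for tilt in (45,55,65):
    for (R,z) in ((.651,.25),(.651,.30),(.70,.28)):
      t=np.radians(tilt); Lg=L-.019
      wr=R-Lg*np.sin(t); wz=z+Lg*np.cos(t)-(hl+L)
      # sum
      x=wr-r0; D2=x*x+wz*wz; c3=(D2-a*a-b*b)/(2*a*b)
      if abs(c3)>1: print(L,tilt,R,z,'out');continue
      q3=np.arccos(c3); q2=np.arctan2(x,wz)-np.arctan2(b*np.sin(q3),a+b*np.cos(q3))
      print(L,tilt,R,z,"q2 %.2f q3 %.2f q5 %.2f"%(q2,q3,np.pi-t-q2-q3))
E
```

```text
[ 0.539  0.382 -0.031 -0.198] [-0.005 -0.006  0.008 -0.008 -0.008  0.014  0.005 -0.     0.003  0.005
 -0.004  0.001  0.003 -0.008 -0.002  0.002]
0.2 45 0.651 0.25 q2 0.37 q3 1.54 q5 0.45
0.2 45 0.651 0.3 q2 0.34 q3 1.44 q5 0.57
0.2 45 0.7 0.28 q2 0.44 q3 1.34 q5 0.57
0.2 55 0.651 0.25 q2 0.35 q3 1.64 q5 0.19
0.2 55 0.651 0.3 q2 0.32 q3 1.55 q5 0.32
0.2 55 0.7 0.28 q2 0.42 q3 1.45 q5 0.31
0.2 65 0.651 0.25 q2 0.35 q3 1.72 q5 -0.06
0.2 65 0.651 0.3 q2 0.31 q3 1.64 q5 0.06
0.2 65 0.7 0.28 q2 0.41 q3 1.54 q5 0.06
0.25 45 0.651 0.25 q2 0.32 q3 1.66 q5 0.38
0.25 45 0.651 0.3 q2 0.29 q3 1.57 q5 0.50
0.25 45 0.7 0.28 q2 0.38 q3 1.48 q5 0.50
0.25 55 0.651 0.25 q2 0.30 q3 1.78 q5 0.11
0.25 55 0.651 0.3 q2 0.26 q3 1.69 q5 0.23
0.25 55 0.7 0.28 q2 0.36 q3 1.60 q5 0.22
0.25 65 0.651 0.25 q2 0.30 q3 1.88 q5 -0.18
0.25 65 0.651 0.3 q2 0.25 q3 1.80 q5 -0.04
0.25 65 0.7 0.28 q2 0.35 q3 1.71 q5 -0.06
0.3 45 0.651 0.25 q2 0.27 q3 1.77 q5 0.31
0.3 45 0.651 0.3 q2 0.23 q3 1.68 q5 0.44
0.3 45 0.7 0.28 q2 0.33 q3 1.60 q5 0.43
0.3 55 0.651 0.25 q2 0.25 q3 1.91 q5 0.02
0.3 55 0.651 0.3 q2 0.20 q3 1.82 q5 0.15
0.3 55 0.7 0.28 q2 0.30 q3 1.74 q5 0.13
0.3 65 0.651 0.25 q2 0.27 q3 2.03 q5 -0.29
0.3 65 0.651 0.3 q2 0.20 q3 1.95 q5 -0.15
0.3 65 0.7 0.28 q2 0.31 q3 1.87 q5 -0.17
```

arm_command(motion=[[[0,0,1,0,0,0,-1],[0,0,1,0,0,0,-1],[0,0,1,0,0,0,-1],[0,0,1,0,0,0,-1],[0,0,1,0,0,0,-1],[0,0,1,0,0,0,-1],[0,0,1,0,0,0,-1],[0,0,1,0,0,0,-1]]])

```text
time: 8.8
tool_pos: [0.4953, -0.4272, 0.2312]
tool_rot: [3.141, -0.0, -0.468]
contact_force: [-0.8, -1.0, -3.2]
opening: 0.0137
```

```bash
python3 go.py .513 -.448 .25 -138 0
```

```text
t 8.8 grasp [ 0.4953 -0.4272  0.2502] ydir -116.8 zax [ 0. -0. -1.] open 0.0137 F [-0.8 -1.  -3.2] q [-0.83  0.57  1.06  0.    1.51  1.21]
turn [ 0.     -0.0003  0.2356] shift [0.0839 0.0353 0.0008] mm 27.3 deg 21.2
```

Finish the turn, centre, then a small test tilt of 15°.

arm_command(motion=[[[0,0,0.1,0.03,0.015,0,-1],[0,0,0.2,0.06,0.03,0,-1],[0,0,0.235,0.084,0.035,0,-1],[0,0,0.235,0.084,0.035,0,-1],[0,0,0.235,0.084,0.035,0,-1]]])

```text
time: 9.3
tool_pos: [0.513, -0.4479, 0.2308]
tool_rot: [-3.142, 0.0, -0.829]
contact_force: [0.4, -0.4, -4.2]
opening: 0.0137
```

arm_command(motion=[[[0.08,0,0,0,0,0,-1],[0.16,0,0,0,0,0,-1],[0.16,0,0,0,0,0,-1],[0.16,0,0,0,0,0,-1]]])

```text
time: 9.7
tool_pos: [0.512, -0.449, 0.2308]
tool_rot: [-2.893, 0.0, -0.832]
contact_force: [-0.5, 0.4, -4.1]
opening: 0.0138
```

```bash
python3 go.py .513 -.448 .25 -138 60
```

```text
t 9.7 grasp [ 0.5086 -0.4521  0.2492] ydir -137.69 zax [ 0.182  0.166 -0.969] open 0.0138 F [-0.5  0.4 -4.1] q [-0.96  0.62  0.99  0.25  1.56  1.44]
turn [0.5084 0.0022 0.0028] shift [-0.     -0.0656 -0.0167] mm 20.3 deg 45.8
```

```bash
python3 go.py .512 -.448 .225 -138 62; python3 go.py .512 -.448 .225 -138 40;python3 go.py .512 -.448 .225 -138 30
```

```text
t 9.7 grasp [ 0.5086 -0.4521  0.2492] ydir -137.69 zax [ 0.182  0.166 -0.969] open 0.0138 F [-0.5  0.4 -4.1] q [-0.96  0.62  0.99  0.25  1.56  1.44]
turn [0.5306 0.0023 0.0027] shift [-0.0022 -0.0442  0.0618] mm 22.8 deg 47.8
t 9.7 grasp [ 0.5086 -0.4521  0.2492] ydir -137.69 zax [ 0.182  0.166 -0.969] open 0.0138 F [-0.5  0.4 -4.1] q [-0.96  0.62  0.99  0.25  1.56  1.44]
turn [0.2861 0.0017 0.0031] shift [-0.0023 -0.0248  0.0763] mm 24.1 deg 25.8
t 9.7 grasp [ 0.5086 -0.4521  0.2492] ydir -137.69 zax [ 0.182  0.166 -0.969] open 0.0138 F [-0.5  0.4 -4.1] q [-0.96  0.62  0.99  0.25  1.56  1.44]
turn [0.175  0.0014 0.0032] shift [-0.0024 -0.0145  0.0802] mm 24.5 deg 15.8
```

Go to ~30° then continue to 62°.

arm_command(motion=[[[0.06,0,0,0,-0.005,0.04,-1],[0.12,0,0,0,-0.01,0.08,-1],[0.19,0,0,0,-0.016,0.08,-1],[0.27,0,0,0,-0.024,0.076,-1],[0.35,0,0,0,-0.03,0.073,-1],[0.43,0,0,0,-0.036,0.069,-1],[0.5,0,0,0,-0.042,0.064,-1],[0.53,0,0,0,-0.044,0.062,-1]]])

```text
time: 10.5
tool_pos: [0.5258, -0.4362, 0.2142]
tool_rot: [-2.057, 0.003, -0.83]
contact_force: [-0.3, -0.2, -2.3]
opening: 0.0136
```

arm_command(motion=[[[0,0,0,0,0,0,-1],[0,0,0,0,0,0,-1],[0,0,0,0,0,0,-1],[0,0,0,0,0,0,-1],[0,0,0,0,0,0,-1]]])

```text
time: 11.0
tool_pos: [0.5262, -0.4366, 0.2167]
tool_rot: [-2.059, -0.002, -0.831]
contact_force: [0.8, -0.1, -2.4]
opening: 0.0135
```

```bash
python3 go.py; python3 - <<'E'
from h import *
c=cam("scene"); crop(c,200,384,0,250,3,"g8.png")
c=cam("top"); crop(c,140,280,350,512,4,"g8t.png")
E
```

```text
t 11.0 grasp [ 0.5138 -0.4479  0.2256] ydir -137.44 zax [ 0.653  0.595 -0.469] open 0.0135 F [ 0.8 -0.1 -2.4] q [-1.25  0.82  1.13  0.96  1.72  1.03]
```

View pics/g8.png

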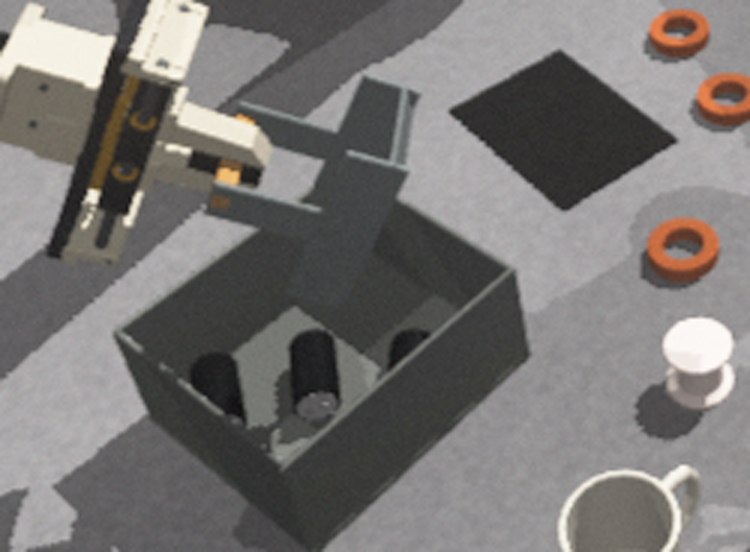

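View pics/g8t.png

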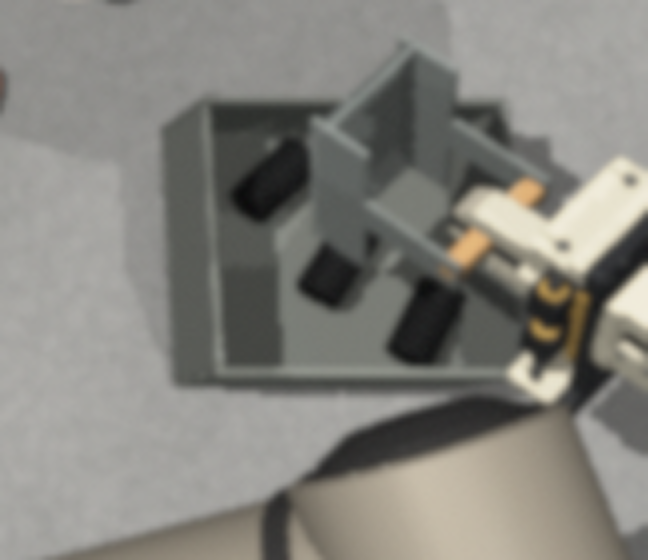

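```bash
python3 go.py .49 -.43 .26 -138 0
```

```text
t 11.1 grasp [ 0.5136 -0.4481  0.2253] ydir -137.55 zax [ 0.653  0.595 -0.469] open 0.0139 F [-0.3 -0.5 -2.1] q [-1.25  0.83  1.13  0.96  1.72  1.03]
turn [-0.6895  0.0017  0.0039] shift [-0.0975 -0.038  -0.1034] mm 44.1 deg 62.1
```

arm_command(motion=[[[-0.02,0,0,-0.04,-0.02,-0.05,-1],[-0.1,0,0,-0.0975,-0.038,-0.103,-1],[-0.2,0,0,-0.0975,-0.038,-0.103,-1],[-0.3,0,0,-0.0975,-0.038,-0.103,-1],[-0.4,0,0,-0.0975,-0.038,-0.103,-1],[-0.5,0,0,-0.0975,-0.038,-0.103,-1],[-0.6,0,0,-0.0975,-0.038,-0.103,-1],[-0.69,0,0,-0.0975,-0.038,-0.103,-1]]])

```text
time: 11.9
tool_pos: [0.49, -0.4303, 0.2425]
tool_rot: [-3.12, -0.003, -0.833]
contact_force: [0.1, 0.0, -3.3]
opening: 0.0136
```

```bash
python3 go.py .4425 -.139 .26 -10 0
```

```text
t 11.9 grasp [ 0.4897 -0.4305  0.2615] ydir -137.7 zax [ 0.018  0.012 -1.   ] open 0.0136 F [ 0.1  0.  -3.3] q [-0.85  0.56  1.05  0.02  1.53  1.55]
turn [-0.0053 -0.0165 -1.4189] shift [-0.8248 -0.5361  0.0138] mm 295.1 deg 127.7
```

arm_command(motion=[[[0,0,-0.09,-0.08,-0.05,0,-1],[0,0,-0.18,-0.16,-0.1,0,-1],[0,0,-0.27,-0.25,-0.16,0,-1],[0,0,-0.36,-0.34,-0.22,0,-1],[0,0,-0.45,-0.42,-0.27,0,-1],[0,0,-0.54,-0.5,-0.32,0,-1],[0,0,-0.63,-0.58,-0.38,0,-1],[0,0,-0.72,-0.66,-0.43,0,-1]]])

```text
time: 12.7
tool_pos: [0.4515, -0.1951, 0.2442]
tool_rot: [-3.129, -0.025, 0.305]
contact_force: [0.7, 0.5, -2.1]
opening: 0.0133
```

```bash
python3 go.py .4425 -.139 .26 -10 0
```

```text
t 12.7 grasp [ 0.4511 -0.1954  0.2632] ydir -72.53 zax [ 0.02   0.019 -1.   ] open 0.0133 F [ 0.7  0.5 -2.1] q [-0.58  0.24  1.53  0.03  1.36  0.68]
turn [ 0.0017 -0.0186 -0.6948] shift [ 0.0273 -0.1871  0.0136] mm 56.9 deg 62.6
```

arm_command(motion=[[[0.002,-0.019,-0.09,0.027,-0.187,0.014,-1],[0.002,-0.019,-0.18,0.027,-0.187,0.014,-1],[0.002,-0.019,-0.27,0.027,-0.187,0.014,-1],[0.002,-0.019,-0.36,0.027,-0.187,0.014,-1],[0.002,-0.019,-0.45,0.027,-0.187,0.014,-1],[0.002,-0.019,-0.54,0.027,-0.187,0.014,-1],[0.002,-0.019,-0.63,0.027,-0.187,0.014,-1],[0.002,-0.019,-0.695,0.027,-0.187,0.014,-1]]])

```text
time: 13.5
tool_pos: [0.4429, -0.1402, 0.2408]
tool_rot: [-3.141, 0.0, 1.396]
contact_force: [0.3, 0.4, -3.6]
opening: 0.0135
```

```bash
python3 go.py .4425 -.139 .071 -10 0;  python3 - <<'E'
from h import *
c=cam("scene"); crop(c,120,290,100,260,4,"g9.png")
E
```

```text
t 13.5 grasp [ 0.4429 -0.1402  0.2598] ydir -10.01 zax [-0.001 -0.    -1.   ] open 0.0135 F [ 0.3  0.4 -3.6] q [-0.47  0.2   1.6  -0.    1.35 -0.3 ]
turn [-0.0006  0.0002 -0.0002] shift [ 0.0041 -0.0013  0.6294] mm 188.8 deg 0.1
```

View pics/g9.png

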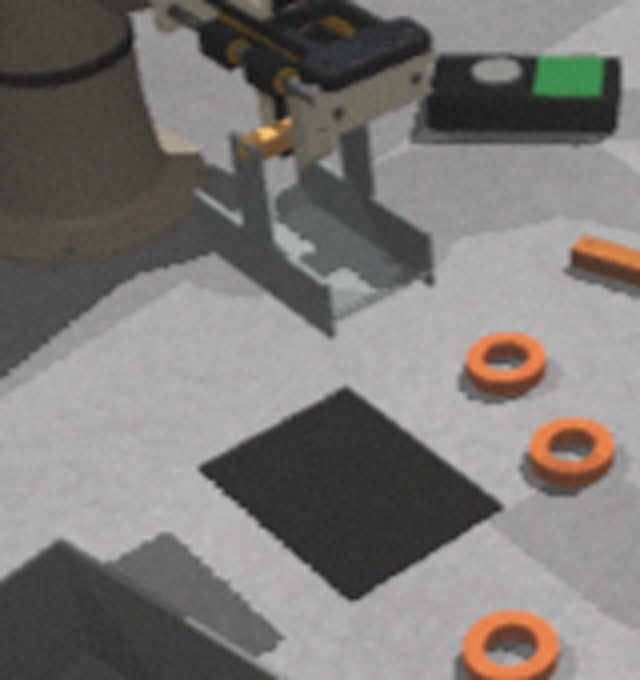

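arm_command(motion=[[[0,0,0,0.004,0,0.15,-1],[0,0,0,0.004,0,0.3,-1],[0,0,0,0.004,0,0.43,-1],[0,0,0,0.004,0,0.53,-1],[0,0,0,0.004,0,0.59,-1],[0,0,0,0.004,0,0.61,-1],[0,0,0,0.004,0,0.622,-1],[0,0,0,0.004,0,0.627,-1]]])

```text
time: 14.35
tool_pos: [0.4437, -0.1401, 0.0532]
tool_rot: [3.141, 0.002, 1.39]
contact_force: [0.3, -0.8, -2.7]
opening: 0.0138
```

```bash
python3 go.py .4425 -.139 .071 -10 0
```

```text
t 14.35 grasp [ 0.4437 -0.1401  0.0722] ydir -10.35 zax [ 0.    -0.002 -1.   ] open 0.0138 F [ 0.3 -0.8 -2.7] q [-0.47  0.41  1.87 -0.    0.85 -0.29]
turn [ 0.0002  0.0011 -0.0039] shift [ 0.003  -0.0046  0.0039] mm 2.0 deg 0.4
```

Lower 1.5 mm more, then open.

arm_command(motion=[[[0,0,0,0.003,-0.004,0.004,-1],[0,0,0,0.003,-0.004,0.006,-1],[0,0,0,0.003,-0.004,0.006,-1],[0,0,0,0.003,-0.004,0.006,0.4],[0,0,0,0.003,-0.004,0.006,0.4],[0,0,0,0.003,-0.004,0.006,0.4],[0,0,0,0.003,-0.004,0.006,0.4],[0,0,0,0.003,-0.004,0.006,0.4]]])

```text
time: 15.15
tool_pos: [0.4421, -0.1388, 0.0508]
tool_rot: [-3.141, 0.002, 1.391]
contact_force: [0.4, -0.6, 0.9]
opening: 0.049
```

```bash
python3 go.py
```

```text
t 15.15 grasp [ 0.4422 -0.1388  0.0698] ydir -10.3 zax [-0.001 -0.001 -1.   ] open 0.049 F [ 0.4 -0.6  0.9] q [-0.47  0.41  1.88 -0.    0.85 -0.29]
```

arm_command(motion=[[[0,0,0,0,0,-0.05,0.6],[0,0,0,0,0,-0.1,0.7],[0,0,0,0,0,-0.2,1],[0,0,0,0,0,-0.33,1],[0,0,0,0,0,-0.46,1],[0,0,0,0,0,-0.46,1]]])

```text
time: 15.75
tool_pos: [0.445, -0.1399, 0.1937]
tool_rot: [3.133, 0.004, 1.391]
contact_force: [0.6, -0.8, -0.6]
opening: 0.091
```

```bash
python3 go.py .4499 .0253 .11 30; python3 - <<'E'
from h import *
c=cam("scene"); crop(c,100,270,100,260,4,"g10.png")
E
```

```text
t 15.75 grasp [ 0.4448 -0.1398  0.2126] ydir -10.3 zax [ 0.008 -0.006 -1.   ] open 0.091 F [ 0.6 -0.8 -0.6] q [-0.47  0.23  1.69 -0.    1.21 -0.29]
turn [ 0.0043  0.0046 -0.4478] shift [ 0.5462 -0.0853  0.3391] mm 194.6 deg 40.3
```

View pics/g10.png

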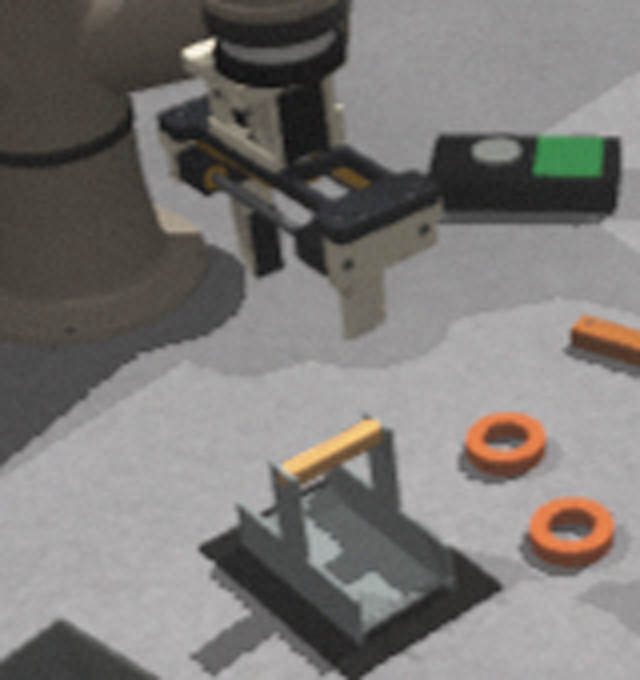

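arm_command(motion=[[[0.004,0.004,-0.09,0.15,-0.02,0,1],[0.004,0.004,-0.18,0.3,-0.05,0,1],[0.004,0.004,-0.27,0.45,-0.07,0,1],[0.004,0.004,-0.36,0.54,-0.085,0.1,1],[0.004,0.004,-0.447,0.546,-0.085,0.2,1],[0.004,0.004,-0.447,0.546,-0.085,0.34,1],[0.004,0.004,-0.447,0.546,-0.085,0.5,1],[0.004,0.004,-0.447,0.546,-0.085,0.6,1]]])

```text
time: 16.6
tool_pos: [0.4433, 0.0273, 0.0048]
tool_rot: [-3.132, -0.011, 2.093]
contact_force: [0.4, 0.1, 0.5]
opening: 0.0919
```

```bash
python3 go.py .4499 .0253 -.010 30; python3 - <<'E'
from h import *
c=cam("scene"); crop(c,150,270,160,290,5,"g11.png")
P=pts(c)
E
```

```text
t 16.6 grasp [0.4436 0.0273 0.0238] ydir 29.95 zax [-0.014  0.004 -1.   ] open 0.0919 F [0.4 0.1 0.5] q [-0.11  0.47  1.96  0.    0.72 -0.64]
turn [-0.0063 -0.0068 -0.0006] shift [-0.0181  0.0168  0.1123] mm 34.5 deg 0.8
```

View pics/g11.png

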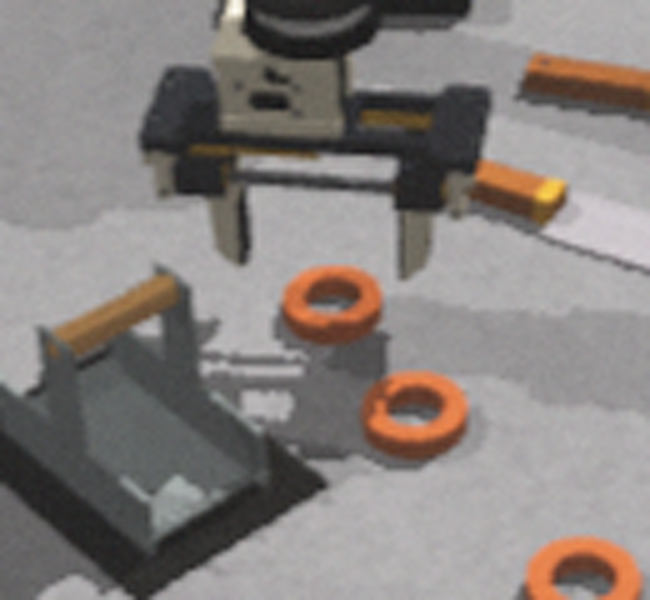

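```bash
python3 - <<'E'
from h import *
c=cam("scene");P=pts(c)
for z in (.03,.035,.04,.045): print(z,proj(c,np.array([.4433,.0273,z])), ray(c,225.2,204.2,z))
s=robot.observe();print(s["tool_pos"],s["tool_rot"])
E
```

```text
0.03 [224.0954098  204.44510058] [0.44518967 0.03013515 0.03      ]
0.035 [224.01024388 203.10599704] [0.44951913 0.02529829 0.035     ]
0.04 [223.92470794 201.76107559] [0.45384859 0.02046142 0.04      ]
0.045 [223.83879957 200.41029821] [0.45817805 0.01562456 0.045     ]
[0.44186148 0.02734468 0.00430146] [-3.12761704 -0.01368149  2.09304108]
```

arm_command(motion=[[[-0.006,-0.007,0,-0.018,0.017,0,1],[-0.006,-0.007,0,-0.018,0.017,0.03,1],[-0.006,-0.007,0,-0.018,0.017,0.06,1],[-0.006,-0.007,0,-0.018,0.017,0.08,1],[-0.006,-0.007,0,-0.018,0.017,0.08,1]]])

```text
time: 17.2
tool_pos: [0.4526, 0.0249, -0.016]
tool_rot: [3.138, 0.003, 2.093]
contact_force: [-0.6, 0.0, 0.0]
opening: 0.0921
```

```bash
python3 go.py .4499 .0253 -.008 30; python3 go.py .4499 .0253 -.008 30
```

```text
t 17.2 grasp [0.4525 0.0249 0.003 ] ydir 29.93 zax [ 0.004 -0.001 -1.   ] open 0.0921 F [-0.6  0.   0. ] q [-0.11  0.52  1.97 -0.    0.65 -0.64]
turn [ 0.002   0.0019 -0.0008] shift [ 0.0059 -0.0073  0.0365] mm 11.3 deg 0.3
t 17.2 grasp [0.4525 0.0249 0.003 ] ydir 29.93 zax [ 0.004 -0.001 -1.   ] open 0.0921 F [-0.6  0.   0. ] q [-0.11  0.52  1.97 -0.    0.65 -0.64]
turn [ 0.002   0.0019 -0.0008] shift [ 0.0059 -0.0073  0.0365] mm 11.3 deg 0.3
```

arm_command(motion=[[[0,0,0,0.005,-0.006,0.01,1],[0,0,0,0.005,-0.006,0.02,1],[0,0,0,0.005,-0.006,0.028,1],[0,0,0,0.005,-0.006,0.028,1]]])

```text
time: 17.6
tool_pos: [0.4507, 0.0252, -0.0242]
tool_rot: [3.138, 0.003, 2.093]
contact_force: [-0.6, 0.2, 0.9]
opening: 0.0916
```

```bash
python3 go.py .4499 .0253 -.008 30;python3 - <<'E'
from h import *
c=cam("scene"); crop(c,170,250,180,280,7,"g12.png")
E
```

```text
t 17.6 grasp [ 0.4506  0.0252 -0.0052] ydir 29.93 zax [ 0.005 -0.001 -1.   ] open 0.0916 F [-0.6  0.2  0.9] q [-0.11  0.53  1.98 -0.    0.63 -0.64]
turn [ 0.0023  0.0021 -0.0008] shift [ 0.0016 -0.0022  0.0092] mm 2.9 deg 0.3
```

View pics/g12.png

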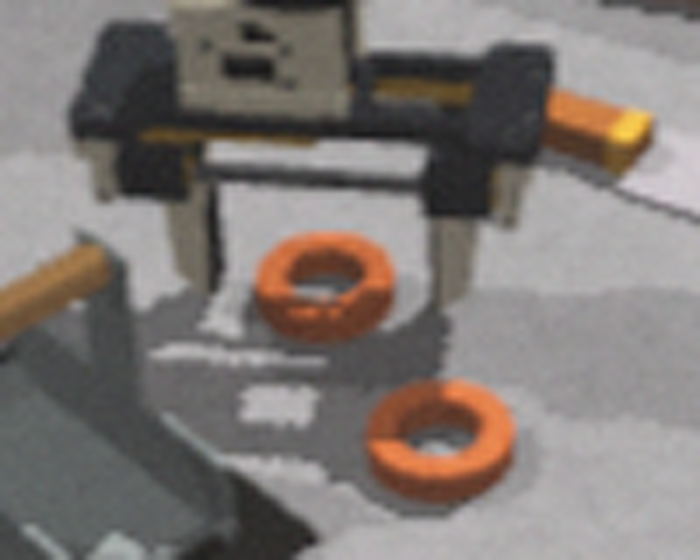

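arm_command(motion=[[[0.002,0.002,0,0,0,0.005,0.9],[0.002,0.002,0,0,0,0.008,0.8]]])

```text
time: 17.85
tool_pos: [0.4511, 0.0252, -0.0264]
tool_rot: [3.141, 0.001, 2.093]
contact_force: [0.0, -0.8, 0.2]
opening: 0.0843
```

arm_command(motion=[[[0,0,0,0,0,0.005,0.7],[0,0,0,0,0,0.005,0.6]]])

```text
time: 18.05
tool_pos: [0.4508, 0.0252, -0.0281]
tool_rot: [3.141, 0.0, 2.093]
contact_force: [1.2, 0.3, -0.7]
opening: 0.0751
```

arm_command(motion=[[[0,0,0,0,0,0,-1],[0,0,0,0,0,0,-1],[0,0,0,0,0,0,-1],[0,0,0,0,0,0,-1],[0,0,0,0,0,0,-1]]], grip_force=30)

```text
time: 18.55
tool_pos: [0.4508, 0.0252, -0.0279]
tool_rot: [3.141, 0.0, 2.093]
contact_force: [-0.7, 0.1, 1.0]
opening: 0.0594
```

arm_command(motion=[[[0,0,0,0,0,-0.05,-1],[0,0,0,0,0,-0.15,-1],[0,0,0,0,0,-0.3,-1],[0,0,0,0,0,-0.4,-1],[0,0,0,0,0,-0.4,-1]]])

```text
time: 19.05
tool_pos: [0.4535, 0.025, 0.0958]
tool_rot: [3.134, 0.005, 2.093]
contact_force: [1.6, -0.4, -1.0]
opening: 0.0595
```

```bash
python3 go.py .682 .112 .115 30;python3 - <<'E'
from h import *
c=cam("scene"); crop(c,120,250,180,330,5,"g13.png"); P=pts(c)
h=c["hsv"]; m=((h[...,0]<14)&(h[...,1]>140)&(h[...,2]>90)&(P[...,2]>.05)).astype(np.uint8); m[:, 300:]=0;m[:150]=0
v,u=np.nonzero(m);print(P[m>0].mean(0).round(4),np.percentile(P[m>0],[3,97],0).round(3),len(u))
# spindle in scene
m=((h[...,2]<60)&(P[...,2]<.02)).astype(np.uint8);mm=np.zeros_like(m);mm[200:245,285:335]=m[200:245,285:335]
n,l,st,ce=cv2.connectedComponentsWithStats(mm);i=1+st[1:,4].argmax();con=max(cv2.findContours((l==i).astype(np.uint8),0,1)[0],key=len)[:,0];w=ray(c,con[:,0],con[:,1],.008)[:,:2]*1000;print(cv2.minAreaRect(w.astype(np.float32)),cv2.minEnclosingCircle(w.astype(np.float32)))
m=(P[...,2]>.06)&(P[...,2]<.085)&(abs(P[...,0]-.682)<.03)&(abs(P[...,1]-.112)<.03);print(P[m].mean(0),m.sum())
E
```

```text
t 19.05 grasp [0.4533 0.025  0.1148] ydir 29.94 zax [ 0.009 -0.001 -1.   ] open 0.0595 F [ 1.6 -0.4 -1. ] q [-0.11  0.32  1.86  0.    0.95 -0.64]
turn [ 0.0048  0.0034 -0.0007] shift [-0.1287  0.8047  0.0063] mm 244.5 deg 0.5
[ 0.4916 -0.0176  0.1786] [[ 0.428 -0.793  0.132]
 [ 1.182  0.052  0.88 ]] 150
((685.8629760742188, 108.88473510742188), (65.74195098876953, 69.34196472167969), 30.47245216369629) ((684.8218994140625, 110.41956329345703), 36.64623260498047)
[0.68661549 0.11178355 0.07100882] 62
```

View pics/g13.png

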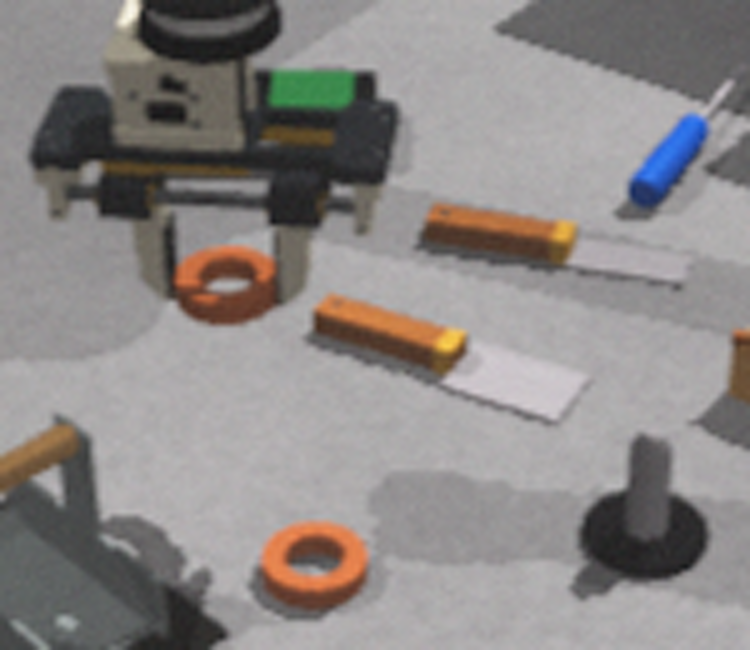

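```bash
python3 go.py .6845 .1112 .11 30
```

```text
t 19.1 grasp [0.452  0.0251 0.1127] ydir 29.93 zax [ 0.005 -0.    -1.   ] open 0.0591 F [ 0.3 -0.1 -1.2] q [-0.11  0.33  1.87  0.    0.94 -0.64]
turn [ 0.0029  0.002  -0.0008] shift [-0.1379  0.8146  0.0132] mm 247.9 deg 0.3
```

arm_command(motion=[[[0.002,0.002,0,-0.02,0.14,0,-1],[0.002,0.002,0,-0.05,0.3,0,-1],[0.002,0.002,0,-0.08,0.46,0,-1],[0.002,0.002,0,-0.1,0.62,0,-1],[0.002,0.002,0,-0.13,0.75,0,-1],[0.002,0.002,0,-0.138,0.815,0,-1],[0.002,0.002,0,-0.138,0.815,0,-1],[0.002,0.002,0,-0.138,0.815,0,-1]]])

```text
time: 19.9
tool_pos: [0.6819, 0.1112, 0.0897]
tool_rot: [-3.135, -0.005, 2.093]
contact_force: [-0.4, -0.1, -1.8]
opening: 0.0589
```

arm_command(motion=[[[0,0,0,0,0,0,-1]]])

```text
time: 20.0
tool_pos: [0.6819, 0.1109, 0.0912]
tool_rot: [-3.137, -0.004, 2.093]
contact_force: [0.2, -0.2, -0.4]
opening: 0.0595
```

```bash
python3 go.py .6845 .1112 .11 30;python3 - <<'E'
from h import *
c=cam("scene"); crop(c,130,240,240,370,6,"g14.png")
c=cam("top"); crop(c,100,190,190,290,7,"g14t.png")
E
```

```text
t 20.0 grasp [0.682  0.1109 0.1102] ydir 29.91 zax [-0.006  0.001 -1.   ] open 0.0595 F [ 0.2 -0.2 -0.4] q [ 0.05  0.74  1.14  0.    1.27 -0.47]
turn [-0.003  -0.0024 -0.001 ] shift [-0.0034  0.008   0.0006] mm 2.6 deg 0.4
```

View pics/g14.png

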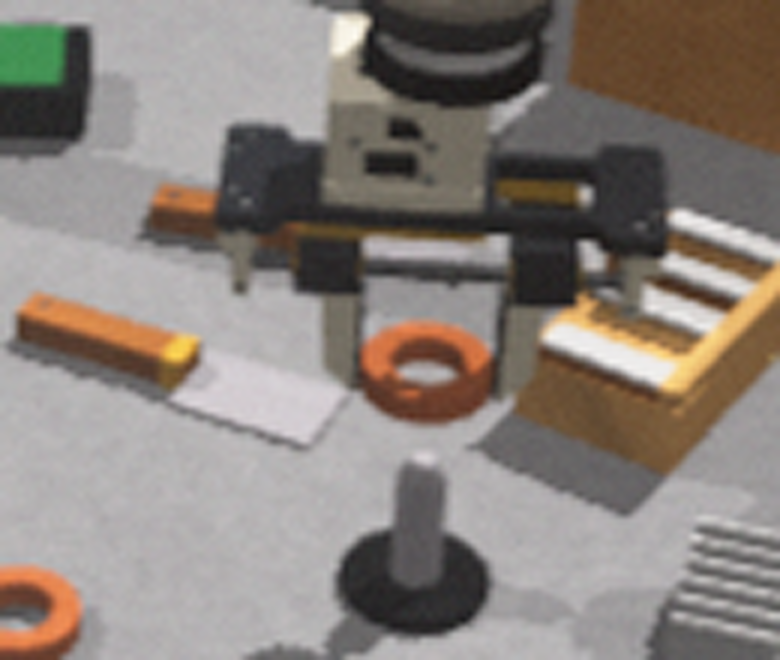

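View pics/g14t.png

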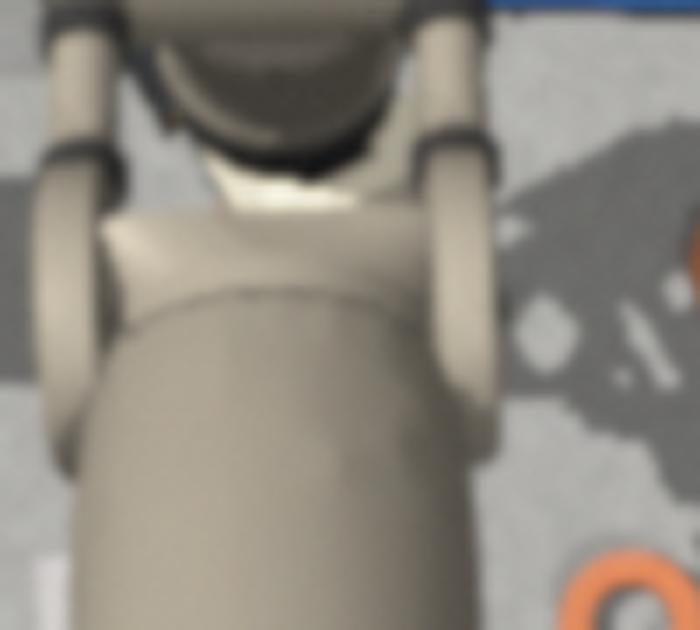

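```bash
python3 - <<'E'
from h import *
c=cam("scene");P=pts(c);h=c["hsv"]
m=((h[...,0]<14)&(h[...,1]>140)&(h[...,2]>60)).astype(np.uint8);mm=np.zeros_like(m);mm[180:204,298:325]=m[180:204,298:325]
v,u=np.nonzero(mm);x0=(u.min()+u.max())/2;y0=(v.min()+v.max())/2;print(x0,y0,len(u))
for z in(.12,.127,.134): print(z,ray(c,x0,y0,z),ray(c,u.mean(),v.mean(),z))
# post top
m=(P[...,2]>.066)&(P[...,2]<.085)&(abs(P[...,0]-.684)<.03)&(abs(P[...,1]-.112)<.03);v,u=np.nonzero(m);print(u.min(),u.max(),v.min(),v.max());print(ray(c,(u.min()+u.max())/2,v.min()+2,.077))
print(proj(c,np.array([[.6845,.1112,.077],[.6845,.1112,.008],[.6845,.1112,.119]])))
E
```

```text
310.5 191.5 197
0.12 [0.67581492 0.12402057 0.12      ] [0.67524064 0.12763188 0.12      ]
0.127 [0.68047062 0.11558334 0.127     ] [0.67990163 0.1191614  0.127     ]
0.134 [0.68512632 0.10714611 0.134     ] [0.68456262 0.11069093 0.134     ]
307 314 205 212
[0.68513469 0.11369624 0.077     ]
[[309.82996432 207.36774569]
 [308.39192754 226.40531229]
 [310.75117609 195.17220897]]
```

arm_command(motion=[[[-0.003,-0.002,0,-0.003,0.007,0,-1],[-0.003,-0.002,0,-0.003,0.007,0.06,-1],[-0.003,-0.002,0,-0.003,0.007,0.11,-1],[-0.003,-0.002,0,-0.003,0.007,0.14,-1],[-0.003,-0.002,0,-0.003,0.007,0.17,-1],[-0.003,-0.002,0,-0.003,0.007,0.2,-1]]])

```text
time: 20.75
tool_pos: [0.6855, 0.1116, 0.0318]
tool_rot: [3.139, 0.001, 2.093]
contact_force: [0.1, -0.2, -1.1]
opening: 0.0595
```

```bash
python3 go.py .6845 .1112 .014 30
```

```text
t 20.75 grasp [0.6855 0.1116 0.0508] ydir 29.92 zax [ 0.003  0.001 -1.   ] open 0.0595 F [ 0.1 -0.2 -1.1] q [ 0.05  0.79  1.19  0.    1.15 -0.47]
turn [ 0.0017  0.0003 -0.0009] shift [ 0.0005 -0.0039  0.1225] mm 36.8 deg 0.2
```

No contact; continue, then release.

arm_command(motion=[[[0,0,0,0,-0.003,0.04,-1],[0,0,0,0,-0.003,0.08,-1],[0,0,0,0,-0.003,0.115,-1],[0,0,0,0,-0.003,0.12,-1],[0,0,0,0,-0.003,0.12,1],[0,0,0,0,-0.003,0.12,1],[0,0,0,0,-0.003,0.12,1],[0,0,0,0,-0.003,0.12,1]]])

```text
time: 21.55
tool_pos: [0.6852, 0.1113, -0.0029]
tool_rot: [3.138, 0.001, 2.093]
contact_force: [-1.3, -0.2, -0.5]
opening: 0.0868
```

```bash
python3 go.py; python3 - <<'E'
from h import *
c=cam("scene"); crop(c,150,250,250,370,6,"g15.png")
E
```

```text
t 21.55 grasp [0.6851 0.1113 0.0161] ydir 29.93 zax [ 0.004  0.001 -1.   ] open 0.0868 F [-1.3 -0.2 -0.5] q [ 0.05  0.83  1.22  0.    1.08 -0.47]
```

View pics/g15.png

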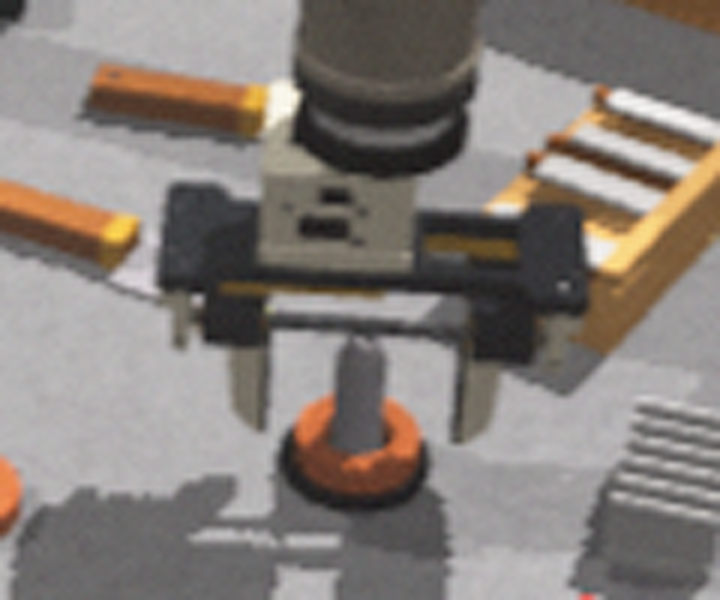

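arm_command(motion=[[[0,0,0,0,0,-0.1,1],[0,0,0,0,0,-0.25,1],[0,0,0,0,0,-0.35,1],[0,0,0,0.15,-0.05,-0.35,1],[0,0,0,0.28,-0.15,-0.35,1],[0,0,0,0.28,-0.2,-0.35,1],[0,0,0,0.28,-0.25,-0.35,1]]])

```text
time: 22.3
tool_pos: [0.5762, 0.1474, 0.1018]
tool_rot: [3.138, 0.001, 2.095]
contact_force: [0.2, -0.3, -0.0]
opening: 0.0918
```

```bash
cat > cores.py <<'E'
from h import *
c=cam("top");P=pts(c);h=c["hsv"]
m=((h[...,0]<14)&(h[...,1]>140)&(h[...,2]>70)).astype(np.uint8);m[:110]=0
n,l,st,ce=cv2.connectedComponentsWithStats(m)
for i in range(1,n):
    if st[i,4]>40:
        b=st[i];print(b,np.median(P[l==i],0).round(3),"cen",ray(c,*ce[i],0.0075).round(4)[:2],"box",ray(c,b[0]+(b[2]-1)/2,b[1]+(b[3]-1)/2,.0075).round(4)[:2])
E
python3 cores.py; python3 go.py .5507 -.024 .06 30
```

```text
[290 129  18  18 133] [ 0.701 -0.077  0.015] cen [ 0.7033 -0.0781] box [ 0.7041 -0.0784]
[344 145  19  18 138] [ 0.654 -0.236  0.015] cen [ 0.6571 -0.2379] box [ 0.6575 -0.2375]
[271 180  19  19 122] [ 0.549 -0.02   0.015] cen [ 0.5506 -0.0225] box [ 0.55   -0.0238]
[153 213  15  29 174] [0.44  0.313 0.018] cen [0.4404 0.3147] box [0.438  0.3147]
t 22.35 grasp [0.5747 0.146  0.1207] ydir 29.99 zax [ 0.001  0.    -1.   ] open 0.0918 F [-0.5 -0.2 -0.4] q [ 0.12  0.55  1.46  0.    1.13 -0.4 ]
turn [ 0.0006  0.0002 -0.0001] shift [-0.4507 -0.353   0.2021] mm 182.1 deg 0.1
```

arm_command(motion=[[[0,0,0,-0.12,-0.1,0,1],[0,0,0,-0.24,-0.19,0,1],[0,0,0,-0.36,-0.28,0.05,1],[0,0,0,-0.44,-0.345,0.1,1],[0,0,0,-0.45,-0.353,0.17,1],[0,0,0,-0.45,-0.353,0.24,1],[0,0,0,-0.45,-0.353,0.28,1],[0,0,0,-0.45,-0.353,0.28,1]]])

```text
time: 23.15
tool_pos: [0.5526, -0.0231, 0.0155]
tool_rot: [3.141, -0.001, 2.093]
contact_force: [0.1, 0.3, 0.3]
opening: 0.0917
```

```bash
python3 go.py .5504 -.0238 -.008 30
```

```text
t 23.15 grasp [ 0.5526 -0.0231  0.0345] ydir 29.92 zax [-0.     0.001 -1.   ] open 0.0917 F [0.1 0.3 0.3] q [-0.18  0.6   1.66  0.    0.88 -0.7 ]
turn [ 0.0002 -0.0009 -0.0009] shift [ 0.0014 -0.0076  0.1417] mm 42.6 deg 0.1
```

arm_command(motion=[[[0,0,0,0.001,-0.007,0.05,1],[0,0,0,0.001,-0.007,0.1,0.8],[0,0,0,0.001,-0.007,0.13,0.6],[0,0,0,0.001,-0.007,0.14,0.5],[0,0,0,0.001,-0.007,0.14,-1],[0,0,0,0.001,-0.007,0.14,-1],[0,0,0,0.001,-0.007,0.14,-1],[0,0,0,0.001,-0.007,0.14,-1]]])

```text
time: 23.95
tool_pos: [0.5519, -0.024, -0.0245]
tool_rot: [3.138, 0.001, 2.093]
contact_force: [-0.2, 0.2, 1.5]
opening: 0.0581
```

arm_command(motion=[[[0,0,0,0,0,0,-1],[0,0,0,0,0,-0.1,-1],[0,0,0,0,0,-0.25,-1],[0,0,0,0,0,-0.4,-1],[0,0,0,0,0,-0.4,-1]]])

```text
time: 24.45
tool_pos: [0.5551, -0.0248, 0.1011]
tool_rot: [3.13, 0.008, 2.093]
contact_force: [0.7, -0.4, -1.2]
opening: 0.0577
```

```bash
python3 go.py .6845 .1112 .11 30;python3 - <<'E'
from h import *
c=cam("scene"); crop(c,120,270,200,350,5,"g16.png")
E
```

```text
t 24.45 grasp [ 0.5548 -0.0248  0.1201] ydir 29.93 zax [ 0.014 -0.001 -1.   ] open 0.0577 F [ 0.7 -0.4 -1.2] q [-0.18  0.48  1.59  0.    1.06 -0.71]
turn [ 0.0073  0.0052 -0.0008] shift [0.1778 0.5996 0.039 ] mm 188.0 deg 0.8
```

View pics/g16.png

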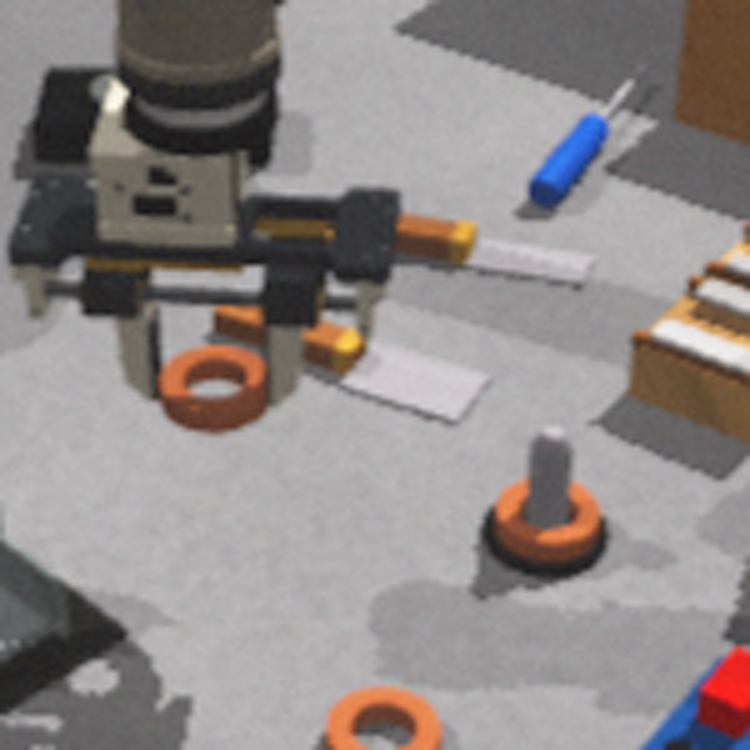

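arm_command(motion=[[[0.002,0.002,0,0.04,0.13,0.02,-1],[0.002,0.002,0,0.08,0.28,0.02,-1],[0.002,0.002,0,0.13,0.43,0.02,-1],[0.002,0.002,0,0.165,0.56,0.02,-1],[0.002,0.002,0,0.178,0.605,0.02,-1],[0.002,0.002,0,0.178,0.605,0.02,-1],[0.002,0.002,0,0.178,0.605,0.02,-1],[0.002,0.002,0,0.178,0.605,0.02,-1]]])

```text
time: 25.3
tool_pos: [0.6807, 0.1117, 0.0884]
tool_rot: [-3.139, -0.003, 2.092]
contact_force: [-0.4, -0.1, -1.5]
opening: 0.058
```

```bash
python3 go.py .6845 .1112 .06 30;python3 - <<'E'
from h import *
c=cam("scene"); crop(c,130,240,240,370,6,"g17.png")
E
```

```text
t 25.3 grasp [0.6808 0.1116 0.1074] ydir 29.87 zax [-0.004  0.002 -1.   ] open 0.058 F [-0.4 -0.1 -1.5] q [ 0.05  0.74  1.15  0.    1.26 -0.47]
turn [-0.0017 -0.0022 -0.0014] shift [-0.0082  0.0105  0.158 ] mm 47.6 deg 0.3
```

View pics/g17.png

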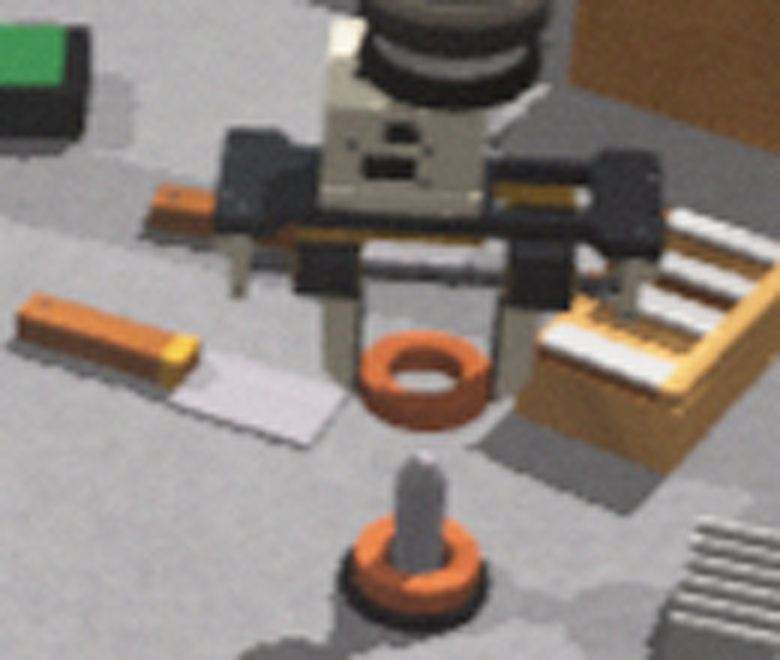

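arm_command(motion=[[[-0.002,-0.002,0,-0.008,0.01,0,-1],[-0.002,-0.002,0,-0.008,0.01,0.04,-1],[-0.002,-0.002,0,-0.008,0.01,0.08,-1],[-0.002,-0.002,0,-0.008,0.01,0.12,-1],[-0.002,-0.002,0,-0.008,0.01,0.16,-1],[-0.002,-0.002,0,-0.008,0.01,0.19,-1]]])

```text
time: 25.95
tool_pos: [0.6848, 0.1122, 0.0303]
tool_rot: [3.141, -0.0, 2.093]
contact_force: [0.2, 0.9, -1.0]
opening: 0.058
```

```bash
python3 go.py .6845 .1112 .03 30
```

```text
t 25.95 grasp [0.6848 0.1122 0.0493] ydir 29.93 zax [ 0.     0.001 -1.   ] open 0.058 F [ 0.2  0.9 -1. ] q [ 0.05  0.8   1.19  0.    1.15 -0.47]
turn [ 0.0004 -0.0003 -0.0008] shift [-0.0025 -0.0026  0.0644] mm 19.4 deg 0.1
```

arm_command(motion=[[[0,0,0,-0.002,-0.002,0.03,-1],[0,0,0,-0.002,-0.002,0.06,-1],[0,0,0,-0.002,-0.002,0.06,-1],[0,0,0,-0.002,-0.002,0.06,1],[0,0,0,-0.002,-0.002,0.06,1],[0,0,0,-0.002,-0.002,0.06,1],[0,0,0,-0.002,-0.002,0.06,1],[0,0,0,-0.002,-0.002,0.06,1]]])

```text
time: 26.75
tool_pos: [0.6855, 0.1115, 0.0147]
tool_rot: [3.139, 0.001, 2.093]
contact_force: [0.4, -0.3, -1.2]
opening: 0.0906
```

arm_command(motion=[[[0,0,0,0,0,-0.1,1],[0,0,0,0,0,-0.2,1],[0,0,0,0,0,-0.3,1],[0,0,0,-0.2,-0.05,-0.3,1],[0,0,0,-0.35,-0.15,-0.3,1],[0,0,0,-0.35,-0.15,-0.3,1]]])

```text
time: 27.35
tool_pos: [0.6986, -0.0071, 0.1045]
tool_rot: [3.14, 0.002, 2.089]
contact_force: [-0.0, 0.2, -1.0]
opening: 0.0918
```

```bash
python3 cores.py; python3 go.py .7037 -.078 .05 30; python3 - <<'E'
from h import *
c=cam("scene"); crop(c,170,290,200,350,5,"g18.png")
c=cam("top"); crop(c,100,200,270,410,5,"g18t.png")
E
```

```text
[223 132  20  21 202] [0.671 0.109 0.037] cen [0.683  0.1131] box [0.6881 0.1148]
[344 145  19  18 125] [ 0.654 -0.235  0.016] cen [ 0.6574 -0.2368] box [ 0.6575 -0.2375]
t 27.4 grasp [ 0.6984 -0.0078  0.1233] ydir 29.65 zax [ 0.002 -0.001 -1.   ] open 0.0918 F [ 0.6 -1.6 -0. ] q [-0.12  0.74  1.1  -0.    1.3  -0.64]
turn [ 0.001   0.0012 -0.0039] shift [-0.2116 -0.101   0.2445] mm 101.6 deg 0.4
```

View pics/g18.png

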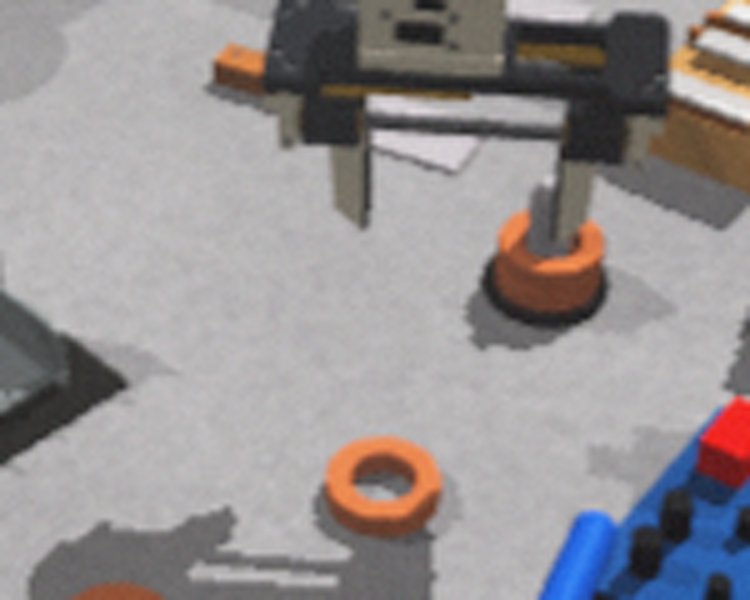

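View pics/g18t.png

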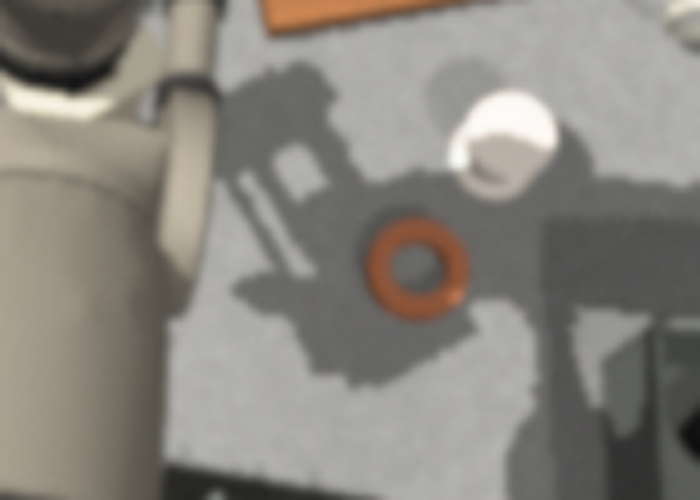

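arm_command(motion=[[[0,0,0,-0.12,-0.06,0,1],[0,0,0,-0.2,-0.1,0.02,1],[0,0,0,-0.212,-0.101,0.1,1],[0,0,0,-0.212,-0.101,0.2,1],[0,0,0,-0.212,-0.101,0.28,1],[0,0,0,-0.212,-0.101,0.31,1],[0,0,0,-0.212,-0.101,0.31,1]]])

```text
time: 28.2
tool_pos: [0.7034, -0.0703, 0.0098]
tool_rot: [3.141, -0.002, 2.095]
contact_force: [0.1, 0.3, -0.2]
opening: 0.0916
```

```bash
python3 go.py .7037 -.078 -.0085 30; python3 - <<'E'
from h import *
c=cam("scene"); crop(c,200,300,210,330,6,"g19.png")
E
```

```text
t 28.2 grasp [ 0.7034 -0.0703  0.0288] ydir 30.02 zax [-0.     0.002 -1.   ] open 0.0916 F [ 0.1  0.3 -0.2] q [-0.21  0.84  1.16  0.    1.14 -0.73]
turn [ 0.0003 -0.0011  0.0002] shift [-0.0229 -0.0121  0.1241] mm 38.0 deg 0.1
```

View pics/g19.png

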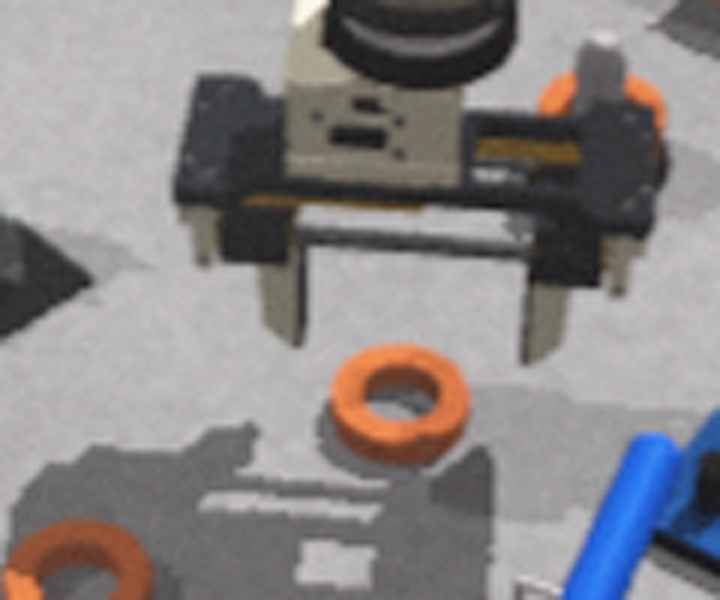

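arm_command(motion=[[[0,0,0,-0.022,-0.012,0.02,1],[0,0,0,-0.022,-0.012,0.06,0.8],[0,0,0,-0.022,-0.012,0.1,0.6],[0,0,0,-0.022,-0.012,0.124,0.5],[0,0,0,-0.022,-0.012,0.124,-1],[0,0,0,-0.022,-0.012,0.124,-1],[0,0,0,-0.022,-0.012,0.124,-1],[0,0,0,-0.022,-0.012,0.124,-1]]])

```text
time: 29.05
tool_pos: [0.7047, -0.0797, -0.0256]
tool_rot: [3.139, 0.001, 2.093]
contact_force: [0.3, 0.0, -1.4]
opening: 0.0585
```

arm_command(motion=[[[0,0,0,0,0,0,-1],[0,0,0,0,0,-0.1,-1],[0,0,0,0,0,-0.25,-1],[0,0,0,0,0,-0.4,-1],[0,0,0,0,0,-0.4,-1]]])

```text
time: 29.55
tool_pos: [0.7085, -0.0807, 0.1028]
tool_rot: [3.128, 0.01, 2.093]
contact_force: [1.5, 0.5, -0.9]
opening: 0.0583
```

```bash
python3 go.py .6845 .1112 .11 30;python3 - <<'E'
from h import *
c=cam("scene"); crop(c,170,290,220,350,5,"g20.png")
E
```

```text
t 29.55 grasp [ 0.7082 -0.0806  0.1218] ydir 29.94 zax [ 0.016 -0.002 -1.   ] open 0.0583 F [ 1.5  0.5 -0.9] q [-0.22  0.76  1.07  0.    1.3  -0.74]
turn [ 0.0084  0.0065 -0.0007] shift [0.5945 0.2493 0.0365] mm 193.7 deg 1.0
```

View pics/g20.png

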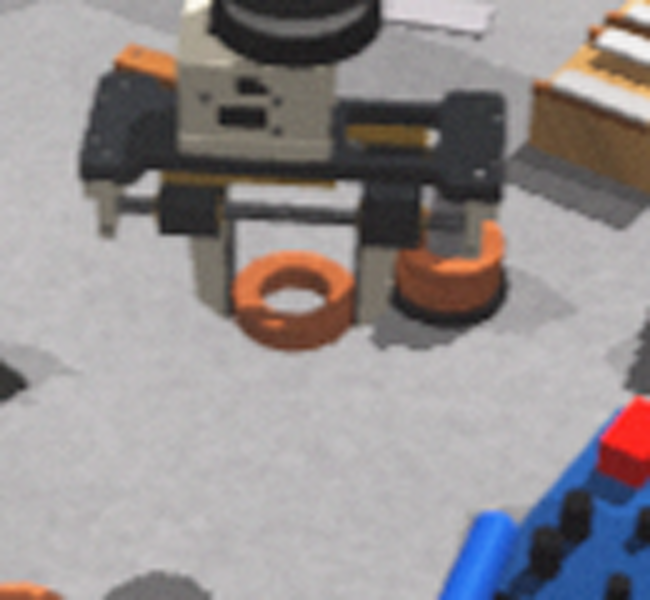

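arm_command(motion=[[[0.003,0.003,0,0.13,0.05,0.02,-1],[0.003,0.003,0,0.28,0.11,0.02,-1],[0.003,0.003,0,0.43,0.17,0.02,-1],[0.003,0.003,0,0.55,0.23,0.02,-1],[0.003,0.003,0,0.595,0.255,0.02,-1],[0.003,0.003,0,0.595,0.255,0.02,-1],[0.003,0.003,0,0.595,0.255,0.02,-1],[0.003,0.003,0,0.595,0.255,0.02,-1]]])

```text
time: 30.4
tool_pos: [0.6815, 0.111, 0.0875]
tool_rot: [-3.138, -0.004, 2.091]
contact_force: [0.0, -0.2, -0.8]
opening: 0.0581
```

```bash
python3 go.py .6845 .1112 .06 30;python3 - <<'E'
from h import *
c=cam("scene"); crop(c,130,240,240,370,6,"g21.png")
E
```

```text
t 30.4 grasp [0.6816 0.111  0.1065] ydir 29.82 zax [-0.005  0.002 -1.   ] open 0.0581 F [ 0.  -0.2 -0.8] q [ 0.05  0.74  1.14  0.    1.26 -0.47]
turn [-0.0021 -0.0026 -0.002 ] shift [-0.0052  0.0094  0.155 ] mm 46.6 deg 0.4
```

View pics/g21.png

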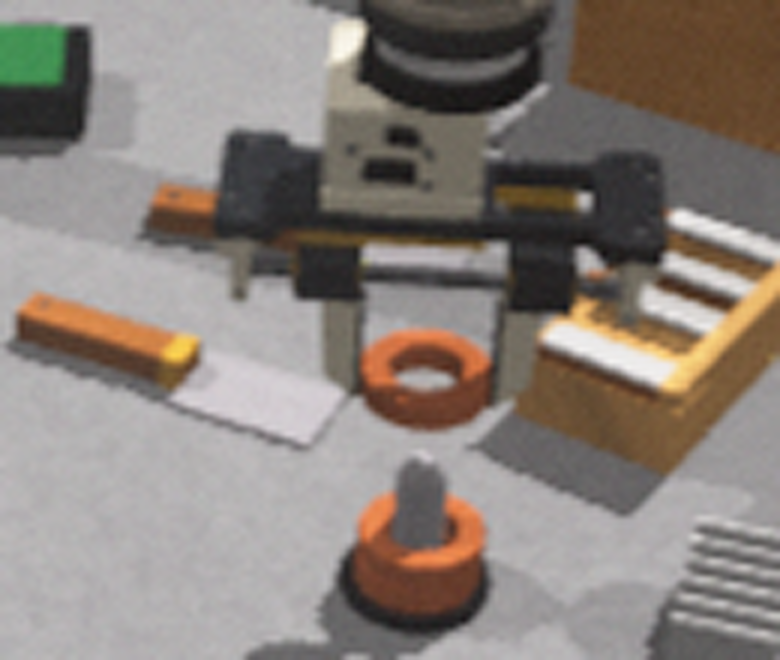

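arm_command(motion=[[[-0.002,-0.002,0,-0.005,0.009,0,-1],[-0.002,-0.002,0,-0.005,0.009,0.04,-1],[-0.002,-0.002,0,-0.005,0.009,0.08,-1],[-0.002,-0.002,0,-0.005,0.009,0.12,-1],[-0.002,-0.002,0,-0.005,0.009,0.16,-1],[-0.002,-0.002,0,-0.005,0.009,0.19,-1],[-0.002,-0.002,0,-0.005,0.009,0.21,-1],[-0.002,-0.002,0,-0.005,0.009,0.21,-1]]])

```text
time: 31.25
tool_pos: [0.6836, 0.1133, 0.0238]
tool_rot: [-3.141, -0.002, 2.093]
contact_force: [-0.3, 0.1, -1.2]
opening: 0.0584
```

arm_command(motion=[[[0,0,0,0,0,0,-1],[0,0,0,0,0,0,1],[0,0,0,0,0,0,1],[0,0,0,0,0,0,1],[0,0,0,0,0,0,1],[0,0,0,0,0,0,1]]])

```text
time: 31.85
tool_pos: [0.6843, 0.1133, 0.0253]
tool_rot: [3.14, -0.001, 2.093]
contact_force: [-0.4, 0.3, -0.0]
opening: 0.0904
```

arm_command(motion=[[[0,0,0,0,0,-0.1,1],[0,0,0,0,0,-0.2,1],[0,0,0,0,0,-0.26,1],[0,0,0,-0.15,-0.05,-0.28,1],[0,0,0,-0.3,-0.15,-0.28,1],[0,0,0,-0.45,-0.2,-0.28,1],[0,0,0,-0.55,-0.25,-0.28,1],[0,0,0,-0.55,-0.25,-0.28,1]]])

```text
time: 32.65
tool_pos: [0.7016, -0.0731, 0.1086]
tool_rot: [3.141, 0.0, 2.087]
contact_force: [-0.8, -0.2, -1.3]
opening: 0.0915
```

```bash
python3 cores.py; python3 go.py .6575 -.2375 .05 30; python3 - <<'E'
from h import *
c=cam("scene"); crop(c,180,340,190,350,4,"g22.png")
P=pts(c);h=c["hsv"];m=(h[...,1]<60)&(h[...,2]>190);mm=np.zeros_like(m);mm[295:345,215:255]=m[295:345,215:255];print("spool",np.median(P[mm],0),P[mm][:,2].max()); t=mm&(P[...,2]>.04)&(P[...,2]<.047);print(P[t].mean(0),t.sum())
E
```

```text
[223 131  21  22 252] [0.672 0.11  0.051] cen [0.6868 0.1136] box [0.6897 0.1134]
[345 145  18  18 119] [ 0.654 -0.236  0.016] cen [ 0.6572 -0.2381] box [ 0.6576 -0.239 ]
[153 213  15  29 176] [0.44  0.313 0.018] cen [0.4406 0.3147] box [0.438  0.3147]
t 32.7 grasp [ 0.7015 -0.0702  0.1276] ydir 29.69 zax [ 0.     0.001 -1.   ] open 0.0918 F [ 0.2  0.7 -0.2] q [-0.21  0.75  1.07  0.    1.33 -0.73]
turn [ 0.0005 -0.0007 -0.0034] shift [-0.4123 -0.4038  0.2579] mm 189.6 deg 0.3
spool [ 0.73719189 -0.28505078  0.04429537] 0.8804627538475235
[ 0.73546857 -0.28457978  0.04494895] 193
```

View pics/g22.png

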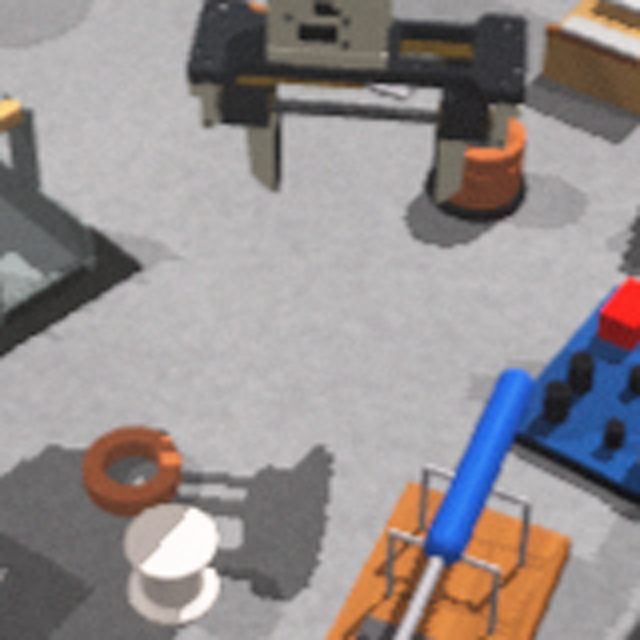

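arm_command(motion=[[[0,0,0,-0.1,-0.1,0,1],[0,0,0,-0.2,-0.2,0,1],[0,0,0,-0.3,-0.3,0,1],[0,0,0,-0.39,-0.385,0.02,1],[0,0,0,-0.413,-0.405,0.1,1],[0,0,0,-0.413,-0.405,0.2,1],[0,0,0,-0.413,-0.405,0.29,1],[0,0,0,-0.413,-0.405,0.3,1]]])

```text
time: 33.55
tool_pos: [0.656, -0.2322, 0.0146]
tool_rot: [-3.138, -0.008, 2.095]
contact_force: [-0.6, 0.4, 0.1]
opening: 0.092
```

```bash
python3 go.py .6575 -.2383 -.0085 30; python3 - <<'E'
from h import *
c=cam("scene"); crop(c,240,350,150,290,5,"g23.png")
E
```

```text
t 33.55 grasp [ 0.6561 -0.2323  0.0336] ydir 30.03 zax [-0.006  0.005 -1.   ] open 0.092 F [-0.6  0.4  0.1] q [-0.45  0.82  1.19  0.    1.14 -0.98]
turn [-0.002  -0.0048  0.0003] shift [-0.0211 -0.0054  0.1401] mm 42.5 deg 0.5
```

View pics/g23.png

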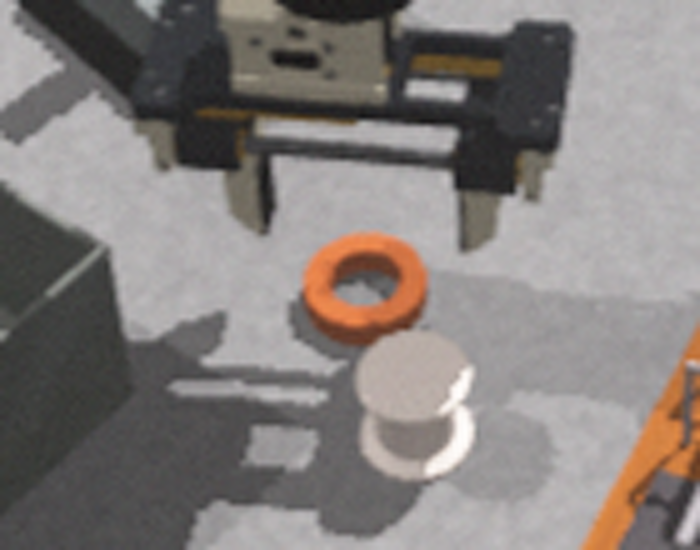

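arm_command(motion=[[[-0.002,-0.004,0,-0.02,-0.006,0.02,1],[-0.002,-0.004,0,-0.02,-0.006,0.06,0.8],[-0.002,-0.004,0,-0.02,-0.006,0.11,0.6],[-0.002,-0.004,0,-0.02,-0.006,0.14,0.5],[-0.002,-0.004,0,-0.02,-0.006,0.14,-1],[-0.002,-0.004,0,-0.02,-0.006,0.14,-1],[-0.002,-0.004,0,-0.02,-0.006,0.14,-1],[-0.002,-0.004,0,-0.02,-0.006,0.14,-1]]])

```text
time: 34.4
tool_pos: [0.6598, -0.2413, -0.0229]
tool_rot: [3.137, 0.006, 2.093]
contact_force: [0.1, 0.1, -0.8]
opening: 0.0576
```

arm_command(motion=[[[0,0,0,0,0,0,-1],[0,0,0,0,0,-0.1,-1],[0,0,0,0,0,-0.25,-1],[0,0,0,0,0,-0.4,-1],[0,0,0,0,0,-0.42,-1],[0,0,0,0,0,-0.42,-1]]])

```text
time: 35.0
tool_pos: [0.6598, -0.2413, 0.1051]
tool_rot: [3.135, 0.009, 2.093]
contact_force: [-0.4, 0.1, -1.5]
opening: 0.0577
```

```bash
python3 go.py .6845 .1112 .115 30;python3 - <<'E'
from h import *
c=cam("scene"); crop(c,210,350,150,290,5,"g24.png")
E
```

```text
t 35.0 grasp [ 0.6596 -0.2412  0.1241] ydir 29.93 zax [ 0.01  -0.005 -1.   ] open 0.0577 F [-0.4  0.1 -1.5] q [-0.46  0.74  1.1   0.    1.3  -0.98]
turn [ 0.0042  0.0057 -0.0008] shift [0.9776 0.6573 0.026 ] mm 353.5 deg 0.6
```

View pics/g24.png

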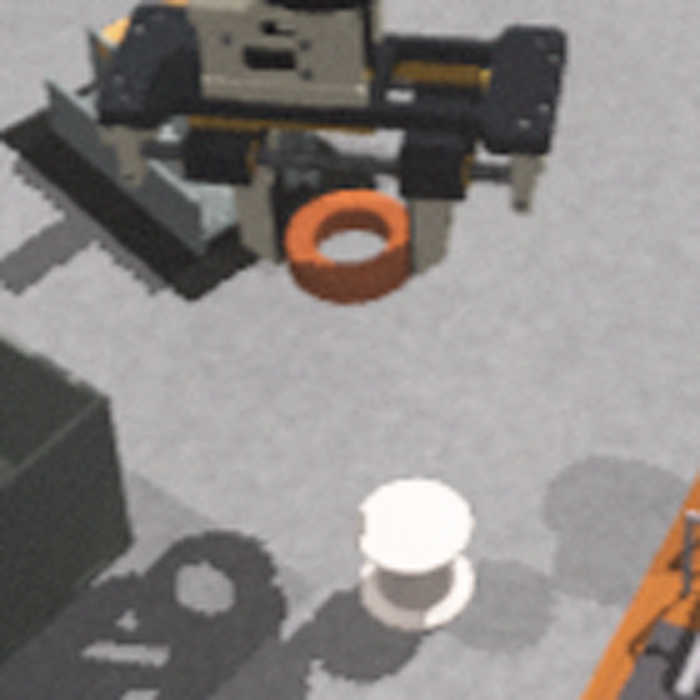

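arm_command(motion=[[[0.002,0.004,0,0.1,0.07,0.02,-1],[0.002,0.004,0,0.22,0.15,0.02,-1],[0.002,0.004,0,0.34,0.23,0.02,-1],[0.002,0.004,0,0.46,0.31,0.02,-1],[0.002,0.004,0,0.58,0.39,0.02,-1],[0.002,0.004,0,0.7,0.47,0.02,-1],[0.002,0.004,0,0.82,0.55,0.02,-1],[0.002,0.004,0,0.92,0.62,0.02,-1]]])

```text
time: 35.85
tool_pos: [0.6807, 0.0935, 0.0931]
tool_rot: [-3.139, -0.004, 2.094]
contact_force: [1.6, 1.0, -1.3]
opening: 0.0577
```

arm_command(motion=[[[0,0,0,0.05,0.035,0,-1],[0,0,0,0.057,0.04,0,-1],[0,0,0,0.057,0.04,0,-1],[0,0,0,0.057,0.04,0,-1]]])

```text
time: 36.25
tool_pos: [0.6841, 0.11, 0.0953]
tool_rot: [-3.141, -0.001, 2.091]
contact_force: [-0.2, -0.2, -0.4]
opening: 0.0578
```

```bash
python3 go.py .6845 .1112 .06 30;python3 - <<'E'
from h import *
c=cam("scene"); crop(c,130,240,240,370,6,"g25.png")
E
```

```text
t 36.25 grasp [0.6841 0.11   0.1143] ydir 29.83 zax [-0.001  0.001 -1.   ] open 0.0578 F [-0.2 -0.2 -0.4] q [ 0.05  0.73  1.13  0.    1.28 -0.47]
turn [-0.0003 -0.0007 -0.0019] shift [0.0026 0.0034 0.181 ] mm 54.3 deg 0.2
```

View pics/g25.png

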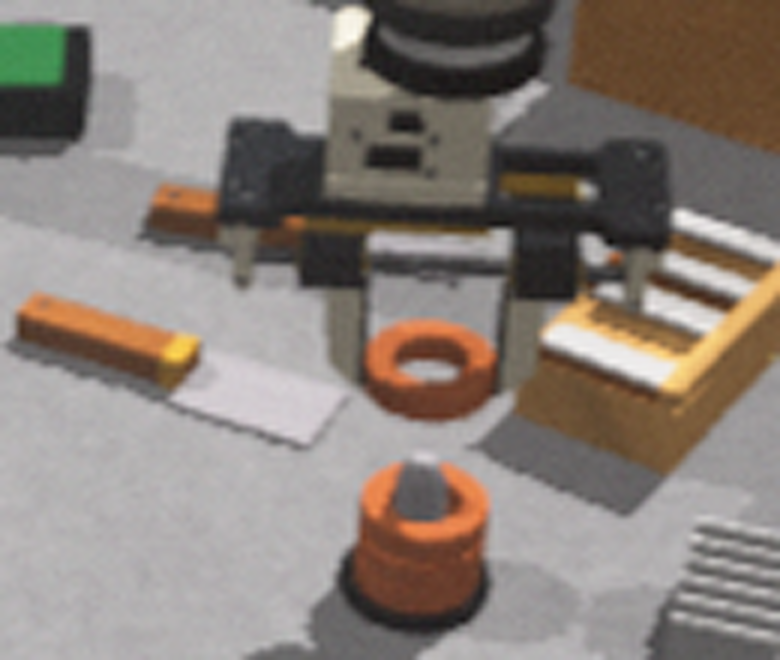

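arm_command(motion=[[[0,0,0,0.002,0.003,0.03,-1],[0,0,0,0.002,0.003,0.07,-1],[0,0,0,0.002,0.003,0.11,-1],[0,0,0,0.002,0.003,0.14,-1],[0,0,0,0.002,0.003,0.17,-1],[0,0,0,0.002,0.003,0.19,-1],[0,0,0,0.002,0.003,0.2,-1],[0,0,0,0.002,0.003,0.2,-1]]])

```text
time: 37.1
tool_pos: [0.6845, 0.113, 0.0355]
tool_rot: [3.141, -0.001, 2.093]
contact_force: [0.2, 0.6, -1.3]
opening: 0.0574
```

arm_command(motion=[[[0,0,0,0,0,0,-1],[0,0,0,0,0,0,1],[0,0,0,0,0,0,1],[0,0,0,0,0,0,1],[0,0,0,0,0,0,1],[0,0,0,0,0,0,1]]])

```text
time: 37.7
tool_pos: [0.6848, 0.113, 0.0361]
tool_rot: [3.141, -0.001, 2.093]
contact_force: [0.1, -0.1, -0.1]
opening: 0.0902
```

arm_command(motion=[[[0,0,0,0,0,-0.1,1],[0,0,0,0,0,-0.2,1],[0,0,0,0,0,-0.26,1],[0,0,0,0,-0.1,-0.3,1],[0,0,0,0,-0.25,-0.4,1],[0,0,0,0,-0.4,-0.5,1],[0,0,0,0,-0.55,-0.5,1],[0,0,0,0,-0.7,-0.5,1]]])

```text
time: 38.5
tool_pos: [0.5016, 0.0072, 0.1872]
tool_rot: [3.138, 0.001, 2.094]
contact_force: [-0.5, -1.5, 0.1]
opening: 0.0917
```

```bash
python3 cores.py; python3 go.py; python3 - <<'E'
from h import *
c=cam("scene"); crop(c,130,250,200,350,5,"g26.png")
c=cam("top"); crop(c,100,250,110,250,4,"g26t.png")
E
```

```text
[222 129  22  24 296] [0.67  0.114 0.066] cen [0.6895 0.1157] box [0.6927 0.1149]
[205 210   9  29 166] [0.447 0.177 0.018] cen [0.4485 0.1779] box [0.4476 0.1772]
[153 213  15  29 178] [0.44  0.313 0.018] cen [0.4402 0.3146] box [0.438  0.3147]
t 38.55 grasp [0.4937 0.0053 0.2043] ydir 29.91 zax [-0.007 -0.    -1.   ] open 0.0919 F [-5.3 -2.3 -0.3] q [-0.14  0.3   1.62 -0.    1.23 -0.67]
```

View pics/g26.png

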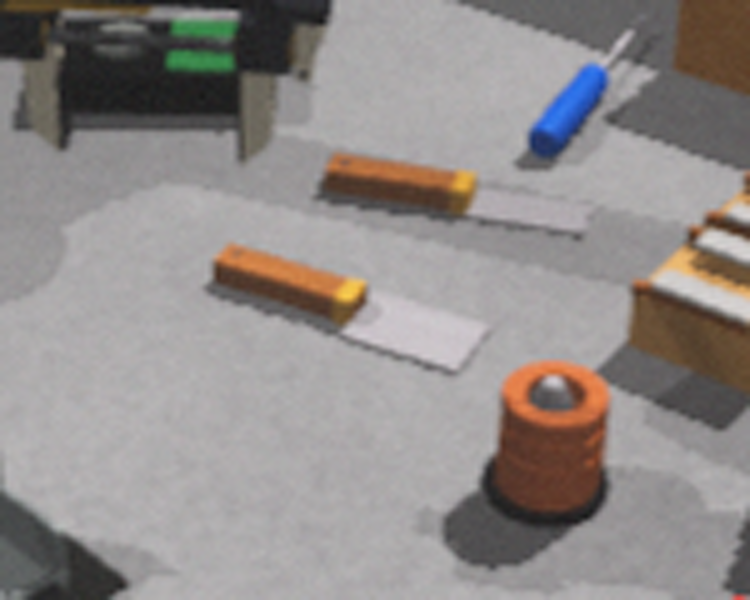

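View pics/g26t.png

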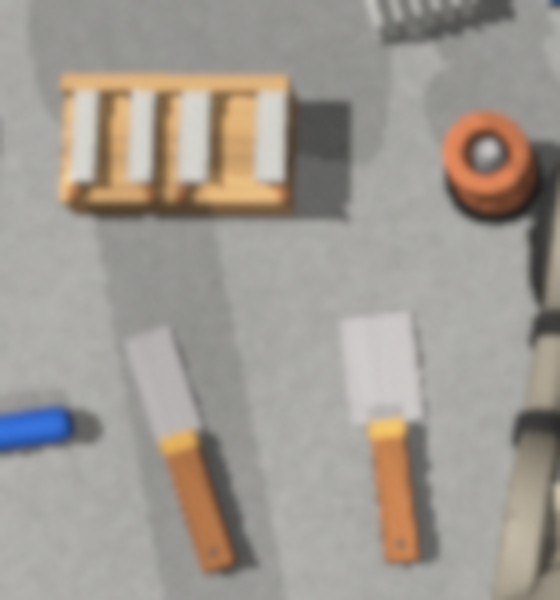

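```bash
cat > scr.py <<'E'
from h import *
def meas(cn="top",zoff=0.0,boxes=None):
    c=cam(cn);P=pts(c);h=c["hsv"]
    m=((h[...,0]<26)&(h[...,1]>110)&(h[...,2]>90)).astype(np.uint8)
    for nm,(r0,r1,c0,c1) in boxes.items():
        mm=np.zeros_like(m);mm[r0:r1,c0:c1]=m[r0:r1,c0:c1]
        n,l,st,ce=cv2.connectedComponentsWithStats(mm);i=1+st[1:,4].argmax();a=l==i;v,u=np.nonzero(a)
        w=ray(c,u,v,.018+zoff)[:,:2]*1000
        C=w.mean(0);U,S,V=np.linalg.svd(w-C,full_matrices=False);d=V[0]*np.sign(V[0][0]);t=(w-C)@d;s=(w-C)@[-d[1],d[0]]
        print(nm,"handle centroid",C.round(1),"yaw",np.degrees(np.arctan2(d[1],d[0])).round(2),"ends",(C+d*t.min()).round(1),(C+d*t.max()).round(1),"len",(t.max()-t.min()).round(1),"w",(s.max()-s.min()).round(1),"z",np.median(P[a][:,2]).round(4),len(u))
        b=(h[...,1]<22)&(h[...,2]>165);mm=np.zeros_like(b);mm[r0:r1,c0:c1]=b[r0:r1,c0:c1]
        n,l,st,ce=cv2.connectedComponentsWithStats(mm.astype(np.uint8))
        if n<2: continue
        i=1+st[1:,4].argmax();v,u=np.nonzero(l==i);w=ray(c,u,v,.003+zoff)[:,:2]*1000;t=(w-C)@d;s=(w-C)@[-d[1],d[0]]
        print("   blade centroid",w.mean(0).round(1),"t",t.min().round(1),t.max().round(1),"s",s.min().round(1),s.max().round(1),s.mean().round(1),len(u),st[i])
if __name__=="__main__":
    meas(boxes=dict(wide=(170,245,190,222),narrow=(175,248,135,175)))
E
python3 scr.py
```

```text
wide handle centroid [451.7 178.1] yaw 8.44 ends [403.6 170.9] [499.9 185.2] len 97.3 w 23.6 z 0.0181 276
   blade centroid [513.5 195.5] t -64.4 159.4 s -53.3 59.8 8.2 1701 [ 190  170   32   75 1701]
narrow handle centroid [443.3 314.5] yaw 20.63 ends [396.2 296.8] [488.6 331.6] len 98.7 w 24.5 z 0.0181 289
   blade centroid [453. 374.] t -48.0 163.1 s 19.8 85.7 52.2 549 [135 175  16  73 549]
```

```bash
python3 go.py .4665 .1803 .05 98.4; python3 go.py .4665 .1803 .12 98.4
```

```text
t 38.7 grasp [0.5024 0.0075 0.2056] ydir 29.85 zax [ 0.002  0.001 -1.   ] open 0.0917 F [-0.1 -0.3  0.1] q [-0.14  0.31  1.6   0.    1.23 -0.66]
turn [ 1.300e-03  7.000e-04 -7.617e-01] shift [0.559  0.1816 0.5191] mm 235.2 deg 68.6
t 38.7 grasp [0.5024 0.0075 0.2056] ydir 29.85 zax [ 0.002  0.001 -1.   ] open 0.0917 F [-0.1 -0.3  0.1] q [-0.14  0.31  1.6   0.    1.23 -0.66]
turn [ 1.300e-03  7.000e-04 -7.617e-01] shift [0.5591 0.1821 0.2857] mm 196.1 deg 68.6
```

arm_command(motion=[[[0,0,-0.095,0.07,0.02,0,1],[0,0,-0.19,0.14,0.045,0.05,1],[0,0,-0.285,0.22,0.07,0.1,1],[0,0,-0.38,0.3,0.1,0.15,1],[0,0,-0.475,0.38,0.12,0.2,1],[0,0,-0.57,0.46,0.15,0.24,1],[0,0,-0.665,0.53,0.175,0.27,0.6],[0,0,-0.76,0.559,0.182,0.285,0.4]]])

```text
time: 39.5
tool_pos: [0.4667, 0.1834, 0.0994]
tool_rot: [3.14, 0.0, -2.988]
contact_force: [0.2, 0.2, 0.5]
opening: 0.0804
```

arm_command(motion=[[[0,0,0,0,0,0.1,0.2],[0,0,0,0,0,0.2,0.1],[0,0,0,0,0,0.25,0.1],[0,0,0,0,0,0.25,0.1]]])

```text
time: 39.9
tool_pos: [0.4658, 0.1814, 0.0232]
tool_rot: [3.14, -0.003, -2.995]
contact_force: [-0.4, -0.0, -0.1]
opening: 0.0516
```

```bash
python3 go.py .4665 .1803 -.008 98.4; python3 - <<'E'
from h import *
c=cam("scene"); crop(c,120,230,190,330,5,"g27.png")
E
```

```text
t 39.9 grasp [0.4658 0.1813 0.0422] ydir 98.38 zax [-0.004  0.001 -1.   ] open 0.0516 F [-0.4 -0.  -0.1] q [ 0.22  0.51  1.81  0.    0.83 -1.5 ]
turn [ 0.0008 -0.0022 -0.0002] shift [-0.0025 -0.004   0.1673] mm 50.2 deg 0.2
```

View pics/g27.png

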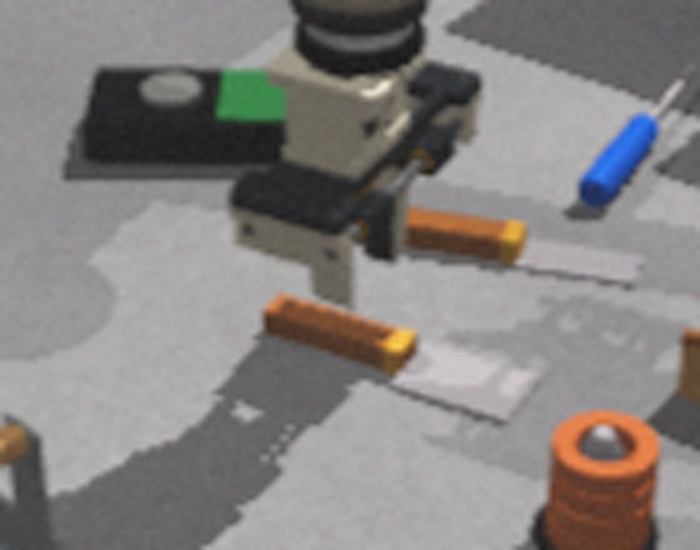

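arm_command(motion=[[[0,-0.002,0,-0.002,-0.003,0.05,0.1],[0,-0.002,0,-0.002,-0.003,0.1,0.1],[0,-0.002,0,-0.002,-0.003,0.14,0.1],[0,-0.002,0,-0.002,-0.003,0.16,0.1],[0,-0.002,0,-0.002,-0.003,0.163,0.1],[0,-0.002,0,-0.002,-0.003,0.163,-1],[0,-0.002,0,-0.002,-0.003,0.163,-1],[0,-0.002,0,-0.002,-0.003,0.163,-1]]], grip_force=55)

```text
time: 40.75
tool_pos: [0.4675, 0.1802, -0.0229]
tool_rot: [3.14, 0.005, -2.996]
contact_force: [-0.7, -0.2, -0.5]
opening: 0.0312
```

arm_command(motion=[[[0,0,0,0,0,0,-1],[0,0,0,0,0,0,-1],[0,0,0,0,0,0,-1],[0,0,0,0,0,0,-1]]])

```text
time: 41.15
tool_pos: [0.4674, 0.1802, -0.023]
tool_rot: [3.14, 0.004, -2.996]
contact_force: [-0.4, 1.7, 5.8]
opening: 0.023
```

```bash
python3 go.py
```

```text
t 41.15 grasp [ 0.4673  0.1802 -0.004 ] ydir 98.33 zax [ 0.004  0.002 -1.   ] open 0.023 F [-0.4  1.7  5.8] q [ 0.21  0.59  1.84  0.    0.71 -1.5 ]
```

arm_command(motion=[[[0,0,0,0,0,-0.05,-1],[0,0,0,0,0,-0.15,-1],[0,0,0,0,0,-0.25,-1],[0,0,0,0,0,-0.34,-1],[0,0,0,0,0,-0.34,-1]]])

```text
time: 41.65
tool_pos: [0.4688, 0.1802, 0.0815]
tool_rot: [3.14, 0.01, -2.996]
contact_force: [0.2, 0.0, -0.9]
opening: 0.0232
```

```bash
cat > rack.py <<'E'
from h import *
c=cam("top");P=pts(c);h=c["hsv"];g=c["im"].astype(float)
S=255-h[...,1].astype(float) # whiteness
W=np.clip(g[...,2]-110,0,None) # blue channel: white high, wood low
for nm,(a,b) in dict(n1=(125,138),n2=(140,152),w1=(152,166),w2=(170,186)).items():
    X=[]
    for r in range(125,143):
        w=W[r,a:b]; 
        if w.sum()>100: X.append(((np.arange(a,b)*w).sum()/w.sum(),r))
    X=np.array(X); q=ray(c,X[:,0],X[:,1],.052)[:,:2]*1000
    k=np.polyfit(q[:,0],q[:,1],1); print(nm,"y at x=690:",np.polyval(k,690).round(1),"yaw",np.degrees(np.arctan(k[0])).round(2),"resid",np.std(q[:,1]-np.polyval(k,q[:,0])).round(2))
# front top edge of the rack: wood/bench transition along columns
E
python3 rack.py; python3 - <<'E'
from h import *
c=cam("top"); crop(c,110,165,115,195,9,"rk.png")
c=cam("scene"); crop(c,120,230,200,390,4,"g28.png")
E
```

```text
n1 y at x=690: 402.4 yaw 1.66 resid 0.17
n2 y at x=690: 361.7 yaw 1.58 resid 0.15
w1 y at x=690: 324.3 yaw 0.98 resid 0.11
w2 y at x=690: 270.9 yaw 2.33 resid 0.21
```

View pics/rk.png

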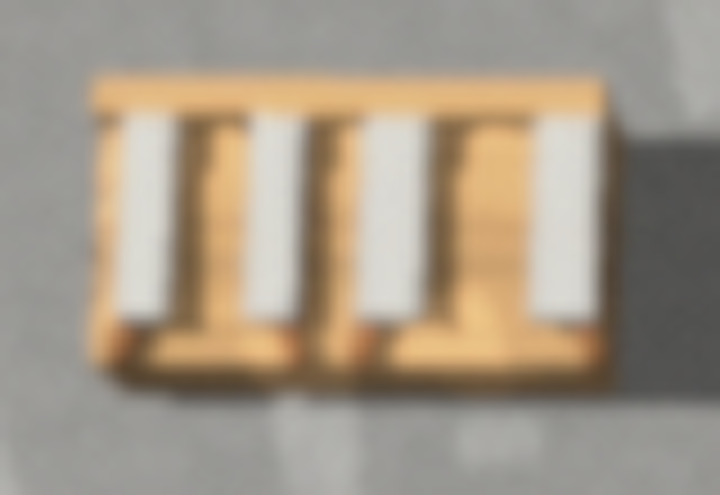

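View pics/g28.png

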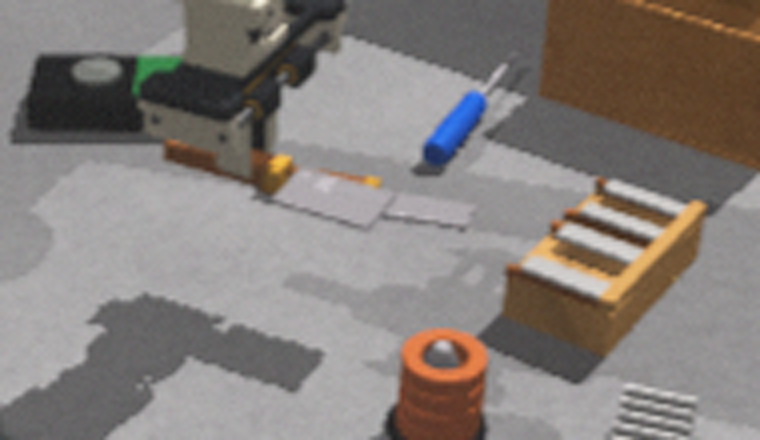

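```bash
python3 go.py .515 .2945 .06 91; python3 - <<'E'
from h import *
c=cam("top")
print(ray(c,[125.6,182.2],[118.6,118.9],.052).round(4))
print("lip front",ray(c,[130,180],[145.1,145.1],.052).round(4))
print("front edge",ray(c,[130,160,180],[150.6,150.6,150.6],.052).round(4))
E
```

```text
t 41.8 grasp [0.4659 0.1796 0.0965] ydir 98.32 zax [ 0.001  0.001 -1.   ] open 0.0236 F [-0.8 -0.9 -1.3] q [ 0.21  0.43  1.76  0.    0.95 -1.5 ]
turn [0.0008 0.001  0.0813] shift [-0.2172  0.3551  0.1224] mm 130.2 deg 7.3
[[0.7405 0.4169 0.052 ]
 [0.7417 0.257  0.052 ]]
lip front [[0.663  0.4002 0.052 ]
 [0.6647 0.2604 0.052 ]]
front edge [[0.6471 0.3994 0.052 ]
 [0.6481 0.3157 0.052 ]
 [0.6487 0.2598 0.052 ]]
```

arm_command(motion=[[[0,0,0.02,-0.05,0.08,0,-1],[0,0,0.04,-0.1,0.17,0,-1],[0,0,0.06,-0.15,0.26,0,-1],[0,0,0.08,-0.2,0.34,0.03,-1],[0,0,0.081,-0.217,0.355,0.08,-1],[0,0,0.081,-0.217,0.355,0.12,-1],[0,0,0.081,-0.217,0.355,0.12,-1],[0,0,0.081,-0.217,0.355,0.12,-1]]])

```text
time: 42.65
tool_pos: [0.515, 0.2935, 0.0421]
tool_rot: [3.141, 0.001, -3.124]
contact_force: [0.2, -0.2, -0.8]
opening: 0.0231
```

```bash
python3 go.py .515 .2945 .0385 91; python3 - <<'E'
from h import *
c=cam("scene"); crop(c,110,220,240,390,5,"g29.png")
c=cam("top"); crop(c,110,220,115,215,7,"g29t.png")
E
```

```text
t 42.65 grasp [0.515  0.2935 0.0611] ydir 91.0 zax [ 0.001  0.001 -1.   ] open 0.0231 F [ 0.2 -0.2 -0.8] q [ 0.39  0.62  1.52  0.    1.   -1.2 ]
turn [ 0.0004  0.0007 -0.    ] shift [0.0002 0.0033 0.0755] mm 22.7 deg 0.1
```

View pics/g29.png

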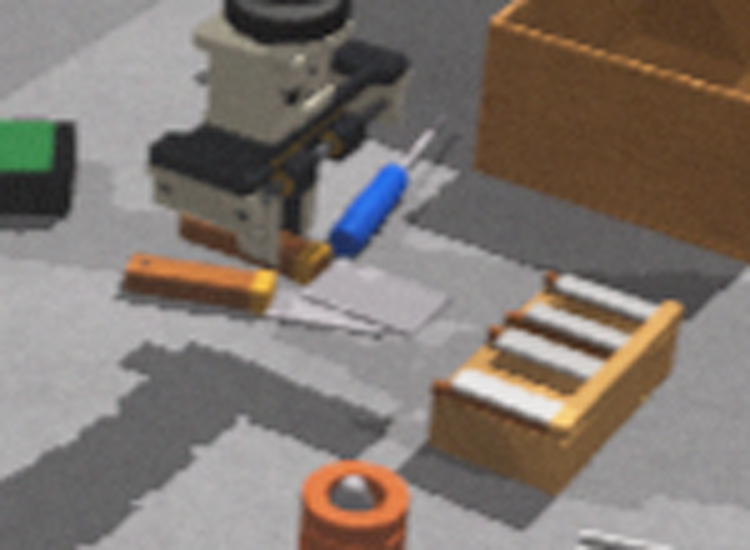

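View pics/g29t.png

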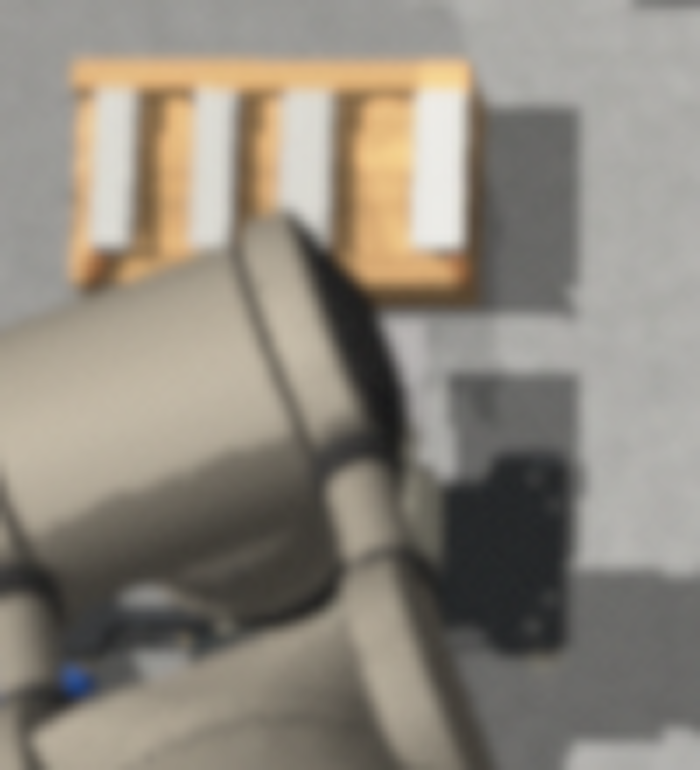

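```bash
cat > chk.py <<'E'
from h import *
import sys
from scipy.spatial.transform import Rotation as R
def blade(s,g=.035,w=.052,z0=-.023):
    m=R.from_euler('xyz',s["tool_rot"]).as_matrix();p=np.array(s["tool_pos"]);y=m[:,1].copy();y[2]=0
    y/=np.linalg.norm(y);x=np.cross(y,[0,0,1]); 
    if x[0]<0:x=-x;
    yy=np.array([-x[1],x[0],0]);o=p+g*x;o[2]=p[2]-z0+.003
    return dict(tipL=o+.08*x+yy*w/2,tipR=o+.08*x-yy*w/2,rootL=o+yy*w/2,rootR=o-yy*w/2,org=o)
if __name__=="__main__":
    c=cam("scene");s=robot.observe();w=.052 if sys.argv[1]=="w" else .034
    g=float(sys.argv[3]) if len(sys.argv)>3 else .035
    b=blade(s,g,w); im=cv2.resize(c["im"][110:220,240:390,::-1],None,fx=5,fy=5,interpolation=cv2.INTER_CUBIC)
    f=lambda q:tuple(int(a) for a in ((proj(c,q)-[240,110]+.5)*5))
    for k,q in b.items(): print(k,q.round(4),proj(c,q).round(1));cv2.circle(im,f(q),3,(0,255,0),1)
    # slots predicted
    for yc,hw in((.297,.029),(.381,.020)):
        for sgn in(-1,1):
            for x in (.651,.729):
                cv2.circle(im,f(np.array([x,yc+(x-.69)*.015+sgn*hw,.052])),3,(0,0,255),1)
    cv2.imwrite("pics/"+sys.argv[2],im)
E
python3 chk.py w g30.png
```

```text
tipL [0.6307 0.3222 0.0697] [330.4 169.1]
tipR [0.6316 0.2702 0.0697] [322.2 176.8]
rootL [0.5507 0.3208 0.0697] [308.2 161.2]
rootR [0.5516 0.2688 0.0697] [299.7 168.5]
org [0.5512 0.2948 0.0697] [304.  164.8]
```

View pics/g30.png

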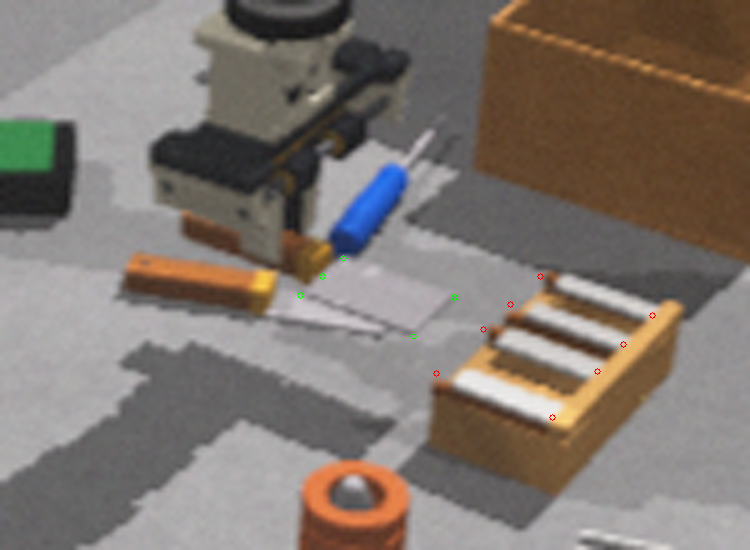

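```bash
python3 - <<'E'
from h import *
c=cam("scene")
f=lambda q:((proj(c,np.array(q))-[240,110]+.5)*5).round()
yaw=.014
for n,(a,b,z) in dict(FR=(-.045,-.08,.052),BR=(.045,-.08,.052),BL=(.045,.08,.052),FL=(-.045,.08,.052),FR48=(-.045,-.08,.048),FRb=(-.045,-.08,0),BRb=(.045,-.08,0)).items():
    print(n,f([.696+a-b*yaw,.338+b+a*yaw,z]))
# invert observed
for n,u,v,z in [("FR",437,388,.052),("BR",556,430,.052),("BL",681,303,.052),("BRbot",553,495,0),("FRbot",430,445,0)]:
    print(n,ray(c,u/5-.5+240,v/5-.5+110,z).round(4))
for n,u,v in [("w2 front end",457,379),("w2 back",560,412),("w1 front",500,340),("w1 back",598,375),("n2 front",528,310),("n2 back",626,342),("n1 front",556,282),("n1 back",654,312)]:
    print(n,ray(c,u/5-.5+240,v/5-.5+110,.052).round(4))
E
```

```text
FR [430. 382.]
BR [565. 433.]
BL [680. 309.]
FL [551. 265.]
FR48 [429. 387.]
FRb [423. 450.]
BRb [555. 502.]
FR [0.6588 0.2542 0.052 ]
BR [0.7365 0.2582 0.052 ]
BL [0.7375 0.4251 0.052 ]
BRbot [0.7378 0.2643 0.    ]
FRbot [ 0.6528  0.2644 -0.    ]
w2 front end [0.6639 0.2694 0.052 ]
w2 back [0.7301 0.2756 0.052 ]
w1 front [0.6648 0.3216 0.052 ]
w1 back [0.731  0.3231 0.052 ]
n2 front [0.663  0.3615 0.052 ]
n2 back [0.7289 0.3652 0.052 ]
n1 front [0.6622 0.4007 0.052 ]
n1 back [0.7282 0.4058 0.052 ]
```

arm_command(motion=[[[0,0,-0.003,0,0,0.04,-1],[0,0,-0.003,0,0,0.07,-1],[0,0,-0.003,0,0,0.076,-1],[0,0,-0.003,0,0,0.076,-1],[0,0,-0.003,0,0,0.076,-1]]])

```text
time: 43.35
tool_pos: [0.516, 0.2948, 0.0201]
tool_rot: [3.14, 0.003, -3.119]
contact_force: [-0.4, 0.1, -1.8]
opening: 0.023
```

```bash
python3 go.py .545 .294 .0385 91.3; python3 chk.py w g31.png .033
```

```text
t 43.35 grasp [0.5159 0.2948 0.0391] ydir 91.31 zax [ 0.003  0.002 -1.   ] open 0.023 F [-0.4  0.1 -1.8] q [ 0.39  0.65  1.54  0.    0.95 -1.2 ]
turn [0.0011 0.0021 0.0001] shift [-0.0966 -0.005   0.0024] mm 29.0 deg 0.2
tipL [0.6285 0.3235 0.0463] [329.4 174.9]
tipR [0.6297 0.2715 0.0463] [321.3 182.7]
rootL [0.5485 0.3217 0.0463] [307.3 167. ]
rootR [0.5497 0.2697 0.0463] [299.  174.4]
org [0.5491 0.2957 0.0463] [303.2 170.6]
```

View pics/g31.png

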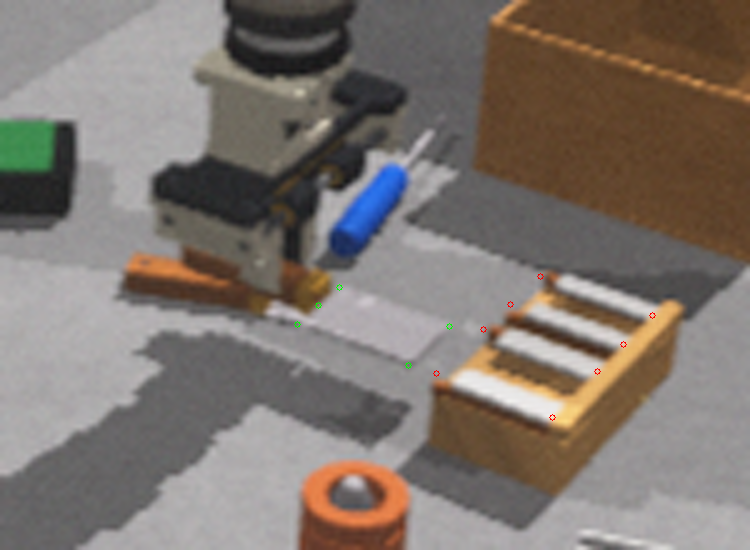

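```bash
cat > lev.py <<'E'
from h import *
import sys
x0,x1,y0,y1=map(float,sys.argv[1:5])
c=cam("scene");P=pts(c)
m=(P[...,0]>x0)&(P[...,0]<x1)&(P[...,1]>y0)&(P[...,1]<y1)&(P[...,2]>.03)&(P[...,2]<.06)
q=P[m];A=np.c_[q[:,0]-(x0+x1)/2,q[:,1]-(y0+y1)/2,np.ones(len(q))];k=np.linalg.lstsq(A,q[:,2],rcond=None)[0]
print(len(q),"mean z",k[2].round(4),"slope x,y deg",np.degrees(k[:2]).round(2),"std",np.std(A@k-q[:,2]).round(4), q.min(0).round(3),q.max(0).round(3))
E
python3 lev.py .56 .622 .277 .315; python3 lev.py .555 .64 .25 .345
python3 - <<'E'
from h import *
c=cam("scene");P=pts(c)
m=(P[...,0]>.665)&(P[...,0]<.725)&(P[...,2]>.035)&(P[...,2]<.06)
for nm,a,b in(("w lip",.262,.28),("w1",.316,.33),("floor wide",.288,.308)):
    k=m&(P[...,1]>a)&(P[...,1]<b);print(nm,np.percentile(P[k][:,2],[10,50,90]).round(4),k.sum())
E
```

```text
137 mean z 0.0483 slope x,y deg [-0.13 -0.72] std 0.0018 [0.561 0.277 0.044] [0.622 0.315 0.054]
252 mean z 0.0484 slope x,y deg [-0.4  -1.09] std 0.0019 [0.555 0.269 0.043] [0.633 0.328 0.054]
w lip [0.0399 0.0515 0.0552] 121
w1 [0.0402 0.051  0.0555] 105
floor wide [0.0401 0.0422 0.0445] 35
```

```bash
python3 - <<'E'
from h import *
c=cam("scene");P=pts(c)
for z in (.0455,.0475):
    for u,v in [(408,362),(450,325)]: print(z,ray(c,u/5-.5+240,v/5-.5+110,z).round(4))
m=(P[...,0]>.56)&(P[...,0]<.64)&(P[...,1]>.25)&(P[...,1]<.345)&(P[...,2]>.042)&(P[...,2]<.056)
for a,b in((.565,.58),(.58,.595),(.595,.61),(.61,.622)):
    k=m&(P[...,0]>a)&(P[...,0]<b);y=P[k][:,1];print(a,y.min().round(4),y.max().round(4),((y.min()+y.max())/2).round(4),y.mean().round(4))
crop(c,150,195,295,350,12,"g32.png")
E
```

```text
0.0455 [0.6265 0.2759 0.0455]
0.0455 [0.6273 0.3266 0.0455]
0.0475 [0.6278 0.2734 0.0475]
0.0475 [0.6286 0.324  0.0475]
0.565 0.2718 0.3246 0.2982 0.2988
0.58 0.2701 0.323 0.2966 0.2966
0.595 0.2683 0.3266 0.2974 0.2968
0.61 0.2713 0.3263 0.2988 0.2976
```

View pics/g32.png

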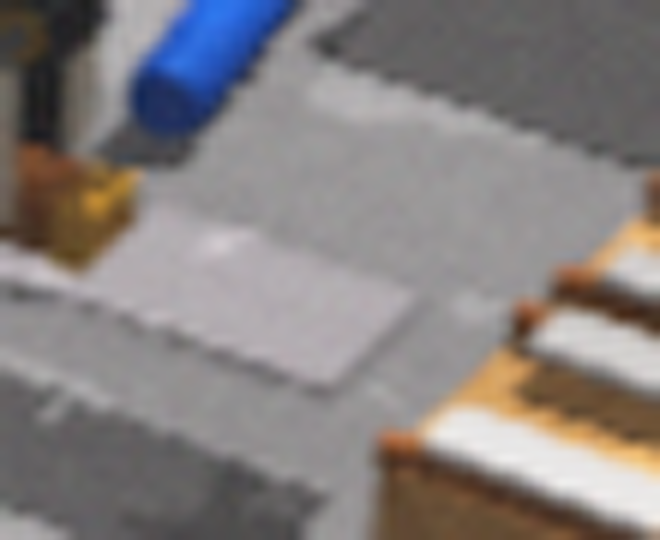

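```bash
python3 - <<'E'
from h import *
c=cam("scene")
r=lambda u,v,z:ray(c,(u+.5)/12-.5+295,(v+.5)/12-.5+150,z).round(4)
print("blade tip",r(335,388,.0455),r(418,290,.0455),"root",r(80,275,.0455),r(165,203,.0455))
print("z+2",r(335,388,.0475),r(418,290,.0475))
print("wall tops .05",r(385,440,.05),r(418,437,.05),r(520,315,.05),r(548,300,.05))
print("lips front corners .052",r(425,425,.052),r(470,405,.052),r(530,335,.052),r(555,312,.052))
E
```

```text
blade tip [0.6298 0.2785 0.0455] [0.6247 0.3303 0.0455] root [0.5489 0.2842 0.0455] [0.5488 0.3271 0.0455]
z+2 [0.6311 0.2759 0.0475] [0.6261 0.3276 0.0475]
wall tops .05 [0.6546 0.2603 0.05  ] [0.6606 0.2663 0.05  ] [0.655  0.3296 0.05  ] [0.6575 0.34   0.05  ]
lips front corners .052 [0.6607 0.2693 0.052 ] [0.6656 0.2837 0.052 ] [0.6628 0.3203 0.052 ] [0.6629 0.3334 0.052 ]
```

arm_command(motion=[[[0.001,0.002,0,-0.02,-0.002,0.001,-1],[0.001,0.002,0,-0.04,-0.002,0.001,-1],[0.001,0.002,0,-0.06,-0.002,0.001,-1],[0.001,0.002,0,-0.08,-0.002,0.001,-1],[0.001,0.002,0,-0.1,-0.002,0.001,-1],[0.001,0.002,0,-0.11,-0.002,0.001,-1],[0.001,0.002,0,-0.11,-0.002,0.001,-1]]])

```text
time: 44.35
tool_pos: [0.5494, 0.2949, 0.0199]
tool_rot: [3.141, 0.0, -3.119]
contact_force: [-0.3, -0.1, -1.2]
opening: 0.0236
```

```bash
python3 go.py .58 .2948 .0385 91.3; python3 - <<'E'
from h import *
c=cam("scene");crop(c,150,195,295,355,12,"g33.png")
E
```

```text
t 44.35 grasp [0.5494 0.2949 0.0389] ydir 91.29 zax [ 0.  0. -1.] open 0.0236 F [-0.3 -0.1 -1.2] q [ 0.37  0.69  1.44  0.    1.   -1.22]
turn [ 0.0002  0.0002 -0.0002] shift [-0.102  -0.0025  0.0012] mm 30.6 deg 0.0
```

View pics/g33.png

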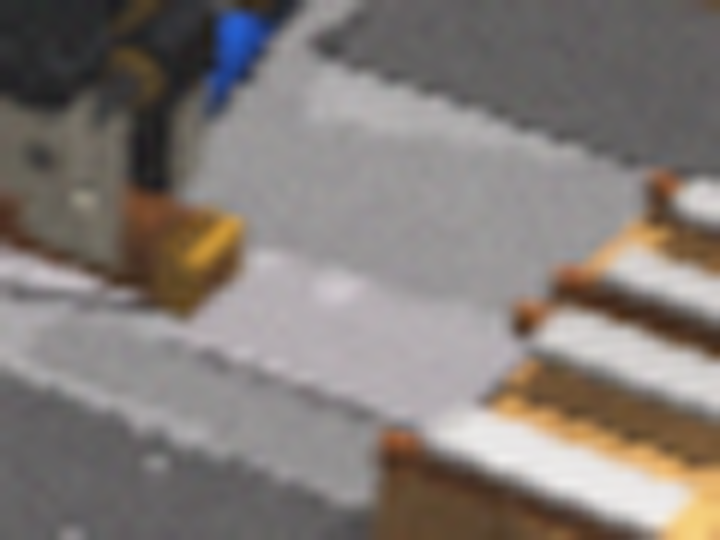

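arm_command(motion=[[[0,0,0,-0.015,0,0.001,-1],[0,0,0,-0.03,0,0.001,-1],[0,0,0,-0.045,0,0.001,-1],[0,0,0,-0.06,0,0.001,-1],[0,0,0,-0.075,0,0.001,-1],[0,0,0,-0.09,0,0.001,-1],[0,0,0,-0.1,0,0.001,-1],[0,0,0,-0.1,0,0.001,-1]]])

```text
time: 45.2
tool_pos: [0.5794, 0.2956, 0.0196]
tool_rot: [3.141, 0.0, -3.119]
contact_force: [0.0, -0.5, -0.5]
opening: 0.0232
```

```bash
python3 go.py .614 .2955 .0385 91.3; python3 - <<'E'
from h import *
c=cam("scene");crop(c,150,195,295,355,12,"g34.png")
E
```

```text
t 45.2 grasp [0.5793 0.2956 0.0386] ydir 91.29 zax [ 0.  0. -1.] open 0.0232 F [ 0.  -0.5 -0.5] q [ 0.35  0.74  1.36  0.    1.05 -1.24]
turn [ 0.0002  0.0003 -0.0001] shift [-0.1154 -0.0029  0.0004] mm 34.6 deg 0.0
```

View pics/g34.png

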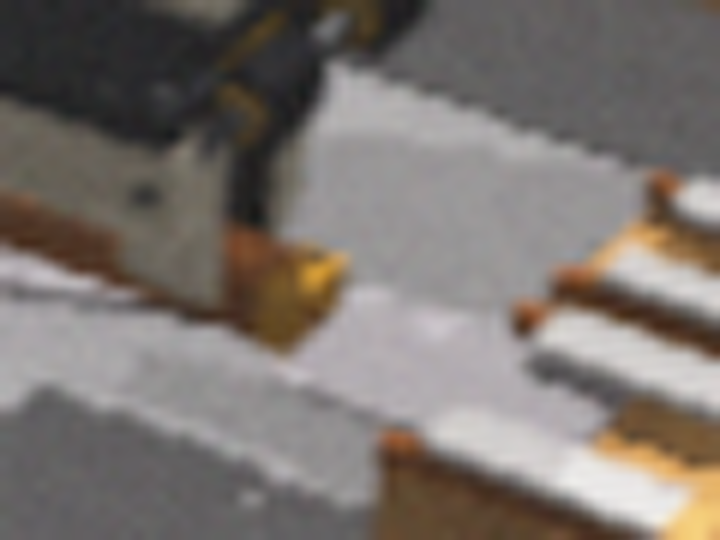

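arm_command(motion=[[[0,0,0,-0.015,0,0,-1],[0,0,0,-0.03,0,0,-1],[0,0,0,-0.045,0,0,-1],[0,0,0,-0.06,0,0,-1],[0,0,0,-0.075,0,0,-1],[0,0,0,-0.09,0,0,-1],[0,0,0,-0.1,0,0,-1],[0,0,0,-0.1,0,0,-1]]])

```text
time: 46.05
tool_pos: [0.6094, 0.2962, 0.0196]
tool_rot: [3.141, 0.0, -3.119]
contact_force: [-0.4, 0.5, -0.6]
opening: 0.0231
```

arm_command(motion=[[[0,0,0,-0.005,0,0,-1],[0,0,0,-0.01,0,0,-1],[0,0,0,-0.013,0,0,-1]]])

```text
time: 46.35
tool_pos: [0.6129, 0.2964, 0.0197]
tool_rot: [3.141, 0.0, -3.119]
contact_force: [0.5, 0.7, -0.9]
opening: 0.023
```

```bash
python3 go.py .614 .2955 .0385 91.3; python3 - <<'E'
from h import *
c=cam("scene");crop(c,150,195,295,355,12,"g35.png")
E
```

```text
t 46.35 grasp [0.6129 0.2964 0.0387] ydir 91.31 zax [ 0.  0. -1.] open 0.023 F [ 0.5  0.7 -0.9] q [ 0.34  0.79  1.25  0.    1.11 -1.26]
turn [0.0001 0.0002 0.0001] shift [-0.0036 -0.0032  0.0008] mm 1.5 deg 0.0
```

View pics/g35.png

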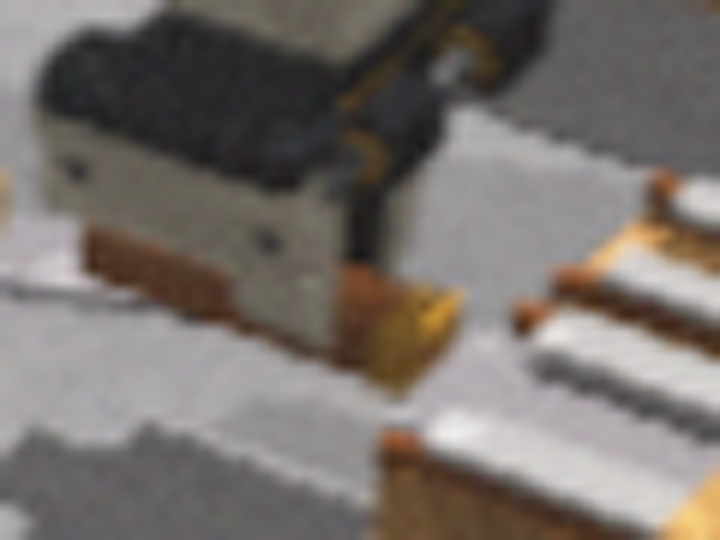

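arm_command(motion=[[[0,0,0,-0.005,0,0,-1],[0,0,0,-0.01,0,0,-1],[0,0,0,-0.014,0,0,-1],[0,0,0,-0.014,0,0,-1]]])

```text
time: 46.8
tool_pos: [0.6156, 0.2966, 0.0192]
tool_rot: [-3.141, -0.003, -3.119]
contact_force: [-5.2, 0.8, -0.2]
opening: 0.0232
```

arm_command(motion=[[[0,0,0,-0.004,0,0,-1],[0,0,0,-0.008,0,0,-1],[0,0,0,-0.008,0,0,-1]]])

```text
time: 47.1
tool_pos: [0.6156, 0.2968, 0.0186]
tool_rot: [-3.141, -0.008, -3.118]
contact_force: [-11.7, 1.5, 1.9]
opening: 0.0233
```

arm_command(motion=[[[0,0,0,-0.004,0,0,-1],[0,0,0,-0.008,0,0,-1],[0,0,0,-0.008,0,0,-1]]])

```text
time: 47.4
tool_pos: [0.6155, 0.297, 0.018]
tool_rot: [-3.14, -0.013, -3.118]
contact_force: [-18.4, 0.3, 3.5]
opening: 0.0232
```

```bash
python3 - <<'E'
from h import *
c=cam("scene");crop(c,150,195,295,355,12,"g36.png")
c=cam("top");crop(c,110,165,115,215,7,"g36t.png")
E
```

```text
(no output)
```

View pics/g36.png

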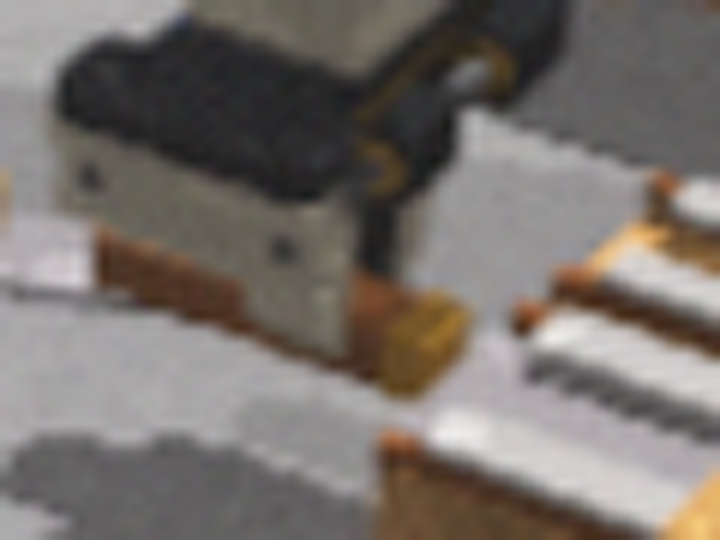

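View pics/g36t.png

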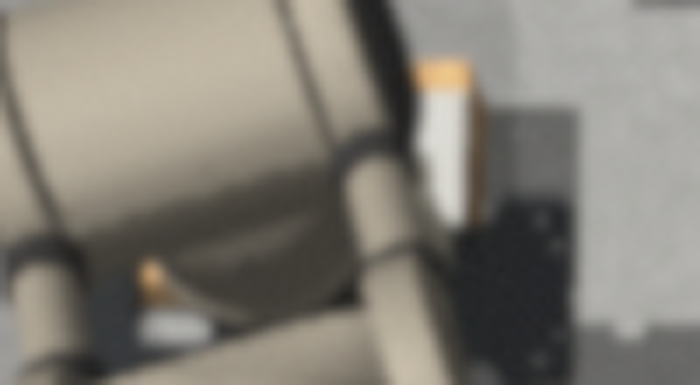

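```bash
python3 go.py; python3 - <<'E'
from h import *
c=cam("scene")
r=lambda u,v,z:ray(c,(u+.5)/12-.5+295,(v+.5)/12-.5+150,z).round(4)
print("handle front bottom R",r(410,394,.042),"bottom L",r(462,340,.042),"top L",r(468,308,.0605),"top R",r(405,345,.0605))
print("rack front top R",r(380,438,.05),r(380,438,.045))
f=lambda q:((proj(c,np.array(q))-[295,150]+.5)*12-.5).round()
for x in (.645,.65,.655): print(x,f([x,.285,.0425]),f([x,.309,.0605]))
E
```

```text
t 47.5 grasp [0.6157 0.297  0.037 ] ydir 91.35 zax [-0.013 -0.002 -1.   ] open 0.0234 F [-18.2   1.2   3.6] q [ 0.34  0.8   1.23  0.    1.13 -1.26]
handle front bottom R [0.6445 0.292  0.042 ] bottom L [0.6433 0.3213 0.042 ] top L [0.6492 0.3104 0.0605] top R [0.6445 0.2863 0.0605]
rack front top R [0.6531 0.2603 0.05  ] [0.6499 0.2666 0.045 ]
0.645 [398. 406.] [451. 305.]
0.65 [415. 412.] [468. 311.]
0.655 [433. 419.] [485. 318.]
```

arm_command(motion=[[[0,0,0,0.006,0,0.003,-1],[0,0,0,0.01,0,0.005,-1],[0,0,0,0.01,0,0.005,-1],[0,0,0,0.01,0,0.005,0],[0,0,0,0.01,0,0.005,0],[0,0,0,0.01,0,0.005,0],[0,0,0,0.01,0,0.005,0.2],[0,0,0,0.01,0,0.005,0.2]]])

```text
time: 48.35
tool_pos: [0.6192, 0.2965, 0.0183]
tool_rot: [3.141, 0.001, -3.119]
contact_force: [-0.8, 0.7, -0.6]
opening: 0.054
```

```bash
python3 go.py; python3 - <<'E'
from h import *
c=cam("scene");crop(c,150,195,295,355,12,"g37.png")
E
```

```text
t 48.35 grasp [0.6192 0.2964 0.0373] ydir 91.3 zax [ 0.001  0.    -1.   ] open 0.054 F [-0.8  0.7 -0.6] q [ 0.33  0.8   1.23  0.    1.11 -1.26]
```

View pics/g37.png

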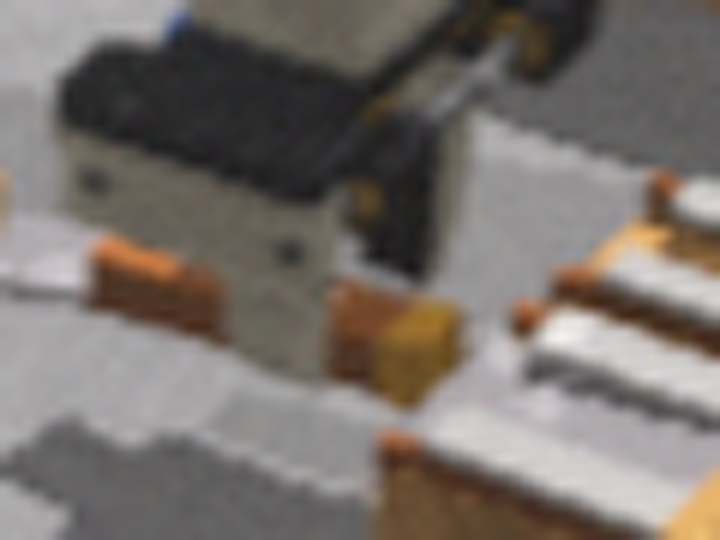

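arm_command(motion=[[[0,0,0,0,0,-0.08,0.3],[0,0,0,0,0,-0.2,0.3],[0,0,0,0,0,-0.33,0.2],[0,0,0,0.15,0,-0.4,0.2],[0,0,0,0.3,0,-0.4,0.1],[0,0,0,0.45,0,-0.4,0.1],[0,0,0,0.5,0,-0.4,0.1],[0,0,0,0.5,0,-0.4,0.1]]])

```text
time: 49.2
tool_pos: [0.4669, 0.2933, 0.1389]
tool_rot: [3.141, 0.0, -3.117]
contact_force: [-0.2, 0.2, -0.2]
opening: 0.0505
```

```bash
python3 go.py .4573 .3198 .12 110.6; python3 - <<'E'
from h import *
from scr import meas
c=cam("scene");crop(c,140,210,270,370,8,"g38.png")
c=cam("top");crop(c,110,250,115,225,5,"g38t.png")
E
```

```text
t 49.2 grasp [0.4669 0.2933 0.1579] ydir 91.4 zax [ 0.  0. -1.] open 0.0505 F [-0.2  0.2 -0.2] q [ 0.42  0.44  1.54  0.    1.16 -1.17]
turn [ 2.000e-04  2.000e-04 -2.134e-01] shift [0.03   0.0891 0.1265] mm 47.3 deg 19.2
```

View pics/g38.png

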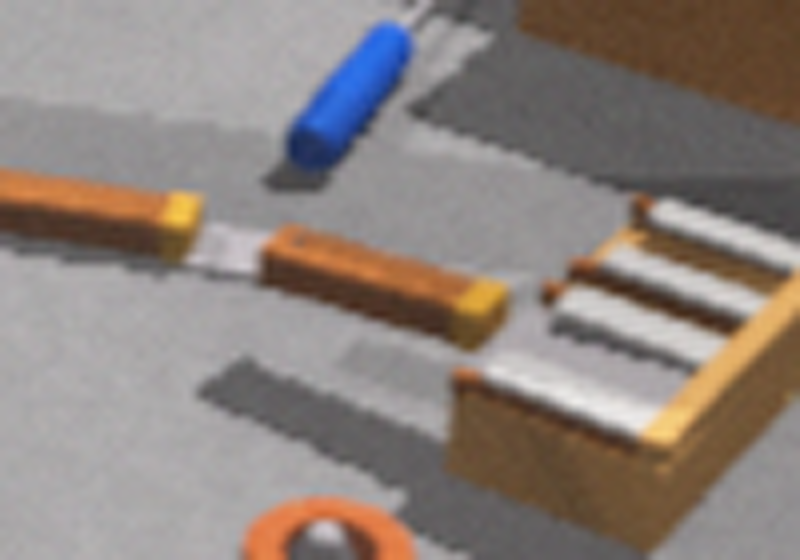

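View pics/g38t.png

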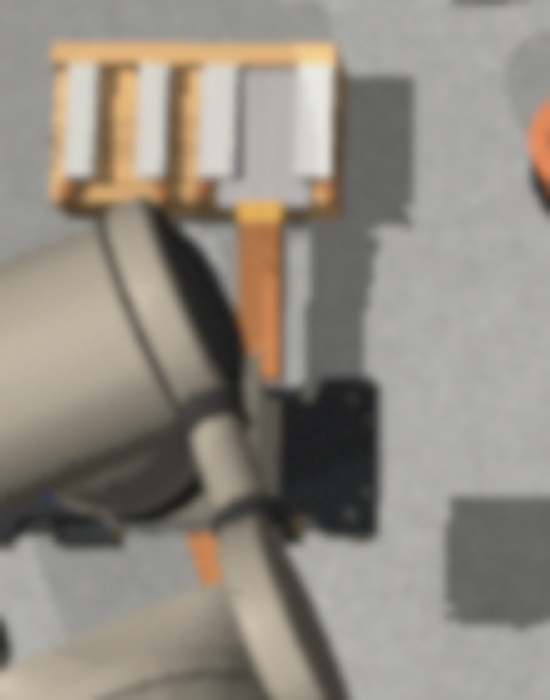

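arm_command(motion=[[[0,0,-0.09,0.01,0.04,0,0.1],[0,0,-0.18,0.02,0.08,0,0.1],[0,0,-0.213,0.03,0.089,0.05,0.1],[0,0,-0.213,0.03,0.089,0.15,0.1],[0,0,-0.213,0.03,0.089,0.28,0.1],[0,0,-0.213,0.03,0.089,0.36,0.1],[0,0,-0.213,0.03,0.089,0.38,0.1],[0,0,-0.213,0.03,0.089,0.38,0.1]]])

```text
time: 50.1
tool_pos: [0.4599, 0.3194, 0.0233]
tool_rot: [-3.141, -0.001, -2.785]
contact_force: [0.2, 0.6, 0.7]
opening: 0.0503
```

```bash
python3 go.py .4573 .3198 -.0045 110.6; python3 - <<'E'
from h import *
c=cam("scene");crop(c,110,200,210,330,6,"g39.png")
E
```

```text
t 50.1 grasp [0.46   0.3194 0.0423] ydir 110.44 zax [-0.001 -0.    -1.   ] open 0.0503 F [0.2 0.6 0.7] q [ 0.47  0.59  1.64  0.    0.91 -1.46]
turn [-0.0001 -0.0007 -0.0018] shift [0.0076 0.0045 0.156 ] mm 46.9 deg 0.2
```

View pics/g39.png

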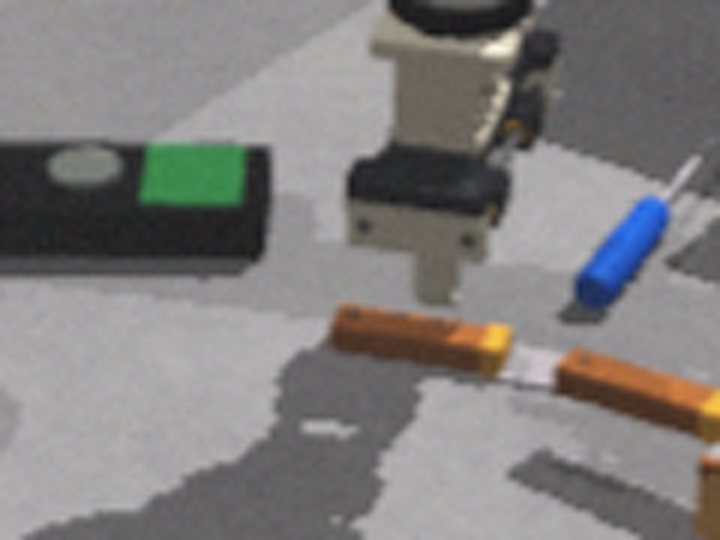

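arm_command(motion=[[[0,0,-0.002,0.007,0.004,0.05,0.1],[0,0,-0.002,0.007,0.004,0.1,0.1],[0,0,-0.002,0.007,0.004,0.14,0.1],[0,0,-0.002,0.007,0.004,0.154,0.1],[0,0,-0.002,0.007,0.004,0.154,0.1],[0,0,-0.002,0.007,0.004,0.154,-1],[0,0,-0.002,0.007,0.004,0.154,-1],[0,0,-0.002,0.007,0.004,0.154,-1]]])

```text
time: 50.95
tool_pos: [0.4572, 0.3202, -0.0215]
tool_rot: [3.141, 0.001, -2.781]
contact_force: [-0.0, -0.2, 0.1]
opening: 0.0313
```

arm_command(motion=[[[0,0,0,0,0,0,-1],[0,0,0,0,0,0,-1],[0,0,0,0,0,0,-1],[0,0,0,0,0,0,-1]]])

```text
time: 51.35
tool_pos: [0.4571, 0.3203, -0.0216]
tool_rot: [3.141, 0.001, -2.781]
contact_force: [-1.6, 1.4, 5.3]
opening: 0.0233
```

```bash
python3 go.py
```

```text
t 51.35 grasp [ 0.4571  0.3203 -0.0026] ydir 110.66 zax [ 0.001  0.001 -1.   ] open 0.0233 F [-1.6  1.4  5.3] q [ 0.47  0.66  1.67  0.    0.81 -1.46]
```

arm_command(motion=[[[0,0,0,0,0,-0.05,-1],[0,0,0,0,0,-0.15,-1],[0,0,0,0,0,-0.25,-1],[0,0,0,0,0,-0.34,-1],[0,0,0,0,0,-0.34,-1]]])

```text
time: 51.85
tool_pos: [0.4589, 0.3208, 0.0831]
tool_rot: [3.141, 0.007, -2.781]
contact_force: [0.5, 0.8, -1.2]
opening: 0.0233
```

```bash
python3 go.py .515 .378 .08 91.3; python3 - <<'E'
from h import *
c=cam("scene");crop(c,110,200,210,330,6,"g40.png")
E
```

```text
t 51.85 grasp [0.4588 0.3207 0.1021] ydir 110.66 zax [ 0.006  0.003 -1.   ] open 0.0233 F [ 0.5  0.8 -1.2] q [ 0.47  0.51  1.59 -0.    1.04 -1.46]
turn [0.001  0.0041 0.2151] shift [-0.2419  0.1124  0.0753] mm 83.2 deg 19.4
```

View pics/g40.png

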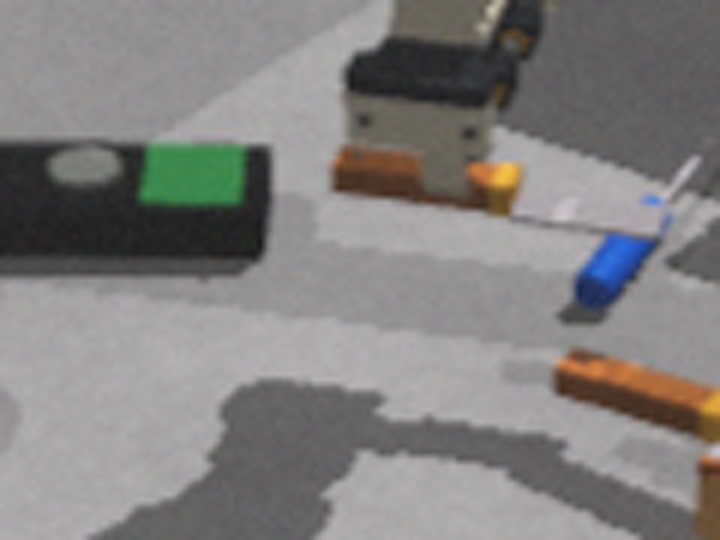

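arm_command(motion=[[[0.001,0.002,0.05,-0.06,0.03,0,-1],[0.001,0.002,0.1,-0.12,0.055,0,-1],[0.001,0.002,0.15,-0.18,0.08,0,-1],[0.001,0.002,0.2,-0.23,0.105,0,-1],[0.001,0.002,0.215,-0.242,0.112,0.04,-1],[0.001,0.002,0.215,-0.242,0.112,0.075,-1],[0.001,0.002,0.215,-0.242,0.112,0.075,-1],[0.001,0.002,0.215,-0.242,0.112,0.075,-1]]])

```text
time: 52.7
tool_pos: [0.5119, 0.3761, 0.0563]
tool_rot: [-3.138, -0.005, -3.118]
contact_force: [-0.1, -0.5, -1.5]
opening: 0.0234
```

```bash
python3 go.py .515 .378 .04 91.3; python3 chk.py n g41.png .033
```

```text
t 52.7 grasp [0.5119 0.3762 0.0753] ydir 91.35 zax [-0.005 -0.003 -1.   ] open 0.0234 F [-0.1 -0.5 -1.5] q [ 0.51  0.67  1.37 -0.    1.11 -1.08]
turn [-0.0021 -0.0032  0.0006] shift [-0.0112  0.0063  0.1177] mm 35.5 deg 0.3
tipL [0.625  0.3961 0.0832] [340.7 154.6]
tipR [0.6258 0.3622 0.0832] [335.7 159.3]
rootL [0.545  0.3943 0.0832] [318.7 147.4]
rootR [0.5458 0.3603 0.0832] [313.6 151.8]
org [0.5454 0.3773 0.0832] [316.2 149.6]
```

View pics/g41.png

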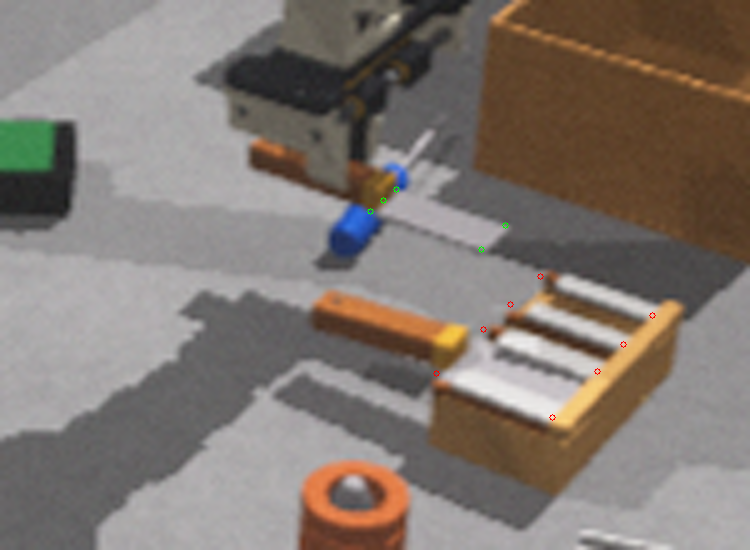

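```bash
python3 - <<'E'
from h import *
c=cam("scene");P=pts(c);h=c["hsv"];m=(h[...,0]>100)&(h[...,0]<125)&(h[...,1]>150);mm=np.zeros_like(m);mm[130:165,300:330]=m[130:165,300:330]
q=P[mm];print(len(q),np.percentile(q,[2,50,98],0).round(3))
E
```

```text
65 [[0.485 0.409 0.008]
 [0.499 0.424 0.023]
 [0.511 0.502 0.03 ]]
```

arm_command(motion=[[[-0.002,-0.003,0,-0.011,0.006,0.04,-1],[-0.002,-0.003,0,-0.011,0.006,0.08,-1],[-0.002,-0.003,0,-0.011,0.006,0.11,-1],[-0.002,-0.003,0,-0.011,0.006,0.117,-1],[-0.002,-0.003,0,-0.011,0.006,0.117,-1],[-0.002,-0.003,0,-0.011,0.006,0.117,-1]]])

```text
time: 53.4
tool_pos: [0.5163, 0.379, 0.0226]
tool_rot: [3.14, 0.003, -3.119]
contact_force: [-0.4, 0.2, -2.0]
opening: 0.0229
```

```bash
python3 go.py .55 .3787 .04 91.3; python3 lev.py .555 .622 .366 .39; python3 - <<'E'
from h import *
c=cam("scene");crop(c,140,190,305,365,12,"g42.png")
E
```

```text
t 53.4 grasp [0.5163 0.3789 0.0416] ydir 91.31 zax [ 0.002  0.002 -1.   ] open 0.0229 F [-0.4  0.2 -2. ] q [ 0.51  0.71  1.39  0.    1.03 -1.08]
turn [0.001  0.0016 0.0001] shift [-0.1121 -0.0034  0.0055] mm 33.7 deg 0.2
85 mean z 0.0493 slope x,y deg [-0.14  2.65] std 0.0018 [0.557 0.366 0.045] [0.621 0.39  0.053]
```

View pics/g42.png

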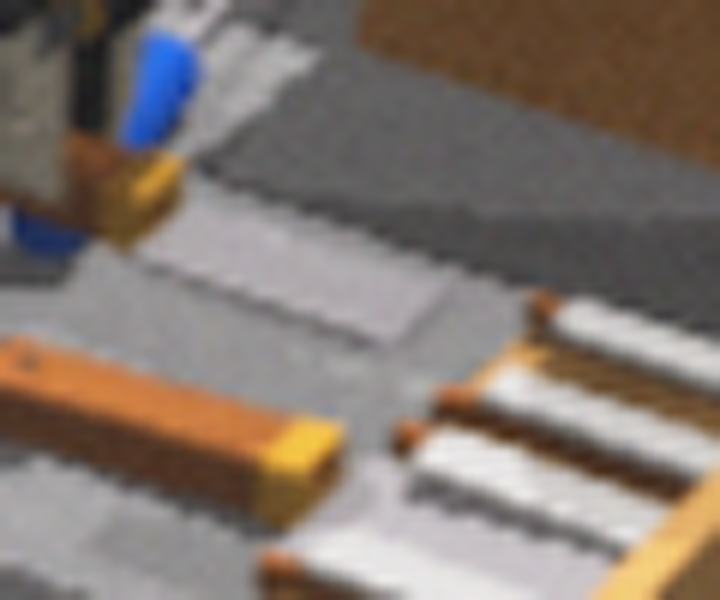

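arm_command(motion=[[[0,0.001,0,-0.02,-0.002,0.006,-1],[0,0.001,0,-0.04,-0.002,0.007,-1],[0,0.001,0,-0.06,-0.002,0.007,-1],[0,0.001,0,-0.08,-0.002,0.007,-1],[0,0.001,0,-0.1,-0.002,0.007,-1],[0,0.001,0,-0.112,-0.002,0.007,-1],[0,0.001,0,-0.112,-0.002,0.007,-1]]])

```text
time: 54.2
tool_pos: [0.5503, 0.3789, 0.0202]
tool_rot: [3.14, 0.001, -3.119]
contact_force: [0.5, -1.9, -1.2]
opening: 0.0229
```

```bash
python3 go.py .58 .3795 .0395 91.3; python3 - <<'E'
from h import *
c=cam("scene");crop(c,140,190,305,365,12,"g43.png")
E
```

```text
t 54.2 grasp [0.5503 0.3789 0.0392] ydir 91.28 zax [ 0.001  0.001 -1.   ] open 0.0229 F [ 0.5 -1.9 -1.2] q [ 0.49  0.76  1.3   0.    1.08 -1.11]
turn [ 0.0009  0.0005 -0.0002] shift [-0.0989 -0.0003 -0.0008] mm 29.7 deg 0.1
```

View pics/g43.png

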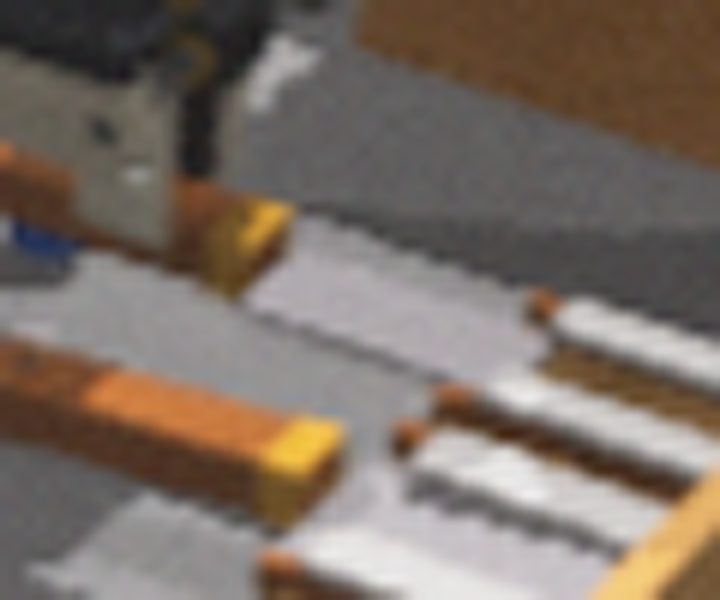

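arm_command(motion=[[[0,0,0,-0.015,-0.001,0,-1],[0,0,0,-0.03,-0.002,0,-1],[0,0,0,-0.045,-0.002,0,-1],[0,0,0,-0.06,-0.002,0,-1],[0,0,0,-0.075,-0.002,0,-1],[0,0,0,-0.09,-0.002,0,-1],[0,0,0,-0.1,-0.002,0,-1],[0,0,0,-0.1,-0.002,0,-1]]])

```text
time: 55.05
tool_pos: [0.5802, 0.379, 0.0203]
tool_rot: [3.14, 0.001, -3.119]
contact_force: [-0.4, 0.7, -1.7]
opening: 0.0233
```

```bash
python3 go.py .61 .3795 .0395 91.3
```

```text
t 55.05 grasp [0.5802 0.379  0.0393] ydir 91.29 zax [ 0.001  0.001 -1.   ] open 0.0233 F [-0.4  0.7 -1.7] q [ 0.47  0.8   1.21  0.    1.13 -1.13]
turn [ 0.0009  0.0005 -0.0002] shift [-0.0994 -0.0006 -0.0007] mm 29.8 deg 0.1
```

arm_command(motion=[[[0,0,0,-0.015,-0.001,0,-1],[0,0,0,-0.03,-0.001,0,-1],[0,0,0,-0.045,-0.001,0,-1],[0,0,0,-0.06,-0.001,0,-1],[0,0,0,-0.075,-0.001,0,-1],[0,0,0,-0.09,-0.001,0,-1],[0,0,0,-0.1,-0.001,0,-1],[0,0,0,-0.1,-0.001,0,-1]]])

```text
time: 55.85
tool_pos: [0.6102, 0.3794, 0.0203]
tool_rot: [3.14, 0.001, -3.119]
contact_force: [0.2, 0.2, -0.6]
opening: 0.0235
```

arm_command(motion=[[[0,0,0,-0.005,0,0,-1],[0,0,0,-0.01,0,0,-1],[0,0,0,-0.014,0,0,-1],[0,0,0,-0.014,0,0,-1]]])

```text
time: 56.25
tool_pos: [0.6139, 0.3796, 0.0204]
tool_rot: [3.14, 0.0, -3.119]
contact_force: [-0.2, -0.0, -1.6]
opening: 0.0229
```

arm_command(motion=[[[0,0,0,-0.005,0,0,-1],[0,0,0,-0.01,0,0,-1],[0,0,0,-0.012,0,0,-1],[0,0,0,-0.012,0,0,-1]]])

```text
time: 56.65
tool_pos: [0.614, 0.3798, 0.0194]
tool_rot: [3.142, -0.007, -3.118]
contact_force: [-10.5, -0.3, 1.5]
opening: 0.0229
```

arm_command(motion=[[[0,0,0,-0.004,0,0,-1],[0,0,0,-0.008,0,0,-1],[0,0,0,-0.008,0,0,-1]]])

```text
time: 56.95
tool_pos: [0.6138, 0.3799, 0.0188]
tool_rot: [-3.141, -0.012, -3.118]
contact_force: [-16.7, -1.7, 1.6]
opening: 0.0234
```

arm_command(motion=[[[0,0,0,0.006,0,0.003,-1],[0,0,0,0.009,0,0.006,-1],[0,0,0,0.009,0,0.006,-1],[0,0,0,0.009,0,0.006,0],[0,0,0,0.009,0,0.006,0],[0,0,0,0.009,0,0.006,0],[0,0,0,0.009,0,0.006,0.2],[0,0,0,0.009,0,0.006,0.2]]])

```text
time: 57.75
tool_pos: [0.6176, 0.3796, 0.0187]
tool_rot: [3.14, 0.001, -3.119]
contact_force: [0.4, -0.3, -0.4]
opening: 0.0542
```

```bash
python3 go.py
```

```text
t 57.75 grasp [0.6175 0.3796 0.0377] ydir 91.29 zax [ 0.001  0.002 -1.   ] open 0.0542 F [ 0.4 -0.3 -0.4] q [ 0.45  0.86  1.09  0.    1.19 -1.15]
```

arm_command(motion=[[[0,0,0,0,0,-0.08,0.2],[0,0,0,0,0,-0.2,0.2],[0,0,0,0,0,-0.33,0.2],[0,0,0,0.15,0,-0.45,0.2],[0,0,0,0.3,-0.1,-0.5,0.1],[0,0,0,0.4,-0.2,-0.5,0.1],[0,0,0,0.5,-0.35,-0.5,0.1],[0,0,0,0.5,-0.5,-0.5,0.1]]])

```text
time: 58.55
tool_pos: [0.4676, 0.2276, 0.169]
tool_rot: [3.14, 0.001, -3.115]
contact_force: [0.9, -0.6, -0.2]
opening: 0.0503
```

arm_command(motion=[[[0,0,0,0.1,-0.15,0,0.1],[0,0,0,0.15,-0.3,0,0.1],[0,0,0,0.2,-0.45,0,0.1],[0,0,0,0.2,-0.6,0,0.1],[0,0,0,0.2,-0.75,0,0.1],[0,0,0,0.2,-0.9,0,0.1],[0,0,0,0.2,-1,0,0.1]]])

```text
time: 59.25
tool_pos: [0.4176, -0.0763, 0.1684]
tool_rot: [3.141, 0.002, -3.121]
contact_force: [-0.0, 0.4, -0.0]
opening: 0.0502
```

```bash
python3 go.py; python3 - <<'E'
from h import *
c=cam("scene");cv2.imwrite("pics/f_scene.png",c["im"][:,:,::-1]);crop(c,140,210,270,370,8,"g44.png")
c=cam("top");cv2.imwrite("pics/f_top.png",c["im"][:,:,::-1]);crop(c,110,250,115,225,5,"g44t.png")
E
```

```text
t 59.25 grasp [ 0.4176 -0.0763  0.1874] ydir 91.21 zax [ 0.002  0.    -1.   ] open 0.0502 F [-0.   0.4 -0. ] q [-0.36  0.18  1.82  0.    1.13 -1.95]
```

View pics/g44.png

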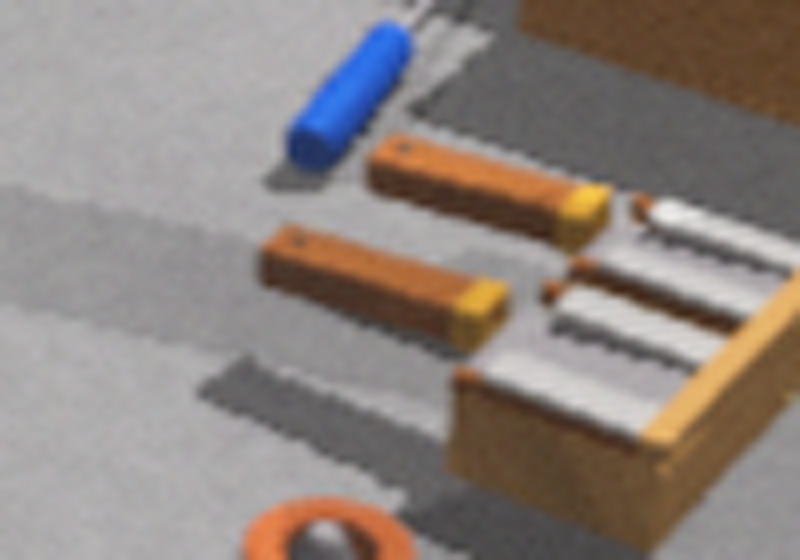

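View pics/g44t.png

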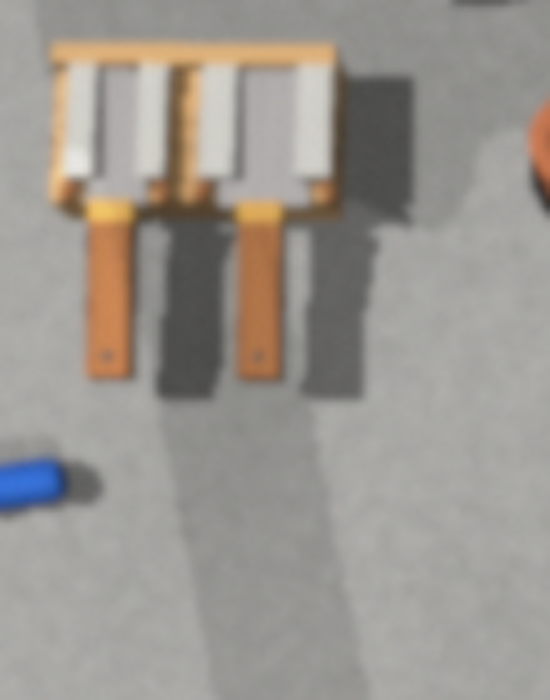

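View pics/f_top.png

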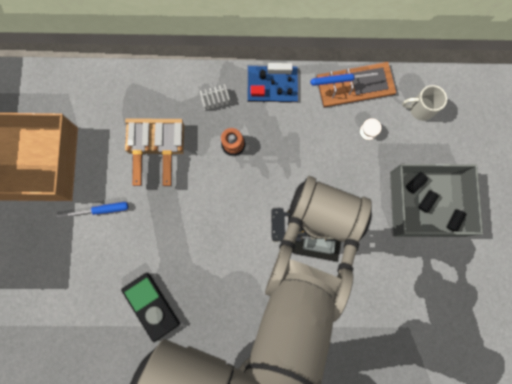

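View pics/f_scene.png

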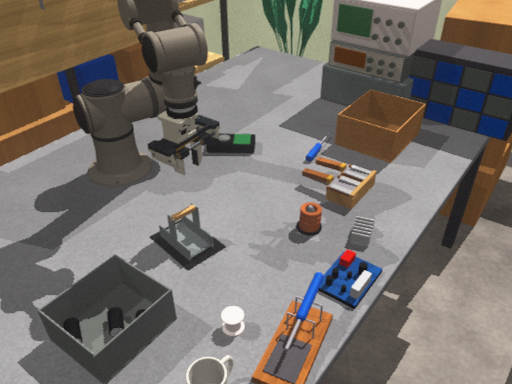

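arm_command(motion=[[[0,0,0,0.0,0,-0.15,0.1],[0,0,0,0.1,-0.15,-0.2,0.1],[0,0,0,0.15,-0.3,-0.2,0.1],[0,0,0,0.2,-0.45,-0.2,0.1],[0,0,0,0.25,-0.6,-0.2,0.1],[0,0,0,0.25,-0.75,-0.2,0.1],[0,0,0,0.25,-0.9,-0.2,0.1],[0,0,0,0.25,-0.9,-0.2,0.1]]])

```text
time: 60.15
tool_pos: [0.3487, -0.3491, 0.2269]
tool_rot: [-3.141, 0.001, -3.122]
contact_force: [1.0, 0.1, -0.2]
opening: 0.0503
```

```bash
python3 go.py; python3 scr.py >/dev/null; python3 - <<'E'
from h import *
from scr import meas
meas(boxes=dict(narrow=(150,190,128,146),wide=(150,190,158,178)),zoff=.041)
c=cam("scene");cv2.imwrite("pics/h_scene.png",c["im"][:,:,::-1]);crop(c,190,280,140,240,6,"h1.png")
P=pts(c);h=c["hsv"]
for nm,box in dict(narrow=(155,175,312,350),wide=(165,190,300,338)).items():
    r0,r1,a,b=box;m=np.zeros((384,512),bool);k=(h[...,0]<26)&(h[...,1]>110)&(h[...,2]>90);m[r0:r1,a:b]=k[r0:r1,a:b]&(P[r0:r1,a:b,0]<.66)
    q=P[m];print(nm,np.percentile(q,[2,98],0).round(4))
c=cam("top");crop(c,170,280,280,380,6,"h2.png");cv2.imwrite("pics/h_top.png",c["im"][:,:,::-1])
h=c["hsv"];P=pts(c)
m=np.zeros((384,512),np.uint8);m[200:245,295:355]=((h[...,0]>8)&(h[...,0]<25)&(h[...,1]>80)&(h[...,2]>110))[200:245,295:355]
v,u=np.nonzero(m);print("bar",ray(c,u.mean(),v.mean(),.107).round(4),P[m>0].mean(0).round(4))
E
python3 cores.py
```

```text
t 60.15 grasp [ 0.3487 -0.3491  0.2459] ydir 91.1 zax [ 0.001 -0.    -1.   ] open 0.0503 F [ 1.   0.1 -0.2] q [-0.94  0.26  1.55  0.    1.33 -2.53]
narrow handle centroid [601.  377.3] yaw 3.72 ends [550.3 374. ] [648.4 380.4] len 98.3 w 38.7 z 0.0545 296
   blade centroid [577.3 395.2] t -62.5 37.2 s -16.6 27.6 19.4 138 [128 155  17  35 138]
wide handle centroid [598.4 294.2] yaw 2.39 ends [548.6 292.1] [645.6 296.2] len 97.1 w 27.8 z 0.0547 284
   blade centroid [621.9 276.8] t 18.5 27.1 s -18.4 -18.3 -18.4 4 [174 159   1   4   4]
narrow [[0.5542 0.2893 0.0452]
 [0.6518 0.3911 0.0613]]
wide [[0.5544 0.2626 0.044 ]
 [0.6554 0.3689 0.0621]]
bar [ 0.4431 -0.1392  0.107 ] [ 0.4433 -0.1396  0.1049]
[222 129  21  24 280] [0.671 0.114 0.066] cen [0.6897 0.1158] box [0.6927 0.1164]
[134 155   7  30 180] [0.597 0.377 0.054] cen [0.6054 0.3884] box [0.603  0.3879]
[164 156   7  29 166] [0.594 0.295 0.054] cen [0.6043 0.3033] box [0.6025 0.3019]Traceback (most recent call last):
  File "scr.py", line 17, in <module>
    meas(boxes=dict(wide=(170,245,190,222),narrow=(175,248,135,175)))
    ~~~~^^^^^^^^^^^^^^^^^^^^^^^^^^^^^^^^^^^^^^^^^^^^^^^^^^^^^^^^^^^^^
  File "scr.py", line 7, in meas
    n,l,st,ce=cv2.connectedComponentsWithStats(mm);i=1+st[1:,4].argmax();a=l==i;v,u=np.nonzero(a)
                                                       ~~~~~~~~~~~~~~~^^
ValueError: attempt to get argmax of an empty sequence
```

View pics/h1.png

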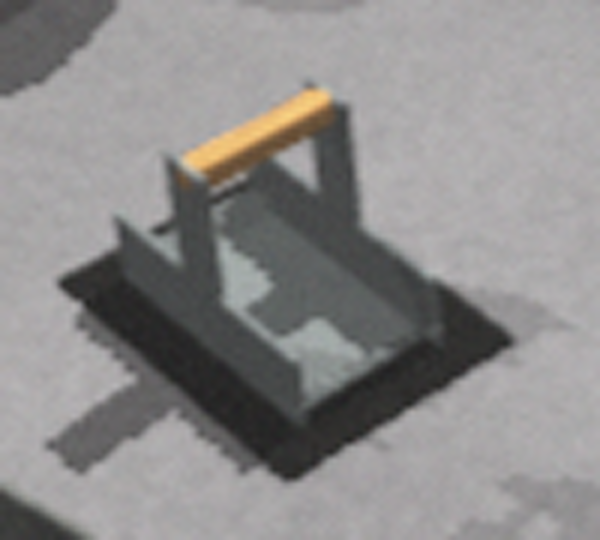

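View pics/h2.png

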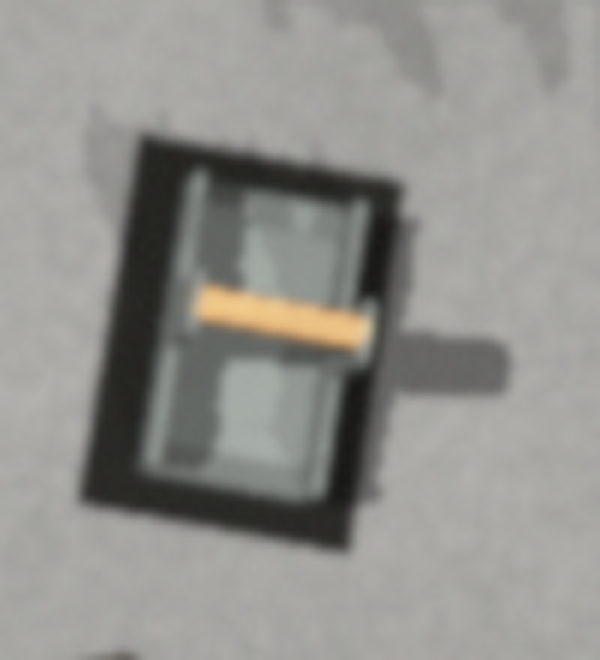

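```bash
python3 - <<'E'
from h import *
a=cv2.imread("pics/a_top.png").astype(int);b=cv2.imread("pics/h_top.png").astype(int)
for n,(r0,r1,c0,c1) in dict(spool=(115,142,357,385),driver=(195,220,55,135)).items(): 
    d=abs(a[r0:r1,c0:c1]-b[r0:r1,c0:c1]).max(2); print(n,d.mean().round(1),(d>50).sum())
E
```

```text
spool 6.6 0
driver 1.6 0
```

View pics/h_top.png

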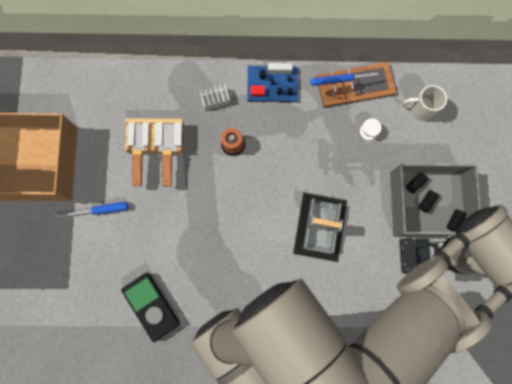

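```bash
python3 - <<'E'
from cell import robot
print(robot.hand_in())
E
```

```text
the job is handed in; nothing more can be done
None
```

I handed the job in at about 60 s of the 208 s. As far as my last checks show, the bench is cleared as asked.

- **Capacitors:** all three are in the scrap bin, tipped from the tote by its bar. The fingers never touched them.
- **Tote:** empty and upright, measured at (0.443, -0.139) m, which is the measured centre of the mat.
- **Cores:** all four are on the spindle, with the stack top at about 66 mm against 68 mm expected. One core was knocked about 5 cm partway through, so I found it again before picking it up.
- **Scrapers:** the wide one is in the wide slot and the narrow one in the narrow slot. I pushed each against a hard stop at about 17–18 N. The worked-out insertion depth agreed with the back stop to about 1 mm. The cameras cannot settle the last 1–2 mm, and I did not nudge the scrapers again after letting go.
- **Bystanders:** the screwdriver and the solder spool match the first picture and have not moved.

**What failed or disagreed:**
- **Tool height:** the robot reported its tool about 30 mm lower than the fingers really were. My first grasp of the tote bar closed above it and missed. I corrected for this in every later move.
- **First pour:** the direction I first planned for the pour would have run into a joint limit, so I turned the tote and tipped it sideways instead.
- **Rack angle:** readings from different edges ranged from about 0.4° to 1.6°, with rougher ones up to 5°. I used about 1.3°, and both scrapers went in with almost no side force.

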